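# Pantry stock-take: read the jars' labels and shut them in the chest

### The job

Book the two or three ceramic jars into the pantry chest, the tallest first and the shortest last. Hold each one upright, so that first its rectangular label, then its narrow strip and then its round label is centred at the reader's reading point, some 4 cm in front of the window and facing it squarely for about a second each, and stand the jar in a bay of its own in the chest. When all are in, swing the lid over and press it down until it snaps fully shut, leaving the other kitchen things where they are.

Things in the scene. Friction and masses are not known exactly. Their poses are not given: they have to be found in the camera images.
- tall_center (a point): Centre of the tall jar, on its axis 46 mm above its underside. White ceramic, 66 mm across, 92 high to the top of its flat wooden lid (fixed on), 0.25 kg. On the lid an upright round wooden knob, 24 across and 30 high, to pick it by. z up, x towards label 1, as a dark ridge on the lid shows. May be absent (None). The jars differ only in height: 92, 77, 62.
- tall_label1 (a point): Centre of label 1, a large rectangle (42 wide x 32 high) of brown paper on the tall jar's wall, half-way up, 33 mm from the axis, at 0 degrees counter-clockwise (seen from above) from label 1. x points straight out of the label, z up. mm.
- tall_label2 (a point): Centre of label 2, a narrow upright strip (10 wide x 46 high) of brown paper on the tall jar's wall, half-way up, 33 mm from the axis, at 120 degrees counter-clockwise (seen from above) from label 1. x points straight out of the label, z up. mm.
- tall_label3 (a point): Centre of label 3, a round spot (34 across) of brown paper on the tall jar's wall, half-way up, 33 mm from the axis, at 240 degrees counter-clockwise (seen from above) from label 1. x points straight out of the label, z up. mm.
- middle_center (a point): Centre of the middle jar, on its axis 38.5 mm above its underside. White ceramic, 66 mm across, 77 high to the top of its flat wooden lid (fixed on), 0.25 kg. On the lid an upright round wooden knob, 24 across and 30 high, to pick it by. z up, x towards label 1, as a dark ridge on the lid shows. May be absent (None). The jars differ only in height: 92, 77, 62.
- middle_label1 (a point): Centre of label 1, a large rectangle (42 wide x 32 high) of brown paper on the middle jar's wall, half-way up, 33 mm from the axis, at 0 degrees counter-clockwise (seen from above) from label 1. x points straight out of the label, z up. mm.
- middle_label2 (a point): Centre of label 2, a narrow upright strip (10 wide x 46 high) of brown paper on the middle jar's wall, half-way up, 33 mm from the axis, at 120 degrees counter-clockwise (seen from above) from label 1. x points straight out of the label, z up. mm.
- middle_label3 (a point): Centre of label 3, a round spot (34 across) of brown paper on the middle jar's wall, half-way up, 33 mm from the axis, at 240 degrees counter-clockwise (seen from above) from label 1. x points straight out of the label, z up. mm.
- short_center (a point): Centre of the short jar, on its axis 31 mm above its underside. White ceramic, 66 mm across, 62 high to the top of its flat wooden lid (fixed on), 0.25 kg. On the lid an upright round wooden knob, 24 across and 30 high, to pick it by. z up, x towards label 1, as a dark ridge on the lid shows. May be absent (None). The jars differ only in height: 92, 77, 62.
- short_label1 (a point): Centre of label 1, a large rectangle (42 wide x 32 high) of brown paper on the short jar's wall, half-way up, 33 mm from the axis, at 0 degrees counter-clockwise (seen from above) from label 1. x points straight out of the label, z up. mm.
- short_label2 (a point): Centre of label 2, a narrow upright strip (10 wide x 46 high) of brown paper on the short jar's wall, half-way up, 33 mm from the axis, at 120 degrees counter-clockwise (seen from above) from label 1. x points straight out of the label, z up. mm.
- short_label3 (a point): Centre of label 3, a round spot (34 across) of brown paper on the short jar's wall, half-way up, 33 mm from the axis, at 240 degrees counter-clockwise (seen from above) from label 1. x points straight out of the label, z up. mm.
- mark (a point): Reading point of the label reader: in the air 40 mm straight in front of the middle of its black window, 75 mm above the counter. x points level into the window, z up; a label is square when its x lies along this x. Reader: fixed grey box 110 high, 80 wide, 45 deep; its 4 mm foot reaches 100 mm out in front, with a black line under the reading point.
- chest: Fixed pale oak chest, origin under its centre, x along its length, z up. Outside 317 (x) x 120 (y) x 132 mm high, walls 10, floor 5; two cross dividers 45 high make three bays in a row along x, each 95 x 100 inside. Lid hinged on the +y long wall, catch on the -y wall.
- bay1 (a point): Centre of the inner floor of bay 1 of the chest (5 mm above the counter); axes as the chest's.
- bay2 (a point): Centre of the inner floor of bay 2 of the chest (5 mm above the counter); axes as the chest's.
- bay3 (a point): Centre of the inner floor of bay 3 of the chest (5 mm above the counter); axes as the chest's.
- chest_lid (a joint): Chest lid: 0 shut, grows as it opens (rad), 1.57 upright, stop 2.05. It starts leaning open and hinge friction keeps it there; tipped past upright to below about 1.1 it sinks slowly by its weight (0.3 kg) until its catch rides on a sprung ball near 0.09; pressed down at the free edge with some 10 to 20 N it snaps past the ball to 0.
- lid_edge (a point): Middle of the lid's free edge on its upper (outer) face, 125 mm from the hinge, at a steel catch tab 40 mm long that reaches 10 mm further out. The lid is 317 x 126 x 8 mm. Lid frame: x along the hinge, y from the free edge to the hinge, z out of the upper face (up when shut).
- lid_hinge (a point): Middle of the hinge line, on the upper rim of the chest's +y wall (132 mm high, 60 mm from the chest's middle).
- bowl: Stainless bowl, 170 mm across, 70 high, origin under its centre. Bystander, leave alone.
- bamboo_spatula: Bamboo spatula, 280 mm long, lying. Bystander, leave alone.
- spoon_rest: Blue ceramic spoon rest, about 150 mm long, 8 high. Bystander, leave alone.
- waffle_iron: Round waffle iron, 200 mm across, 80 high, with a handle of 100 mm; heavy, fixed. Origin under its centre. Bystander.
Not all that is in view belongs to the job. What is shaped like the part that bears short_center but green is not meant.

How it is judged:
By the outcome, as a careful person would: the job done as asked, in the order asked, and still so for the second after the job is handed in, with the robot touching nothing.
Of tall_jar, middle_jar, short_jar only 2 to 3 are there at a start; the rules pass over those that are not, and their reading is None.
At some moment in a run one of tall_jar, middle_jar, short_jar may be knocked a few centimetres aside while the robot is not near it.
It also fails if it takes over 210 s, if anything falls off the work surface, if the arm or the gripper's body presses on something with over 40 N, if the wrist force passes 120 N, or if a joint passes its speed limit or range.

### The arm

A 7-joint arm with a two-finger parallel gripper is mounted at the origin on the work surface. World frame = base frame: x ahead of the robot, y to its left, z up, the work surface at z = 0. Lengths are in m, angles in rad, forces in N, time in s.
With the tool pointing down it reaches from about 0.425 to 0.925 m from the base axis. Payload 6.8 kg.
Tool frame: the origin (TCP) lies at the very end of the fingers, on their centre line; the grasp point (between the pads) lies 19 mm behind it; x points along the fingers, z is the direction in which the jaws open and shut, and the axes are right-handed (so a half turn about x gives the same grasp; the last joint's range is limited). The gripper opens to 88 mm and grips with 3 to 60 N. Pads are 20 mm wide; open, the fingers measure 115 mm over their backs; the gripper's body (75 mm by 178 mm) begins 61 mm behind the grasp point.
Start: joints at [1.042, 0.477, 0.022, 1.555, -0.011, 1.109, -0.083], TCP at [0.276, -0.616, 0.223] pointing down, gripper open.
Joint ranges: [-2.96, 2.96], [-0.34, 2.1], [-1.41, 1.46], [0.24, 2.44], [-1.37, 4.51], [0.17, 1.92], [-2.96, 2.96]. Speed limits (rad/s): [2.39, 2.39, 3.14, 3.14, 3.14, 3.14, 3.14].

### API

Orientations are given as [roll, pitch, yaw] about the fixed x, y, z axes, in that order (R = Rz(yaw) Ry(pitch) Rx(roll)).
In Python, from rig import * gives the robot as it stands. The module is installed in compiled form; this text tells all that it offers.
- The arm moves only by the tool move_arm, never from a script. Its argument "deltas" is a list of rows, each an object of numbers: "tx", "ty", "tz": the shift along the tool's x, y, z in m; "wx", "wy", "wz": the turn, a rotation vector about the tool's x, y, z in degrees; "claw": the closure, from 0 (fully open) to 1 (shut). In form: [{"tx": .., "ty": .., "tz": .., "wx": .., "wy": .., "wz": .., "claw": ..}, ...]. A call has 1 to 8 rows; each row is the pose to reach, as a shift and turn from the pose commanded when the call began, along the tool's axes at that moment; what a row does not reach only later rows make up. A row lasts 1/12 s, in which the tool goes at most 41.7 mm and 7.16 degrees, less where a joint would pass 70% of its speed; a pose out of reach is approached as far as the arm can. A call with a gripper value outside its range is refused whole. The fingers move at their own pace and stop on an object; "grip_force" is the grip in N (left out, the last holds). Time passes only in rows, so rows that repeat a pose let the fingers close. It gives the time, the measured TCP pose, the force and the opening at its end, in the units of the state.
- observe(): the state, without advancing time (a new reading comes with each control period).
- read_camera(name): name is "scene" or "top" or "wrist"; returns a dict with "frame" (480x640x3 uint8, blue, green, red), "depth" (480x640 float32, m along the optical axis (not along the pixel's ray), 0 where there is no reading), "K" (3x3 intrinsics, pixels), "extrinsics" (4x4, takes a point from world to camera coordinates). Camera axes: x right, y down, z forward; pixel columns grow to the right and rows downward; lengths in m; the calibration is good to about 2 mm. A picture is of the moment at which its call begins.
- job_done(): hands the job in, once; it reports no verdict.
The state is a dict: "time": time; "qpos": joint angles; "qvel": joint speeds; "tau": joint torques, N m; "position": TCP position; "tcp_rot": TCP orientation; "ft_force": force on the tool from outside, world axes, zero at the start; "wrist_torque": the same for the moment, N m; "grip_width": opening from 0.0 (shut) to 1.0 (fully open).
Only numpy, scipy, OpenCV 4.12 (cv2) and the standard library are available. Lean on these libraries where they do the work, as an engineer would, in place of code of your own. Each camera call takes 0.05 s, during which the arm holds its last target.

## Working session

There is one attempt and no reset: what is moved stays moved. The work goes in short steps, Python scripts to look and compute and a tool call to move; the robot and the scene stay as the last step left them, time stands still between calls to the robot, and variables do not carry over. Pictures are saved under pics/ and viewed, and the job is handed in when it is done.

Besides the shell and the picture viewer there is one more tool, called as name(argument=value, ...), one argument or row to a line, values as JSON. move_arm: Moves the arm, as the interface text tells. Its arguments: {"type":"object","properties":{"deltas":{"type":"array"},"grip_force":{"type":"number"}},"required":["deltas"]}

```bash
mkdir -p pics
python3 - <<'E'
from rig import *
import cv2,numpy as np
s=observe();print({k:np.round(v,3).tolist() for k,v in s.items()})
for n in ["scene","top","wrist"]:
    c=read_camera(n);cv2.imwrite(f"pics/{n}0.png",c["frame"]);np.savez(f"{n}0.npz",**c)
    print(n,np.round(c["K"],1).tolist(),np.round(c["extrinsics"],3).tolist())
E
```

```text
{'time': 0.0, 'qpos': [1.042, 0.478, 0.022, 1.556, -0.011, 1.109, -0.083], 'qvel': [-0.0, -0.0, -0.001, 0.001, -0.0, 0.001, -0.0], 'tau': [-0.001, -58.284, 1.534, -27.261, -0.054, 0.017, 0.0], 'position': [0.275, -0.616, 0.222], 'tcp_rot': [-3.061, 1.569, 2.072], 'ft_force': [-0.166, 0.607, -0.116], 'wrist_torque': [0.047, -0.024, 0.022], 'grip_width': 0.998}
scene [[462.6, 0.0, 317.4], [0.0, 462.6, 241.3], [0.0, 0.0, 1.0]] [[-0.339, 0.941, 0.016, 0.329], [0.674, 0.255, -0.693, -0.304], [-0.656, -0.225, -0.72, 1.761], [0.0, 0.0, 0.0, 1.0]]
top [[597.4, 0.0, 318.2], [0.0, 597.4, 238.4], [0.0, 0.0, 1.0]] [[-0.017, -1.0, 0.005, -0.119], [-0.991, 0.016, -0.13, 0.589], [0.13, -0.007, -0.992, 1.384], [0.0, 0.0, 0.0, 1.0]]
wrist [[330.5, 0.0, 319.3], [0.0, 330.5, 239.1], [0.0, 0.0, 1.0]] [[0.409, -0.912, -0.001, -0.675], [-0.88, -0.395, 0.262, -0.033], [-0.239, -0.107, -0.965, 0.39], [0.0, 0.0, 0.0, 1.0]]
```

View pics/scene0.png

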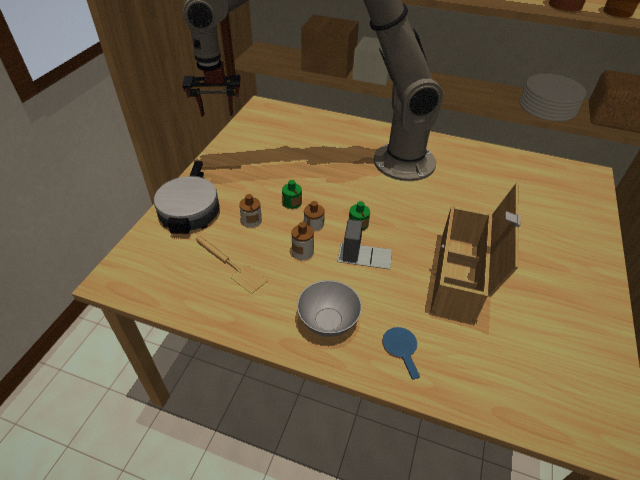

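View pics/top0.png

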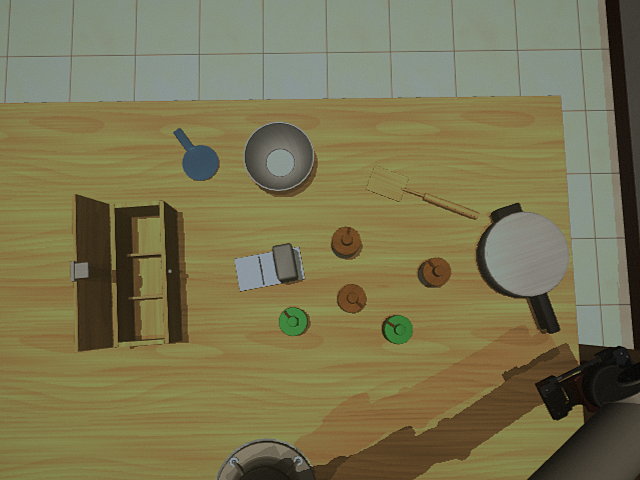

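View pics/wrist0.png

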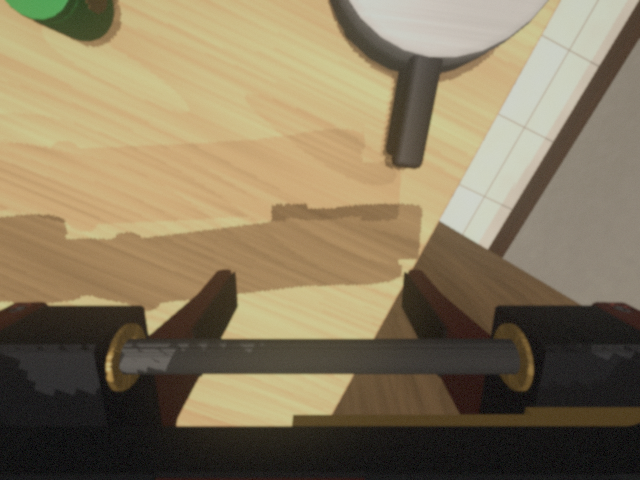

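Candidates at the start, in top.png pixels:
- Brown-lidded white jars at (347,240), (352,298) and (435,272).
- Green decoys at (293,321) and (397,329), which I'll leave alone.

Next I measure them.

```bash
cat > h.py <<'E'
from rig import *
import cv2,numpy as np
def cloud(c):
    K=c["K"];E=np.array(c["extrinsics"]);d=c["depth"]
    v,u=np.mgrid[0:480,0:640]
    P=np.stack([(u-K[0,2])/K[0,0]*d,(v-K[1,2])/K[1,1]*d,d],-1)
    W=(P-E[:3,3])@E[:3,:3]
    W[d<=0]=np.nan
    return W
def proj(c,p):
    E=np.array(c["extrinsics"]);q=E[:3,:3]@np.array(p)+E[:3,3];K=c["K"]
    return K[0,0]*q[0]/q[2]+K[0,2],K[1,1]*q[1]/q[2]+K[1,2]
def ray_z(c,uv,z):
    E=np.array(c["extrinsics"]);K=c["K"];R=E[:3,:3];o=-R.T@E[:3,3]
    d=R.T@np.array([(uv[0]-K[0,2])/K[0,0],(uv[1]-K[1,2])/K[1,1],1]);return o+d*(z-o[2])/d[2]
E
python3 - <<'E'
from h import *
for n in ["top","scene"]:
    c=dict(np.load(f"{n}0.npz"));W=cloud(c);hsv=cv2.cvtColor(c["frame"],cv2.COLOR_BGR2HSV)
    ok=np.isfinite(W[...,2])
    tab=(ok&(abs(W[...,2])<0.02))
    print(n,"table z",np.nanmedian(W[tab][:,2]))
    X,Y,Z=W[...,0],W[...,1],W[...,2]
    m=ok&(Z>0.02)&(Z<0.4)&(X>.3)&(X<1.0)&(Y<.6)&(Y>-.75)
    nl,L,st,ce=cv2.connectedComponentsWithStats(m.astype(np.uint8),connectivity=4)
    for i in range(1,nl):
        if st[i,4]<150: continue
        w=W[L==i];zt=np.percentile(w[:,2],99)
        print(i,st[i],np.round(ce[i]),"zmax",round(zt,3),"cen",np.round(np.median(w[:,:2],0),3),"rng",np.round(np.percentile(w,[1,99],0),3).tolist(),"hsv",np.median(hsv[L==i],0))
        # histogram of z
        hst,ed=np.histogram(w[:,2],bins=np.arange(0.02,.2,.005));print("   ",[(round(e,3),int(k)) for e,k in zip(ed,hst) if k>25])
c=dict(np.load("top0.npz"));cv2.imwrite("pics/c1.png",cv2.resize(c["frame"][200:360,230:480],None,fx=3,fy=3,interpolation=cv2.INTER_CUBIC))
c=dict(np.load("scene0.npz"));cv2.imwrite("pics/c2.png",cv2.resize(c["frame"][160:290,200:420],None,fx=3.5,fy=3.5,interpolation=cv2.INTER_CUBIC))
E
```

```text
top table z 0.0001436586968705777
1 [ 243  122   72   69 2301] [278. 152.] zmax 0.074 cen [ 0.808 -0.031] rng [[0.702, -0.118, 0.021], [0.862, 0.042, 0.074]] hsv [25. 31. 84.]
    [(np.float64(0.02), 230), (np.float64(0.025), 284), (np.float64(0.03), 294), (np.float64(0.035), 220), (np.float64(0.04), 151), (np.float64(0.045), 147), (np.float64(0.05), 168), (np.float64(0.055), 170), (np.float64(0.06), 173), (np.float64(0.065), 281), (np.float64(0.07), 172)]
30 [   71   194   110   158 11627] [117. 273.] zmax 0.265 cen [0.504 0.327] rng [[0.348, 0.201, 0.024], [0.66, 0.365, 0.265]] hsv [ 19. 137.  58.]
    [(np.float64(0.02), 165), (np.float64(0.025), 163), (np.float64(0.03), 169), (np.float64(0.035), 167), (np.float64(0.04), 163), (np.float64(0.045), 277), (np.float64(0.05), 231), (np.float64(0.055), 181), (np.float64(0.06), 171), (np.float64(0.065), 168), (np.float64(0.07), 174), (np.float64(0.075), 190), (np.float64(0.08), 164), (np.float64(0.085), 170), (np.float64(0.09), 197), (np.float64(0.095), 183), (np.float64(0.1), 173), (np.float64(0.105), 188), (np.float64(0.11), 192), (np.
[... 5639 characters left out ...]
 (np.float64(0.06), 148), (np.float64(0.065), 27), (np.float64(0.07), 28), (np.float64(0.075), 27), (np.float64(0.08), 30), (np.float64(0.085), 40), (np.float64(0.09), 36), (np.float64(0.095), 34), (np.float64(0.1), 32), (np.float64(0.105), 191), (np.float64(0.11), 85)]
28 [ 297  280   65   57 1742] [329. 303.] zmax 0.073 cen [ 0.742 -0.048] rng [[0.702, -0.116, 0.021], [0.865, 0.044, 0.073]] hsv [ 16.  25. 106.]
    [(np.float64(0.02), 160), (np.float64(0.025), 181), (np.float64(0.03), 175), (np.float64(0.035), 166), (np.float64(0.04), 137), (np.float64(0.045), 138), (np.float64(0.05), 127), (np.float64(0.055), 162), (np.float64(0.06), 156), (np.float64(0.065), 250), (np.float64(0.07), 90)]
```

View pics/c1.png

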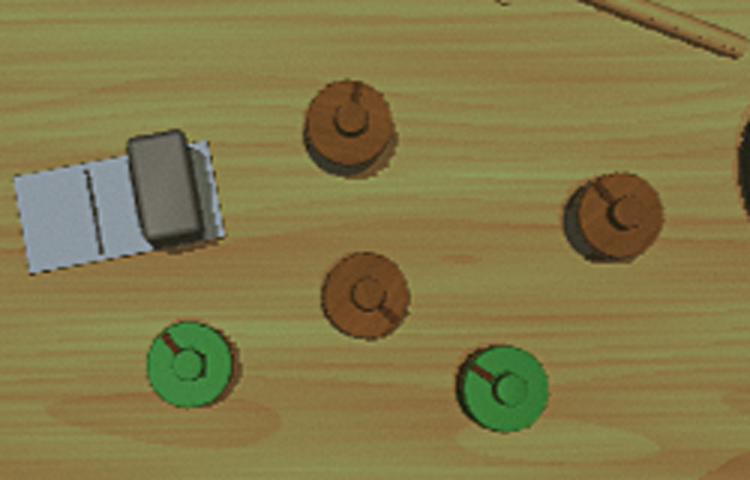

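View pics/c2.png

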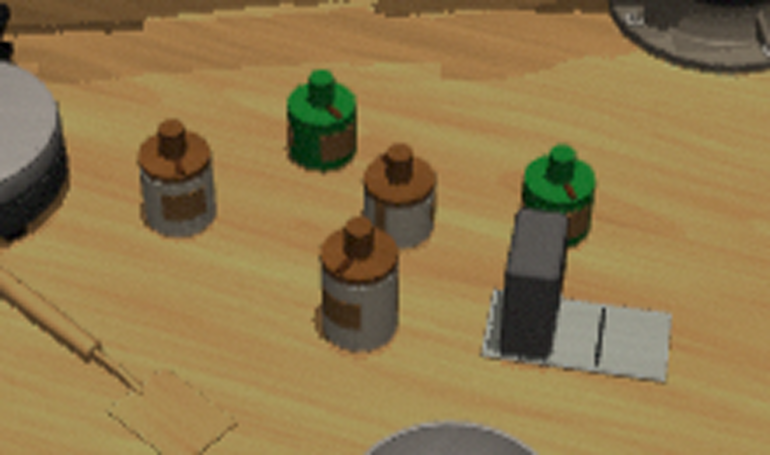

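The three wanted jars, by lid height, are tall (347,240), middle (435,272) and short (352,298). The green ones in the crops are decoys. Now I measure the jar axes, ridges, reader and chest more precisely.

```bash
cat >> h.py <<'E'
H={'tall':.092,'middle':.077,'short':.062}
def jar(c,p,h,zoff=0.,verbose=False):
    """refine jar axis near p (xy) with standing lid height h: lid disc & knob & ridge angle by rectifying onto lid plane"""
    z=h+zoff; s=0.0005; n=200
    g=(np.arange(n)-n/2+.5)*s
    X,Y=np.meshgrid(p[0]+g,p[1]+g,indexing='ij')
    def rect(z):
        E=np.array(c["extrinsics"]);K=c["K"];P=np.stack([X,Y,np.full_like(X,z)],-1)@E[:3,:3].T+E[:3,3]
        u=(K[0,0]*P[...,0]/P[...,2]+K[0,2]).astype(np.float32);v=(K[1,1]*P[...,1]/P[...,2]+K[1,2]).astype(np.float32)
        return cv2.remap(c["frame"],u,v,cv2.INTER_LINEAR)
    return rect(z),rect(z+.03),X,Y
def toolR(s): 
    from scipy.spatial.transform import Rotation as R
    return R.from_euler('xyz',s["tcp_rot"]).as_matrix()
E
python3 - <<'E'
from h import *
c=dict(np.load("top0.npz"));W=cloud(c)
ims=[]
for k,p in dict(tall=(.570,-.190),middle=(.500,-.397),short=(.444,-.203)).items():
    a,b,X,Y=jar(c,p,H[k]);cv2.imwrite(f"pics/r_{k}.png",a)
    ims.append(cv2.resize(np.hstack([a,b]),None,fx=1.3,fy=1.3))
    for zz in (H[k],H[k]+.03):
        m=(abs(W[...,2]-zz)<(.006 if zz==H[k] else .008))&(np.hypot(W[...,0]-p[0],W[...,1]-p[1])<.045)
        hsv=cv2.cvtColor(c["frame"],cv2.COLOR_BGR2HSV)
        if zz==H[k]: m&=(hsv[...,1]>110)
        ys,xs=np.nonzero(m);pts=np.array([ray_z(c,(u,v),zz)[:2] for u,v in zip(xs,ys)]).astype(np.float32)
        ctr,r=cv2.minEnclosingCircle(pts);print(k,zz,np.round(ctr,4),round(r,4),"median",np.round((pts.min(0)+pts.max(0))/2,4),len(pts))
cv2.imwrite("pics/rect.png",np.vstack(ims))
w=dict(np.load("wrist0.npz"));s=observe();R=toolR(s);E=w["extrinsics"];o=-E[:3,:3].T@E[:3,3]
print("tool axes\n",np.round(R,3));print("cam in tool",np.round(R.T@(o-s["position"]),3),"cam fwd in tool",np.round(R.T@E[2,:3],3),np.round(R.T@E[0,:3],3))
# reader top
m=(abs(W[...,2]-.11)<.012)&(np.hypot(W[...,0]-.523,W[...,1]+.053)<.07)
ys,xs=np.nonzero(m);pts=np.array([ray_z(c,(u,v),.11)[:2] for u,v in zip(xs,ys)]).astype(np.float32)
print("box",cv2.minAreaRect(pts))
E
```

```text
tall 0.092 [ 0.5739 -0.1923] 0.0327 median [ 0.5739 -0.1923] 517
tall 0.122 [ 0.5737 -0.1924] 0.0118 median [ 0.5734 -0.1919] 85
middle 0.077 [ 0.5007 -0.3999] 0.0331 median [ 0.5006 -0.3999] 504
middle 0.107 [ 0.5009 -0.3997] 0.0119 median [ 0.5005 -0.3994] 88
short 0.062 [ 0.4434 -0.2041] 0.0329 median [ 0.4435 -0.2036] 523
short 0.092 [ 0.4436 -0.204 ] 0.0117 median [ 0.4436 -0.204 ] 84
tool axes
 [[-0.001  0.913  0.408]
 [ 0.001  0.408 -0.913]
 [-1.    -0.    -0.001]]
cam in tool [-0.162  0.071  0.001] cam fwd in tool [ 0.965 -0.262  0.001] [-0.001  0.001  1.   ]
box ((0.526087760925293, -0.05180056020617485), (0.07997845858335495, 0.045012783259153366), 9.84885311126709)
```

View pics/rect.png

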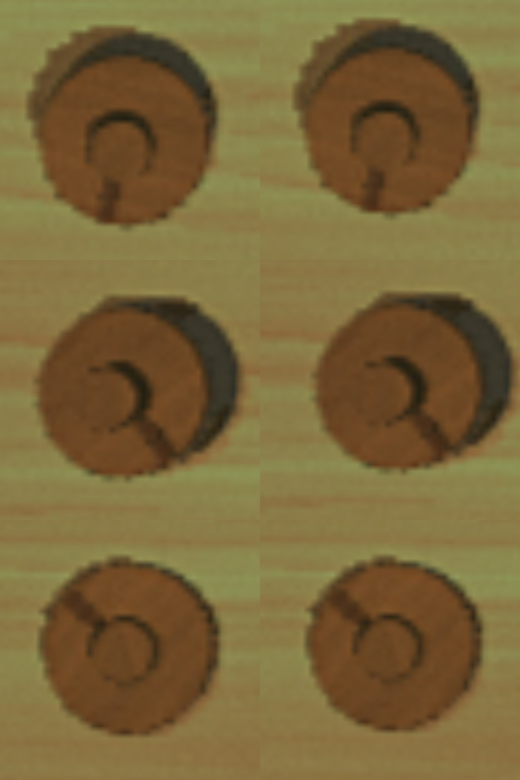

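```bash
cat >> h.py <<'E'
def ridge(c,p,h,dbg=False):
    a,b,X,Y=jar(c,p,h)
    g=cv2.cvtColor(a,cv2.COLOR_BGR2GRAY).astype(float)
    r=np.hypot(X-p[0],Y-p[1]);t=np.arctan2(Y-p[1],X-p[0])
    ann=(r>.018)&(r<.030)
    th=np.radians(np.arange(0,360,2));prof=np.array([g[ann&(abs(np.angle(np.exp(1j*(t-x))))<np.radians(5))].mean() for x in th])
    t0=th[np.argmin(prof)]
    sel=ann&(abs(np.angle(np.exp(1j*(t-t0))))<np.radians(25))
    w=np.clip(np.median(g[ann])-g-6,0,None)*sel
    v=np.array([(w*(X-p[0])).sum(),(w*(Y-p[1])).sum()])
    return np.degrees(np.arctan2(v[1],v[0])),prof.min(),np.median(prof)
E
python3 - <<'E'
from h import *
c=dict(np.load("top0.npz"));W=cloud(c)
for k,p in dict(tall=(.5738,-.1923),middle=(.5008,-.3998),short=(.4435,-.204)).items(): print(k,ridge(c,p,H[k]))
# foot
im=c["frame"];hsv=cv2.cvtColor(im,cv2.COLOR_BGR2HSV)
roi=np.zeros((480,640),bool);roi[240:300,228:310]=1
m=roi&(hsv[...,1]<60)&(hsv[...,2]>130)&(W[...,2]<.015)
ys,xs=np.nonzero(m);pts=np.array([ray_z(c,(u,v),.004)[:2] for u,v in zip(xs,ys)]).astype(np.float32)
print("foot",len(pts),cv2.minAreaRect(pts))
d=roi&(hsv[...,2]<90)&(W[...,2]<.015);d[:,:255]=0;d[:,270:]=0;d[:250]=0;d[286:]=0
ys,xs=np.nonzero(d);pts=np.array([ray_z(c,(u,v),.004)[:2] for u,v in zip(xs,ys)]).astype(np.float32)
print("line",len(pts),cv2.minAreaRect(pts), pts.mean(0),cv2.fitLine(pts,cv2.DIST_L2,0,.01,.01).ravel())
# chest rim: points z .125-.136 
X,Y,Z=W[...,0],W[...,1],W[...,2]
m=(abs(Z-.132)<.006)&(X>.3)&(X<.7)&(Y>.18)&(Y<.34)
ys,xs=np.nonzero(m);pts=np.array([ray_z(c,(u,v),.132)[:2] for u,v in zip(xs,ys)]).astype(np.float32)
print("rim",len(pts),cv2.minAreaRect(pts),pts.min(0),pts.max(0))
# lid
m=(Z>.15)&(X>.3)&(X<.7)&(Y>.25)&(Y<.4);q=W[m];A=np.c_[q[:,2],np.ones(len(q))];print("lid y=a z+b",np.linalg.lstsq(A,q[:,1],rcond=None)[0],np.percentile(q,[1,99],0))
E
```

```text
tall (np.float64(-13.073890543482724), np.float64(56.07462686567164), np.float64(79.66505320721254))
middle (np.float64(36.424818874767396), np.float64(50.86206896551724), np.float64(76.19692522016021))
short (np.float64(-131.33558251611205), np.float64(55.321608040201006), np.float64(78.89800995024876))
foot 1253 ((0.519792914390564, -0.009347133338451385), (0.07906906306743622, 0.1591206192970276), 9.858263969421387)
line 38 ((0.5191854238510132, 0.011122068390250206), (0.07442391663789749, 0.003796835895627737), 11.033576011657715) [0.51800394 0.01099608] [0.9850269  0.17240082 0.51800394 0.01099608]
rim 2056 ((0.5052656531333923, 0.2711966037750244), (0.3169565200805664, 0.12947101891040802), 3.2362449169158936) [0.34410352 0.19939668] [0.66498333 0.34146947]
lid y=a z+b [0.2083183  0.30223916] [[0.34593137 0.32687901 0.15130876]
 [0.65532352 0.36803045 0.26699014]]
```

Run:
```python
from h import *
c=dict(np.load("top0.npz"))
im=c["frame"][190:355,65:190]
cv2.imwrite("pics/chest.png",cv2.resize(im,None,fx=3.6,fy=3.6,interpolation=cv2.INTER_CUBIC))
for n in("top","scene"):
    c=dict(np.load(n+"0.npz"));W=cloud(c);X,Y,Z=W[...,0],W[...,1],W[...,2]
    # -y wall top strip
    for lo,hi in ((.19,.235),):
        m=(abs(Z-.132)<.006)&(X>.3)&(X<.7)&(Y>lo)&(Y<hi)
        ys,xs=np.nonzero(m);P=np.array([ray_z(c,(u,v),.132)[:2] for u,v in zip(xs,ys)]).astype(np.float32)
        print(n,len(P),cv2.minAreaRect(P),cv2.fitLine(P,cv2.DIST_HUBER,0,.01,.01).ravel())
    m=(abs(Z-.132)<.008)&(X>.3)&(X<.7)&(Y>.18)&(Y<.33)
    ys,xs=np.nonzero(m);P=np.array([ray_z(c,(u,v),.132)[:2] for u,v in zip(xs,ys)]);print(P.min(0),P.max(0))
    m=(Z<.012)&(X>.36)&(X<.65)&(Y>.21)&(Y<.31)
    q=W[m];print("floor",len(q),np.percentile(q,[1,50,99],0).round(4).tolist())
    m=(abs(Z-.05)<.006)&(X>.36)&(X<.65)&(Y>.22)&(Y<.31);q=W[m]
    for a,b in((.4,.5),(.5,.62)):
        k=q[(q[:,0]>a)&(q[:,0]<b)];print("div",len(k),np.median(k,0))
```

```text
top 776 ((0.507062554359436, 0.21919535100460052), (0.31583449244499207, 0.034702055156230927), 0.9078056812286377) [0.9985993  0.05290945 0.48051998 0.21175966]
[0.34410352 0.19939669] [0.66498331 0.33211229]
floor 2843 [[0.3623, 0.2112, -0.003], [0.4966, 0.2788, 0.0049], [0.6464, 0.3093, 0.0115]]
div 88 [0.45413559 0.2730023  0.04972991]
div 82 [0.55483915 0.27640378 0.04949035]
scene 357 ((0.512161910533905, 0.21836701035499573), (0.3226622939109802, 0.03301616758108139), 0.009748530574142933) [0.99843806 0.05587028 0.5175521  0.21514621]
[0.34064739 0.2011614 ] [0.67349162 0.33115958]
floor 1051 [[0.3616, 0.2107, -0.7583], [0.4861, 0.2658, 0.0029], [0.6487, 0.3092, 0.0112]]
div 78 [0.45684936 0.26776677 0.0486283 ]
div 81 [0.55745144 0.27283511 0.04790957]
```

View pics/chest.png

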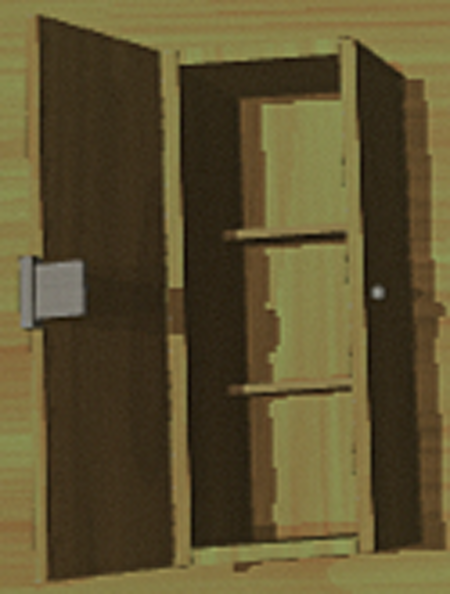

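```bash
cat >> h.py <<'E'
from scipy.spatial.transform import Rotation as Ro
def Rphi(phi):
    a=np.radians(phi);c,s=np.cos(a),np.sin(a)
    return np.array([[0,c,s],[0,s,-c],[-1,0,0]])
def stat():
    s=observe();R=toolR(s)
    print("t",round(s["time"],2),"pos",np.round(s["position"],4),"phi",round(float(np.degrees(np.arctan2(R[1,1],R[0,1]))),1),"tilt",round(float(np.degrees(np.arccos(-R[2,0]))),2),"q",np.round(s["qpos"],2),"F",np.round(s["ft_force"],1),"w",round(float(s["grip_width"]),3))
    return s
def plan(*targets):
    """targets: (x,y,z,phi) sequence; deltas from current pose"""
    s=observe();R=toolR(s)
    for t in targets:
        d=R.T@(np.array(t[:3])-s["position"]);r=np.degrees(Ro.from_matrix(R.T@Rphi(t[3])).as_rotvec())
        print("t",np.round(d,4),"w",np.round(r,1))
E
python3 - <<'E'
from h import *
stat();plan((.5738,-.1923,.20,-70))
E
```

```text
t 0.15 pos [ 0.2755 -0.6157  0.222 ] phi 24.1 tilt 0.08 q [ 1.04  0.48  0.02  1.56 -0.01  1.11 -0.08] F [0.3 0.2 0.3] w 1.0
t [ 0.0223  0.4452 -0.2646] w [94.1 -0.1  0.1]
```

move_arm(
  deltas=[
    {"tx": 0,"ty": 0.445,"tz": -0.2646,"wx": 94},
    {"tx": 0,"ty": 0.445,"tz": -0.2646,"wx": 94},
    {"tx": 0,"ty": 0.445,"tz": -0.2646,"wx": 94},
    {"tx": 0,"ty": 0.445,"tz": -0.2646,"wx": 94},
    {"tx": 0,"ty": 0.445,"tz": -0.2646,"wx": 94},
    {"tx": 0,"ty": 0.445,"tz": -0.2646,"wx": 94},
    {"tx": 0,"ty": 0.445,"tz": -0.2646,"wx": 94},
    {"tx": 0,"ty": 0.445,"tz": -0.2646,"wx": 94},
  ],
  grip_force=30,
)

```text
invalid input
```

```bash
python3 -c "
from h import *
stat();plan((.5738,-.1923,.20,-70))"
```

```text
t 0.15 pos [ 0.2755 -0.6157  0.222 ] phi 24.1 tilt 0.08 q [ 1.04  0.48  0.02  1.56 -0.01  1.11 -0.08] F [0.3 0.2 0.3] w 1.0
t [ 0.0223  0.4452 -0.2646] w [94.1 -0.1  0.1]
```

Probably every row needs all the keys.

move_arm(
  deltas=[
    {"tx": 0,"ty": 0.445,"tz": -0.265,"wx": 94,"wy": 0,"wz": 0,"claw": 0},
    {"tx": 0,"ty": 0.445,"tz": -0.265,"wx": 94,"wy": 0,"wz": 0,"claw": 0},
    {"tx": 0,"ty": 0.445,"tz": -0.265,"wx": 94,"wy": 0,"wz": 0,"claw": 0},
    {"tx": 0,"ty": 0.445,"tz": -0.265,"wx": 94,"wy": 0,"wz": 0,"claw": 0},
    {"tx": 0,"ty": 0.445,"tz": -0.265,"wx": 94,"wy": 0,"wz": 0,"claw": 0},
    {"tx": 0,"ty": 0.445,"tz": -0.265,"wx": 94,"wy": 0,"wz": 0,"claw": 0},
    {"tx": 0,"ty": 0.445,"tz": -0.265,"wx": 94,"wy": 0,"wz": 0,"claw": 0},
    {"tx": 0,"ty": 0.445,"tz": -0.265,"wx": 94,"wy": 0,"wz": 0,"claw": 0},
  ],
  grip_force=30,
)

```text
time: 0.82
position: [0.4624, -0.3503, 0.2226]
tcp_rot: [-1.749, 1.571, 2.409]
ft_force: [1.2, -0.3, -0.2]
grip_width: 0.994
```

```bash
python3 -c "
from h import *
stat();plan((.5738,-.1923,.20,-70))"
```

```text
t 0.82 pos [ 0.4624 -0.3503  0.2226] phi -31.7 tilt 0.01 q [ 0.46  0.32  0.1   1.79 -0.04  1.03 -1.55] F [ 1.2 -0.3 -0.2] w 0.994
t [ 0.0226  0.0117 -0.1929] w [38.3  0.   0. ]
```

move_arm(
  deltas=[
    {"tx": 0.01,"ty": 0.0117,"tz": -0.193,"wx": 38.3,"wy": 0,"wz": 0,"claw": 0.2},
    {"tx": 0.02,"ty": 0.0117,"tz": -0.193,"wx": 38.3,"wy": 0,"wz": 0,"claw": 0.4},
    {"tx": 0.0226,"ty": 0.0117,"tz": -0.193,"wx": 38.3,"wy": 0,"wz": 0,"claw": 0.4},
    {"tx": 0.0226,"ty": 0.0117,"tz": -0.193,"wx": 38.3,"wy": 0,"wz": 0,"claw": 0.4},
    {"tx": 0.0226,"ty": 0.0117,"tz": -0.193,"wx": 38.3,"wy": 0,"wz": 0,"claw": 0.4},
    {"tx": 0.0226,"ty": 0.0117,"tz": -0.193,"wx": 38.3,"wy": 0,"wz": 0,"claw": 0.4},
    {"tx": 0.0226,"ty": 0.0117,"tz": -0.193,"wx": 38.3,"wy": 0,"wz": 0,"claw": 0.4},
    {"tx": 0.0226,"ty": 0.0117,"tz": -0.193,"wx": 38.3,"wy": 0,"wz": 0,"claw": 0.4},
  ],
)

```text
time: 1.48
position: [0.5718, -0.1939, 0.1998]
tcp_rot: [0.226, 1.57, -2.559]
ft_force: [-0.3, -0.6, -0.0]
grip_width: 0.601
```

```bash
python3 -c "
from h import *
s=stat();plan((.5738,-.1923,.096,-70))
c=read_camera('wrist');np.savez('w1.npz',**c);cv2.imwrite('pics/w1.png',c['frame'])
c2=read_camera('top');np.savez('t1.npz',**c2);cv2.imwrite('pics/t1.png',c2['frame'])
W=cloud(c);hsv=cv2.cvtColor(c['frame'],cv2.COLOR_BGR2HSV)
for z,tol in((.092,.004),(.122,.004)):
    m=(abs(W[...,2]-z)<tol)&(np.hypot(W[...,0]-.574,W[...,1]+.192)<.05)
    ys,xs=np.nonzero(m)
    if len(xs)>10:
        P=np.array([ray_z(c,(u,v),z)[:2] for u,v in zip(xs,ys)]).astype(np.float32);print(z,len(P),cv2.minEnclosingCircle(P))
print(ridge(c,(.5738,-.1923),.092))
"
```

```text
t 1.48 pos [ 0.5718 -0.1939  0.1998] phi -69.6 tilt 0.07 q [ 0.1   0.38  0.16  1.76 -0.07  1.   -2.5 ] F [-0.3 -0.6 -0. ] w 0.601
t [ 0.1038 -0.0008 -0.0025] w [ 0.4  0.1 -0. ]
0.092 3583 ((0.5747888684272766, -0.19362132251262665), 0.0329066663980484)
0.122 735 ((0.5745311379432678, -0.19391265511512756), 0.012091564014554024)
(np.float64(-14.990842996325375), np.float64(71.93532338308458), np.float64(88.85148514851485))
```

View pics/w1.png

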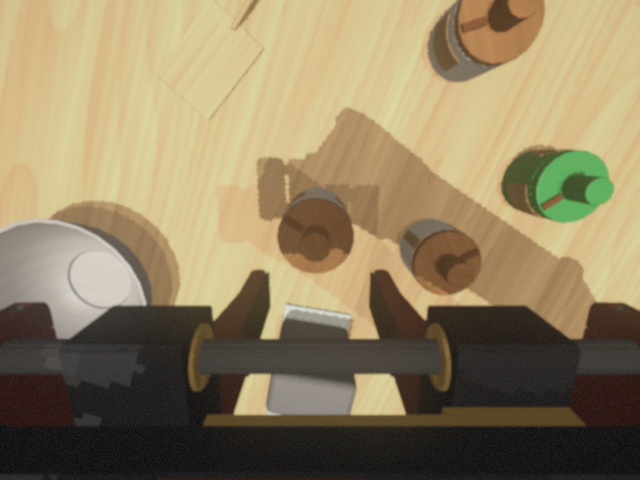

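The wrist view shows the tall jar at (315,230), centred between the fingers. It agrees with the top view to 1.5 mm, so I use the mean and descend.

```bash
python3 -c "
from h import *
stat();plan((.5742,-.193,.097,-70))"
```

```text
t 1.58 pos [ 0.5714 -0.1953  0.2002] phi -69.7 tilt 0.05 q [ 0.1   0.38  0.16  1.76 -0.07  1.   -2.5 ] F [-0.9 -0.4 -0.3] w 0.6
t [ 0.1032 -0.0012 -0.0035] w [ 0.3  0.  -0. ]
```

```bash
python3 -c "
from h import *
for i in range(4):
    stat();read_camera('top')"
```

```text
t 1.58 pos [ 0.5714 -0.1953  0.2002] phi -69.7 tilt 0.05 q [ 0.1   0.38  0.16  1.76 -0.07  1.   -2.5 ] F [-0.9 -0.4 -0.3] w 0.6
t 1.63 pos [ 0.5714 -0.1953  0.2003] phi -69.8 tilt 0.04 q [ 0.1   0.38  0.16  1.76 -0.07  1.   -2.5 ] F [0.4 0.  0.2] w 0.604
t 1.68 pos [ 0.5715 -0.1952  0.2003] phi -69.8 tilt 0.03 q [ 0.1   0.38  0.16  1.76 -0.07  1.   -2.5 ] F [ 0.4 -0.1  0.3] w 0.6
t 1.73 pos [ 0.5716 -0.195   0.2004] phi -69.8 tilt 0.03 q [ 0.1   0.38  0.16  1.76 -0.07  1.   -2.5 ] F [-0.7  0.6 -0.3] w 0.602
```

move_arm(
  deltas=[
    {"tx": 0.02,"ty": 0,"tz": 0,"wx": 0,"wy": 0,"wz": 0,"claw": 0.4},
    {"tx": 0.05,"ty": 0,"tz": 0,"wx": 0,"wy": 0,"wz": 0,"claw": 0.4},
    {"tx": 0.06,"ty": 0,"tz": 0,"wx": 0,"wy": 0,"wz": 0,"claw": 0.4},
    {"tx": 0.06,"ty": 0,"tz": 0,"wx": 0,"wy": 0,"wz": 0,"claw": 0.4},
  ],
)

```text
time: 2.12
position: [0.57, -0.1933, 0.1375]
tcp_rot: [-0.573, 1.565, 2.922]
ft_force: [0.0, -0.1, -0.6]
grip_width: 0.602
```

```bash
python3 -c "
from h import *
for i in range(3):
    stat();read_camera('top')
plan((.5742,-.193,.097,-70))"
```

```text
t 2.12 pos [ 0.57   -0.1933  0.1375] phi -69.7 tilt 0.32 q [ 0.11  0.45  0.14  1.82 -0.08  0.88 -2.49] F [ 0.  -0.1 -0.6] w 0.602
t 2.17 pos [ 0.5713 -0.1936  0.1393] phi -69.7 tilt 0.16 q [ 0.11  0.45  0.15  1.82 -0.08  0.88 -2.49] F [ 0.6 -0.6 -0.5] w 0.599
t 2.22 pos [ 0.5723 -0.1938  0.1406] phi -69.7 tilt 0.01 q [ 0.11  0.45  0.15  1.81 -0.08  0.88 -2.49] F [0.3 1.1 0.4] w 0.601
t [ 0.0442 -0.0005 -0.0015] w [ 0.3 -0.1 -0.1]
```

move_arm(
  deltas=[
    {"tx": 0.015,"ty": 0,"tz": -0.001,"wx": 0,"wy": 0,"wz": 0,"claw": 0.4},
    {"tx": 0.03,"ty": 0,"tz": -0.001,"wx": 0,"wy": 0,"wz": 0,"claw": 0.4},
    {"tx": 0.04,"ty": 0,"tz": -0.001,"wx": 0,"wy": 0,"wz": 0,"claw": 0.4},
    {"tx": 0.043,"ty": 0,"tz": -0.001,"wx": 0,"wy": 0,"wz": 0,"claw": 0.4},
    {"tx": 0.043,"ty": 0,"tz": -0.001,"wx": 0,"wy": 0,"wz": 0,"claw": 0.4},
    {"tx": 0.043,"ty": 0,"tz": -0.001,"wx": 0,"wy": 0,"wz": 0,"claw": 0.4},
    {"tx": 0.043,"ty": 0,"tz": -0.001,"wx": 0,"wy": 0,"wz": 0,"claw": 0.4},
    {"tx": 0.043,"ty": 0,"tz": -0.001,"wx": 0,"wy": 0,"wz": 0,"claw": 0.4},
  ],
)

```text
time: 2.93
position: [0.5738, -0.1933, 0.098]
tcp_rot: [2.564, 1.569, -0.223]
ft_force: [-0.4, 0.5, -0.3]
grip_width: 0.602
```

```bash
python3 -c "
from h import *
stat()
plan((.5742,-.193,.097,-70))"
```

```text
t 2.93 pos [ 0.5738 -0.1933  0.098 ] phi -69.7 tilt 0.09 q [ 0.12  0.51  0.14  1.84 -0.09  0.8  -2.48] F [-0.4  0.5 -0.3] w 0.602
t [ 0.001  -0.0002 -0.0004] w [ 0.3 -0.1 -0. ]
```

move_arm(
  deltas=[
    {"tx": 0.0005,"ty": 0,"tz": 0,"wx": 0,"wy": 0,"wz": 0,"claw": 1},
    {"tx": 0.0005,"ty": 0,"tz": 0,"wx": 0,"wy": 0,"wz": 0,"claw": 1},
    {"tx": 0.0005,"ty": 0,"tz": 0,"wx": 0,"wy": 0,"wz": 0,"claw": 1},
    {"tx": 0.0005,"ty": 0,"tz": 0,"wx": 0,"wy": 0,"wz": 0,"claw": 1},
    {"tx": 0.0005,"ty": 0,"tz": 0,"wx": 0,"wy": 0,"wz": 0,"claw": 1},
    {"tx": 0.0005,"ty": 0,"tz": 0,"wx": 0,"wy": 0,"wz": 0,"claw": 1},
  ],
  grip_force=40,
)

```text
time: 3.43
position: [0.5733, -0.193, 0.0966]
tcp_rot: [3.015, 1.571, 0.228]
ft_force: [0.4, 0.2, -0.6]
grip_width: 0.267
```

```bash
python3 -c "
from h import *
stat()
plan((.5742,-.193,.23,-70),(.62,-.08,.23,40))"
```

```text
t 3.43 pos [ 0.5733 -0.193   0.0966] phi -69.7 tilt 0.01 q [ 0.12  0.51  0.14  1.84 -0.09  0.8  -2.48] F [ 0.4  0.2 -0.6] w 0.267
t [-0.1334  0.0003 -0.0009] w [ 0.3 -0.  -0. ]
t [-0.1334 -0.0898 -0.0831] w [-109.7   -0.    -0. ]
```

move_arm(
  deltas=[
    {"tx": -0.01,"ty": 0,"tz": 0,"wx": 0,"wy": 0,"wz": 0,"claw": 1},
    {"tx": -0.03,"ty": 0,"tz": 0,"wx": 0,"wy": 0,"wz": 0,"claw": 1},
    {"tx": -0.055,"ty": 0,"tz": 0,"wx": 0,"wy": 0,"wz": 0,"claw": 1},
    {"tx": -0.085,"ty": 0,"tz": 0,"wx": 0,"wy": 0,"wz": 0,"claw": 1},
    {"tx": -0.11,"ty": 0,"tz": 0,"wx": -5,"wy": 0,"wz": 0,"claw": 1},
    {"tx": -0.125,"ty": 0,"tz": 0,"wx": -11,"wy": 0,"wz": 0,"claw": 1},
    {"tx": -0.134,"ty": 0,"tz": 0,"wx": -18,"wy": 0,"wz": 0,"claw": 1},
    {"tx": -0.134,"ty": 0,"tz": 0,"wx": -25,"wy": 0,"wz": 0,"claw": 1},
  ],
)

```text
time: 4.1
position: [0.5741, -0.1935, 0.2337]
tcp_rot: [2.058, 1.567, -0.287]
ft_force: [0.3, -0.1, -1.5]
grip_width: 0.265
```

```bash
python3 -c "
from h import *
stat()
plan((.62,-.08,.23,60),(.5101,.0424,.23,110))"
```

```text
t 4.1 pos [ 0.5741 -0.1935  0.2337] phi -44.4 tilt 0.23 q [ 0.17  0.35  0.07  1.72 -0.03  1.06 -2.1 ] F [ 0.3 -0.1 -1.5] w 0.265
t [ 0.0038 -0.0466 -0.1132] w [-1.044e+02  1.000e-01 -2.000e-01]
t [ 0.0032 -0.2108 -0.1239] w [-154.4    0.2   -0.2]
```

move_arm(
  deltas=[
    {"tx": 0,"ty": -0.005,"tz": -0.003,"wx": -7,"wy": 0,"wz": 0,"claw": 1},
    {"tx": 0,"ty": -0.016,"tz": -0.01,"wx": -14,"wy": 0,"wz": 0,"claw": 1},
    {"tx": 0,"ty": -0.033,"tz": -0.02,"wx": -21,"wy": 0,"wz": 0,"claw": 1},
    {"tx": 0,"ty": -0.055,"tz": -0.033,"wx": -28,"wy": 0,"wz": 0,"claw": 1},
    {"tx": 0,"ty": -0.077,"tz": -0.046,"wx": -35,"wy": 0,"wz": 0,"claw": 1},
    {"tx": 0,"ty": -0.099,"tz": -0.059,"wx": -42,"wy": 0,"wz": 0,"claw": 1},
    {"tx": 0,"ty": -0.121,"tz": -0.072,"wx": -49,"wy": 0,"wz": 0,"claw": 1},
    {"tx": 0,"ty": -0.143,"tz": -0.085,"wx": -56,"wy": 0,"wz": 0,"claw": 1},
  ],
)

```text
time: 4.77
position: [0.5304, -0.0313, 0.2309]
tcp_rot: [-0.884, 1.57, -2.252]
ft_force: [-0.3, -0.5, -1.4]
grip_width: 0.268
```

```bash
python3 -c "
from h import *
stat()
plan((.5101,.0424,.23,70),)"
```

```text
t 4.77 pos [ 0.5304 -0.0313  0.2309] phi 11.6 tilt 0.04 q [ 0.09  0.24 -0.18  1.88  0.05  1.03 -1.47] F [-0.3 -0.5 -1.4] w 0.268
t [ 0.0009 -0.005  -0.0763] w [-58.4   0.    0. ]
```

move_arm(
  deltas=[
    {"tx": 0,"ty": -0.002,"tz": -0.024,"wx": -7,"wy": 0,"wz": 0,"claw": 1},
    {"tx": 0,"ty": -0.003,"tz": -0.044,"wx": -14,"wy": 0,"wz": 0,"claw": 1},
    {"tx": 0,"ty": -0.004,"tz": -0.06,"wx": -21,"wy": 0,"wz": 0,"claw": 1},
    {"tx": 0,"ty": -0.005,"tz": -0.07,"wx": -28,"wy": 0,"wz": 0,"claw": 1},
    {"tx": 0,"ty": -0.005,"tz": -0.076,"wx": -35,"wy": 0,"wz": 0,"claw": 1},
    {"tx": 0,"ty": -0.005,"tz": -0.076,"wx": -42,"wy": 0,"wz": 0,"claw": 1},
    {"tx": 0.0,"ty": -0.005,"tz": -0.076,"wx": -49,"wy": 0,"wz": 0,"claw": 1},
    {"tx": 0.0,"ty": -0.005,"tz": -0.076,"wx": -56,"wy": 0,"wz": 0,"claw": 1},
  ],
)

```text
time: 5.43
position: [0.5111, 0.0412, 0.2309]
tcp_rot: [-1.639, 1.57, -2.029]
ft_force: [-0.6, -0.5, -2.8]
grip_width: 0.269
```

```bash
python3 -c "
from h import *
stat()
plan((.5101,.0424,.126,120),)"
```

```text
t 5.43 pos [0.5111 0.0412 0.2309] phi 67.7 tilt 0.05 q [ 0.11  0.23 -0.36  1.91  0.09  1.02 -0.68] F [-0.6 -0.5 -2.8] w 0.269
t [ 0.1049  0.0008 -0.0013] w [-52.3  -0.    0. ]
```

move_arm(
  deltas=[
    {"tx": 0.005,"ty": 0,"tz": -0.001,"wx": -7,"wy": 0,"wz": 0,"claw": 1},
    {"tx": 0.015,"ty": 0,"tz": -0.001,"wx": -14,"wy": 0,"wz": 0,"claw": 1},
    {"tx": 0.025,"ty": 0,"tz": -0.001,"wx": -21,"wy": 0,"wz": 0,"claw": 1},
    {"tx": 0.035,"ty": 0,"tz": -0.001,"wx": -28,"wy": 0,"wz": 0,"claw": 1},
    {"tx": 0.045,"ty": 0,"tz": -0.001,"wx": -35,"wy": 0,"wz": 0,"claw": 1},
    {"tx": 0.055,"ty": 0,"tz": -0.001,"wx": -42,"wy": 0,"wz": 0,"claw": 1},
    {"tx": 0.065,"ty": 0,"tz": -0.001,"wx": -49,"wy": 0,"wz": 0,"claw": 1},
    {"tx": 0.075,"ty": 0,"tz": -0.001,"wx": -56,"wy": 0,"wz": 0,"claw": 1},
  ],
)

```text
time: 6.1
position: [0.5103, 0.0413, 0.1554]
tcp_rot: [-2.41, 1.57, -1.823]
ft_force: [-0.2, -0.1, -3.5]
grip_width: 0.264
```

move_arm(
  deltas=[
    {"tx": 0.01,"ty": 0,"tz": 0,"wx": -7,"wy": 0,"wz": 0,"claw": 1},
    {"tx": 0.02,"ty": 0,"tz": 0,"wx": -14,"wy": 0,"wz": 0,"claw": 1},
    {"tx": 0.027,"ty": 0,"tz": 0,"wx": -21,"wy": 0,"wz": 0,"claw": 1},
    {"tx": 0.029,"ty": 0,"tz": 0,"wx": -28,"wy": 0,"wz": 0,"claw": 1},
    {"tx": 0.029,"ty": 0,"tz": 0,"wx": -35,"wy": 0,"wz": 0,"claw": 1},
    {"tx": 0.029,"ty": 0,"tz": 0,"wx": -42,"wy": 0,"wz": 0,"claw": 1},
    {"tx": 0.029,"ty": 0,"tz": 0,"wx": -49,"wy": 0,"wz": 0,"claw": 1},
    {"tx": 0.029,"ty": 0,"tz": 0,"wx": -56,"wy": 0,"wz": 0,"claw": 1},
  ],
)

```text
time: 6.77
position: [0.5104, 0.0412, 0.1268]
tcp_rot: [2.926, 1.57, -1.793]
ft_force: [0.4, 0.4, -2.6]
grip_width: 0.267
```

```bash
python3 -c "
from h import *
stat()
plan((.5101,.0424,.1256,223),)"
```

```text
t 6.77 pos [0.5104 0.0412 0.1268] phi 179.6 tilt 0.07 q [ 0.37  0.42 -0.7   1.99  0.36  0.85  1.04] F [ 0.4  0.4 -2.6] w 0.267
t [0.0012 0.0003 0.0012] w [-43.4  -0.1  -0. ]
```

move_arm(
  deltas=[
    {"tx": 0.001,"ty": 0,"tz": 0.001,"wx": -7,"wy": 0,"wz": 0,"claw": 1},
    {"tx": 0.001,"ty": 0,"tz": 0.001,"wx": -14,"wy": 0,"wz": 0,"claw": 1},
    {"tx": 0.001,"ty": 0,"tz": 0.001,"wx": -21,"wy": 0,"wz": 0,"claw": 1},
    {"tx": 0.001,"ty": 0,"tz": 0.001,"wx": -28,"wy": 0,"wz": 0,"claw": 1},
    {"tx": 0.001,"ty": 0,"tz": 0.001,"wx": -35,"wy": 0,"wz": 0,"claw": 1},
    {"tx": 0.001,"ty": 0,"tz": 0.001,"wx": -40,"wy": 0,"wz": 0,"claw": 1},
    {"tx": 0.001,"ty": 0,"tz": 0.001,"wx": -43.4,"wy": 0,"wz": 0,"claw": 1},
    {"tx": 0.001,"ty": 0,"tz": 0.001,"wx": -43.4,"wy": 0,"wz": 0,"claw": 1},
  ],
)

```text
time: 7.43
position: [0.5105, 0.042, 0.1257]
tcp_rot: [2.035, 1.57, -1.931]
ft_force: [0.7, -0.4, -1.6]
grip_width: 0.264
```

```bash
python3 -c "
from h import *
stat()
plan((.5101,.0424,.1256,223),)
for n in ('scene','top'):
    c=read_camera(n);np.savez(n+'2.npz',**c)
    u,v=map(int,proj(c,(.51,.03,.09)));k=6 if n=='scene' else 5
    a=c['frame'][v-50:v+50,u-60:u+60];cv2.imwrite('pics/%s2.png'%n,cv2.resize(a,None,fx=6,fy=6,interpolation=cv2.INTER_CUBIC));print(u,v)
stat()
"
```

```text
t 7.43 pos [0.5105 0.042  0.1257] phi -137.2 tilt 0.06 q [ 0.49  0.47 -0.87  1.99  0.46  0.89  1.69] F [ 0.7 -0.4 -1.6] w 0.264
t [0.0001 0.     0.0005] w [-0.2 -0.  -0.1]
380 236
249 269
t 7.53 pos [0.5105 0.0423 0.1257] phi -137.4 tilt 0.04 q [ 0.49  0.47 -0.87  1.99  0.46  0.89  1.69] F [ 0.4  0.1 -2.2] w 0.262
```

View pics/scene2.png

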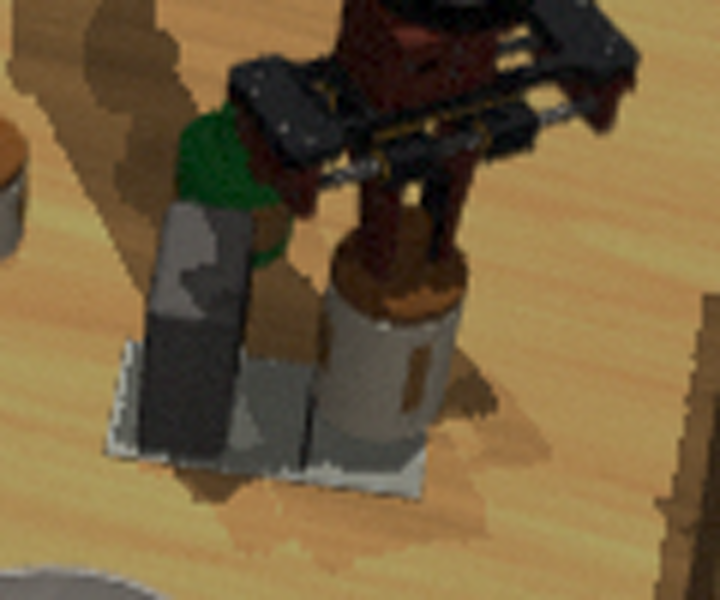

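View pics/top2.png

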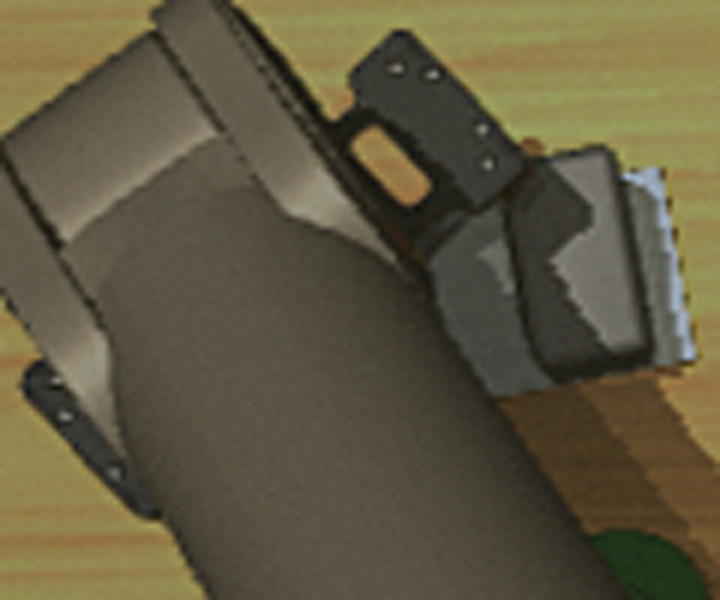

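In the scene crop the tall jar hangs upright in front of the window. Strip label 2 is at crop (416,380), and the label 1 edge faces the window at (322,330). I check the yaw from the strip's pixel position.

Run:
```python
from h import *
c=dict(np.load("scene2.npz"))
A=np.array((.5103,.0422))
for az in (34,37,39.9,43,46):
    a=np.radians(az);print(az,np.round(proj(c,(A[0]+.033*np.cos(a),A[1]+.033*np.sin(a),.075)),2))
hsv=cv2.cvtColor(c["frame"],cv2.COLOR_BGR2HSV)
sub=hsv[235:265,365:400];m=((sub[...,0]<22)&(sub[...,1]>100)&(sub[...,2]<170)).astype(np.uint8)
n,L,st,ce=cv2.connectedComponentsWithStats(m)
for i in range(1,n): print(st[i],ce[i]+[365,235])
# jar wall white silhouette at mid rows
f=c["frame"]
for z in(.06,.075,.09):
    u,v=proj(c,(A[0],A[1],z));v=int(round(v));row=hsv[v,365:400];print(z,round(u,1),v,"S",row[:,1].tolist())
```

```text
34 [388.07 248.72]
37 [388.62 248.6 ]
39.9 [389.15 248.48]
43 [389.7  248.32]
46 [390.21 248.14]
[  0   0  10  12 110] [369.46363636 240.27272727]
[12  0 23  5 79] [387.48101266 236.49367089]
[ 26   4   9  26 147] [395.87755102 254.33333333]
[22  9  5 11 34] [388.91176471 248.82352941]
0.06 383.6 244 S [143, 145, 145, 143, 151, 145, 148, 131, 166, 193, 55, 40, 42, 48, 43, 44, 46, 42, 46, 43, 49, 53, 44, 72, 155, 148, 133, 40, 44, 45, 91, 146, 136, 128, 132]
0.075 384.2 241 S [142, 144, 143, 145, 155, 159, 136, 148, 162, 158, 99, 52, 44, 49, 52, 41, 41, 44, 40, 45, 45, 41, 44, 47, 41, 43, 46, 52, 49, 42, 61, 123, 130, 127, 127]
0.09 384.8 237 S [150, 140, 137, 143, 140, 148, 144, 140, 142, 70, 55, 50, 46, 69, 130, 165, 173, 191, 185, 157, 174, 184, 187, 180, 170, 183, 174, 179, 181, 159, 100, 72, 117, 125, 128]
```

The strip is seen at (388.9,248.8), against a prediction of (389.2,248.5), so yaw is right within about 1.5°. I hold for label 1.

move_arm(
  deltas=[
    {"tx": 0,"ty": 0,"tz": 0.0003,"wx": 0,"wy": 0,"wz": 0,"claw": 1},
    {"tx": 0,"ty": 0,"tz": 0.0003,"wx": 0,"wy": 0,"wz": 0,"claw": 1},
    {"tx": 0,"ty": 0,"tz": 0.0003,"wx": 0,"wy": 0,"wz": 0,"claw": 1},
    {"tx": 0,"ty": 0,"tz": 0.0003,"wx": 0,"wy": 0,"wz": 0,"claw": 1},
    {"tx": 0,"ty": 0,"tz": 0.0003,"wx": 0,"wy": 0,"wz": 0,"claw": 1},
    {"tx": 0,"ty": 0,"tz": 0.0003,"wx": 0,"wy": 0,"wz": 0,"claw": 1},
    {"tx": 0,"ty": 0,"tz": 0.0003,"wx": 0,"wy": 0,"wz": 0,"claw": 1},
    {"tx": 0,"ty": 0,"tz": 0.0003,"wx": 0,"wy": 0,"wz": 0,"claw": 1},
  ],
)

```text
time: 8.2
position: [0.5104, 0.043, 0.1256]
tcp_rot: [1.467, 1.571, -2.5]
ft_force: [0.0, 0.6, -2.3]
grip_width: 0.264
```

move_arm(
  deltas=[
    {"tx": 0,"ty": 0,"tz": 0,"wx": 0,"wy": 0,"wz": 0,"claw": 1},
    {"tx": 0,"ty": 0,"tz": 0,"wx": 0,"wy": 0,"wz": 0,"claw": 1},
    {"tx": 0,"ty": 0,"tz": 0,"wx": 0,"wy": 0,"wz": 0,"claw": 1},
    {"tx": 0,"ty": 0,"tz": 0,"wx": 0,"wy": 0,"wz": 0,"claw": 1},
    {"tx": 0,"ty": 0,"tz": 0,"wx": 0,"wy": 0,"wz": 0,"claw": 1},
    {"tx": 0,"ty": 0,"tz": 0,"wx": 0,"wy": 0,"wz": 0,"claw": 1},
    {"tx": 0,"ty": 0,"tz": 0,"wx": 0,"wy": 0,"wz": 0,"claw": 1},
    {"tx": 0,"ty": 0,"tz": 0,"wx": 0,"wy": 0,"wz": 0,"claw": 1},
  ],
)

```text
time: 8.87
position: [0.5104, 0.043, 0.1256]
tcp_rot: [1.911, 1.571, -2.056]
ft_force: [0.5, 0.3, -2.4]
grip_width: 0.265
```

```bash
python3 -c "
from h import *
stat()
plan((.5101,.0424,.1256,223),(.5101,.0424,.1256,103))
"
```

```text
t 8.87 pos [0.5104 0.043  0.1256] phi -137.3 tilt 0.0 q [ 0.49  0.47 -0.87  1.99  0.46  0.89  1.69] F [ 0.5  0.3 -2.4] w 0.265
t [-0.      0.0006 -0.0003] w [-0.3 -0.  -0. ]
t [-0.      0.0006 -0.0003] w [119.7  -0.   -0. ]
```

move_arm(
  deltas=[
    {"tx": 0,"ty": 0,"tz": 0,"wx": 5,"wy": 0,"wz": 0,"claw": 1},
    {"tx": 0,"ty": 0,"tz": 0,"wx": 12,"wy": 0,"wz": 0,"claw": 1},
    {"tx": 0,"ty": 0,"tz": 0,"wx": 19,"wy": 0,"wz": 0,"claw": 1},
    {"tx": 0,"ty": 0,"tz": 0,"wx": 26,"wy": 0,"wz": 0,"claw": 1},
    {"tx": 0,"ty": 0,"tz": 0,"wx": 33,"wy": 0,"wz": 0,"claw": 1},
    {"tx": 0,"ty": 0,"tz": 0,"wx": 40,"wy": 0,"wz": 0,"claw": 1},
    {"tx": 0,"ty": 0,"tz": 0,"wx": 47,"wy": 0,"wz": 0,"claw": 1},
    {"tx": 0,"ty": 0,"tz": 0,"wx": 54,"wy": 0,"wz": 0,"claw": 1},
  ],
)

```text
time: 9.53
position: [0.5104, 0.0431, 0.1256]
tcp_rot: [-0.391, 1.571, 0.976]
ft_force: [0.0, -0.1, -3.0]
grip_width: 0.265
```

move_arm(
  deltas=[
    {"tx": 0,"ty": 0,"tz": 0,"wx": 7,"wy": 0,"wz": 0,"claw": 1},
    {"tx": 0,"ty": 0,"tz": 0,"wx": 14,"wy": 0,"wz": 0,"claw": 1},
    {"tx": 0,"ty": 0,"tz": 0,"wx": 21,"wy": 0,"wz": 0,"claw": 1},
    {"tx": 0,"ty": 0,"tz": 0,"wx": 28,"wy": 0,"wz": 0,"claw": 1},
    {"tx": 0,"ty": 0,"tz": 0,"wx": 35,"wy": 0,"wz": 0,"claw": 1},
    {"tx": 0,"ty": 0,"tz": 0,"wx": 42,"wy": 0,"wz": 0,"claw": 1},
    {"tx": 0,"ty": 0,"tz": 0,"wx": 49,"wy": 0,"wz": 0,"claw": 1},
    {"tx": 0,"ty": 0,"tz": 0,"wx": 55,"wy": 0,"wz": 0,"claw": 1},
  ],
)

```text
time: 10.2
position: [0.5104, 0.0432, 0.1256]
tcp_rot: [0.518, 1.571, 0.926]
ft_force: [0.0, 0.5, -2.0]
grip_width: 0.265
```

move_arm(
  deltas=[
    {"tx": 0,"ty": 0,"tz": 0,"wx": 5,"wy": 0,"wz": 0,"claw": 1},
    {"tx": 0,"ty": 0,"tz": 0,"wx": 9,"wy": 0,"wz": 0,"claw": 1},
    {"tx": 0,"ty": 0,"tz": 0,"wx": 11,"wy": 0,"wz": 0,"claw": 1},
    {"tx": 0,"ty": 0,"tz": 0,"wx": 11,"wy": 0,"wz": 0,"claw": 1},
    {"tx": 0,"ty": 0,"tz": 0,"wx": 11,"wy": 0,"wz": 0,"claw": 1},
    {"tx": 0,"ty": 0,"tz": 0,"wx": 11,"wy": 0,"wz": 0,"claw": 1},
  ],
)

```text
time: 10.7
position: [0.5104, 0.0431, 0.1255]
tcp_rot: [2.062, 1.571, 2.285]
ft_force: [0.3, 0.7, -2.8]
grip_width: 0.267
```

```bash
cat > look.py <<'E'
from h import *
import sys
tag,tx,ty,tz,ph=sys.argv[1],*map(float,sys.argv[2:6])
stat();plan((tx,ty,tz,ph))
c=read_camera('scene');np.savez(tag+'.npz',**c)
u,v=map(int,proj(c,(.51,.03,.09)));a=c['frame'][v-50:v+50,u-60:u+60]
cv2.imwrite(f'pics/{tag}.png',cv2.resize(a,None,fx=6,fy=6,interpolation=cv2.INTER_CUBIC))
hsv=cv2.cvtColor(c["frame"],cv2.COLOR_BGR2HSV)
sub=hsv[230:270,365:400];m=((sub[...,0]<22)&(sub[...,1]>100)&(sub[...,2]<170)).astype(np.uint8)
n,L,st,ce=cv2.connectedComponentsWithStats(m)
for i in range(1,n):
    if st[i,4]>12: print(st[i]+[365,230,0,0,0],np.round(ce[i]+[365,230],1))
A=np.array((.5101,.0424))
for rel in (120,240):
    for d in(-4,0,4):
        a=np.radians(-80.1+rel+d);print(rel,d,np.round(proj(c,(A[0]+.033*np.cos(a),A[1]+.033*np.sin(a),.075)),1))
E
python3 look.py s3 .5101 .0424 .1256 103
```

```text
t 10.7 pos [0.5104 0.0431 0.1255] phi 102.8 tilt 0.0 q [ 0.13  0.36 -0.4   2.01  0.2   0.8  -0.16] F [ 0.3  0.7 -2.8] w 0.267
t [-0.0001 -0.0006 -0.0004] w [-0.2 -0.  -0. ]
[365 230  35  40 687] [384.9 246. ]
120 -4 [388.5 248.6]
120 0 [389.2 248.4]
120 4 [389.9 248.2]
240 -4 [391.1 235.1]
240 0 [390.5 234.7]
240 4 [389.8 234.3]
```

View pics/s3.png

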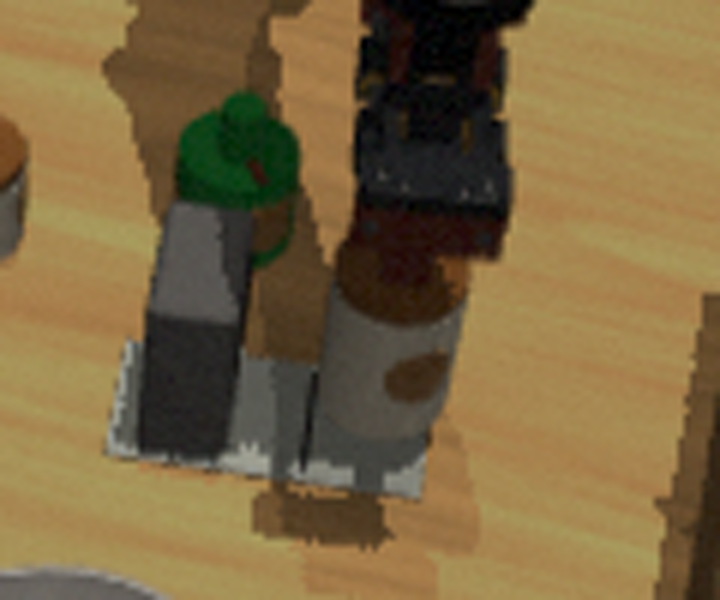

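The round label sits at crop (416,378), the same bearing the strip had before, so the strip now faces the window. I hold, then turn on to label 3.

move_arm(
  deltas=[
    {"tx": 0,"ty": -0.0005,"tz": 0,"wx": 0,"wy": 0,"wz": 0,"claw": 1},
    {"tx": 0,"ty": -0.0005,"tz": 0,"wx": 0,"wy": 0,"wz": 0,"claw": 1},
    {"tx": 0,"ty": -0.0005,"tz": 0,"wx": 0,"wy": 0,"wz": 0,"claw": 1},
    {"tx": 0,"ty": -0.0005,"tz": 0,"wx": 0,"wy": 0,"wz": 0,"claw": 1},
    {"tx": 0,"ty": -0.0005,"tz": 0,"wx": 0,"wy": 0,"wz": 0,"claw": 1},
    {"tx": 0,"ty": -0.0005,"tz": 0,"wx": 0,"wy": 0,"wz": 0,"claw": 1},
    {"tx": 0,"ty": -0.0005,"tz": 0,"wx": 0,"wy": 0,"wz": 0,"claw": 1},
    {"tx": 0,"ty": -0.0005,"tz": 0,"wx": 0,"wy": 0,"wz": 0,"claw": 1},
  ],
)

```text
time: 11.42
position: [0.5105, 0.0425, 0.1256]
tcp_rot: [-0.246, 1.571, -0.025]
ft_force: [0.1, -0.6, -1.9]
grip_width: 0.266
```

move_arm(
  deltas=[
    {"tx": 0,"ty": 0,"tz": 0,"wx": 0,"wy": 0,"wz": 0,"claw": 1},
    {"tx": 0,"ty": 0,"tz": 0,"wx": 0,"wy": 0,"wz": 0,"claw": 1},
    {"tx": 0,"ty": 0,"tz": 0,"wx": 0,"wy": 0,"wz": 0,"claw": 1},
    {"tx": 0,"ty": 0,"tz": 0,"wx": 0,"wy": 0,"wz": 0,"claw": 1},
    {"tx": 0,"ty": 0,"tz": 0,"wx": 0,"wy": 0,"wz": 0,"claw": 1},
    {"tx": 0,"ty": 0,"tz": 0,"wx": 0,"wy": 0,"wz": 0,"claw": 1},
    {"tx": 0,"ty": 0,"tz": 0,"wx": 5,"wy": 0,"wz": 0,"claw": 1},
    {"tx": 0,"ty": 0,"tz": 0,"wx": 12,"wy": 0,"wz": 0,"claw": 1},
  ],
)

```text
time: 12.08
position: [0.5105, 0.0425, 0.1255]
tcp_rot: [1.728, 1.571, 1.736]
ft_force: [-0.0, 0.2, -2.1]
grip_width: 0.262
```

move_arm(
  deltas=[
    {"tx": 0,"ty": 0,"tz": 0,"wx": 7,"wy": 0,"wz": 0,"claw": 1},
    {"tx": 0,"ty": 0,"tz": 0,"wx": 14,"wy": 0,"wz": 0,"claw": 1},
    {"tx": 0,"ty": 0,"tz": 0,"wx": 21,"wy": 0,"wz": 0,"claw": 1},
    {"tx": 0,"ty": 0,"tz": 0,"wx": 28,"wy": 0,"wz": 0,"claw": 1},
    {"tx": 0,"ty": 0,"tz": 0,"wx": 35,"wy": 0,"wz": 0,"claw": 1},
    {"tx": 0,"ty": 0,"tz": 0,"wx": 42,"wy": 0,"wz": 0,"claw": 1},
    {"tx": 0,"ty": 0,"tz": 0,"wx": 49,"wy": 0,"wz": 0,"claw": 1},
    {"tx": 0,"ty": 0,"tz": 0,"wx": 55,"wy": 0,"wz": 0,"claw": 1},
  ],
)

```text
time: 12.75
position: [0.5105, 0.0426, 0.1256]
tcp_rot: [1.086, 1.571, 0.133]
ft_force: [0.7, 0.1, -1.3]
grip_width: 0.264
```

```bash
python3 -c "
from h import *
stat();plan((.5101,.0424,.1256,-17))"
```

```text
t 12.75 pos [0.5105 0.0426 0.1256] phi 35.4 tilt 0.01 q [-0.07  0.34 -0.16  2.02  0.07  0.78 -1.23] F [ 0.7  0.1 -1.3] w 0.264
t [ 0.     -0.0005 -0.0001] w [52.4  0.  -0. ]
```

move_arm(
  deltas=[
    {"tx": 0,"ty": 0,"tz": 0,"wx": 7,"wy": 0,"wz": 0,"claw": 1},
    {"tx": 0,"ty": 0,"tz": 0,"wx": 14,"wy": 0,"wz": 0,"claw": 1},
    {"tx": 0,"ty": 0,"tz": 0,"wx": 21,"wy": 0,"wz": 0,"claw": 1},
    {"tx": 0,"ty": 0,"tz": 0,"wx": 28,"wy": 0,"wz": 0,"claw": 1},
    {"tx": 0,"ty": 0,"tz": 0,"wx": 35,"wy": 0,"wz": 0,"claw": 1},
    {"tx": 0,"ty": 0,"tz": 0,"wx": 42,"wy": 0,"wz": 0,"claw": 1},
    {"tx": 0,"ty": 0,"tz": 0,"wx": 48,"wy": 0,"wz": 0,"claw": 1},
    {"tx": 0,"ty": 0,"tz": 0,"wx": 52.4,"wy": 0,"wz": 0,"claw": 1},
  ],
)

```text
time: 13.42
position: [0.5105, 0.0427, 0.1256]
tcp_rot: [2.114, 1.571, 0.247]
ft_force: [-0.3, -0.1, -2.7]
grip_width: 0.266
```

move_arm(
  deltas=[
    {"tx": 0,"ty": 0,"tz": 0,"wx": 0,"wy": 0,"wz": 0,"claw": 1},
    {"tx": 0,"ty": 0,"tz": 0,"wx": 0,"wy": 0,"wz": 0,"claw": 1},
    {"tx": 0,"ty": 0,"tz": 0,"wx": 0,"wy": 0,"wz": 0,"claw": 1},
    {"tx": 0,"ty": 0,"tz": 0,"wx": 0,"wy": 0,"wz": 0,"claw": 1},
  ],
)

```text
time: 13.75
position: [0.5105, 0.0426, 0.1256]
tcp_rot: [2.846, 1.571, 0.985]
ft_force: [0.7, -0.4, -1.6]
grip_width: 0.266
```

```bash
python3 look.py s4 .5101 .0424 .1256 -17
```

```text
t 13.75 pos [0.5105 0.0426 0.1256] phi -16.6 tilt 0.0 q [-0.23  0.33  0.03  2.03 -0.02  0.77 -2.05] F [ 0.7 -0.4 -1.6] w 0.266
t [-0.     -0.0004  0.0003] w [ 0.4 -0.  -0. ]
[365 230  35  40 719] [384.7 245.8]
120 -4 [388.5 248.6]
120 0 [389.2 248.4]
120 4 [389.9 248.2]
240 -4 [391.1 235.1]
240 0 [390.5 234.7]
240 4 [389.8 234.3]
```

View pics/s4.png

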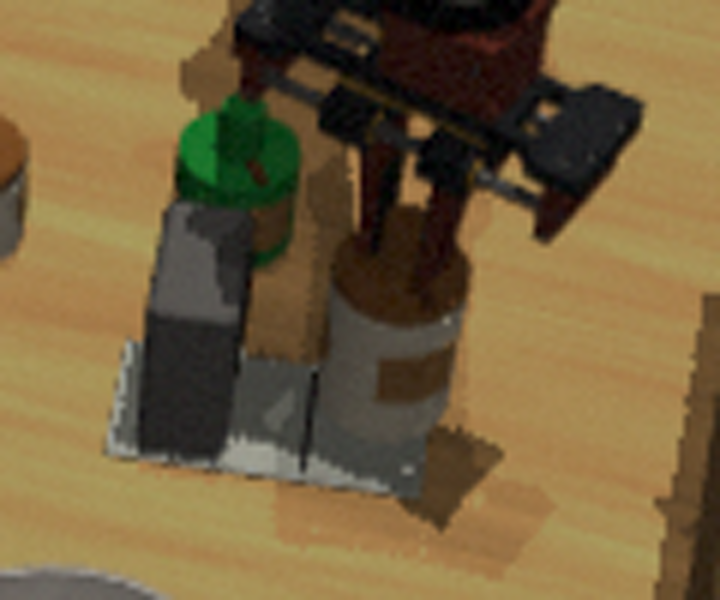

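The rectangle is at crop (416,376) at the same bearing, so label 3 faces the window. I hold, then lift.

move_arm(
  deltas=[
    {"tx": 0,"ty": 0,"tz": 0,"wx": 0.3,"wy": 0,"wz": 0,"claw": 1},
    {"tx": 0,"ty": 0,"tz": 0,"wx": 0.3,"wy": 0,"wz": 0,"claw": 1},
    {"tx": 0,"ty": 0,"tz": 0,"wx": 0.3,"wy": 0,"wz": 0,"claw": 1},
    {"tx": 0,"ty": 0,"tz": 0,"wx": 0.3,"wy": 0,"wz": 0,"claw": 1},
    {"tx": 0,"ty": 0,"tz": 0,"wx": 0.3,"wy": 0,"wz": 0,"claw": 1},
    {"tx": 0,"ty": 0,"tz": 0,"wx": 0.3,"wy": 0,"wz": 0,"claw": 1},
    {"tx": 0,"ty": 0,"tz": 0,"wx": 0.3,"wy": 0,"wz": 0,"claw": 1},
    {"tx": 0,"ty": 0,"tz": 0,"wx": 0.3,"wy": 0,"wz": 0,"claw": 1},
  ],
)

```text
time: 14.47
position: [0.5105, 0.0425, 0.1256]
tcp_rot: [0.283, 1.571, -1.584]
ft_force: [-0.5, -0.1, -2.7]
grip_width: 0.266
```

move_arm(
  deltas=[
    {"tx": 0,"ty": 0,"tz": 0,"wx": 0,"wy": 0,"wz": 0,"claw": 1},
    {"tx": 0,"ty": 0,"tz": 0,"wx": 0,"wy": 0,"wz": 0,"claw": 1},
    {"tx": 0,"ty": 0,"tz": 0,"wx": 0,"wy": 0,"wz": 0,"claw": 1},
    {"tx": 0,"ty": 0,"tz": 0,"wx": 0,"wy": 0,"wz": 0,"claw": 1},
    {"tx": 0,"ty": 0,"tz": 0,"wx": 0,"wy": 0,"wz": 0,"claw": 1},
    {"tx": 0,"ty": 0,"tz": 0,"wx": 0,"wy": 0,"wz": 0,"claw": 1},
    {"tx": -0.01,"ty": 0,"tz": 0,"wx": -5,"wy": 0,"wz": 0,"claw": 1},
    {"tx": -0.03,"ty": 0,"tz": 0,"wx": -12,"wy": 0,"wz": 0,"claw": 1},
  ],
)

```text
time: 15.13
position: [0.5086, 0.0423, 0.1539]
tcp_rot: [-1.248, 1.566, -2.901]
ft_force: [0.6, -0.3, -2.4]
grip_width: 0.265
```

move_arm(
  deltas=[
    {"tx": -0.025,"ty": 0,"tz": 0,"wx": -7,"wy": 0,"wz": 0,"claw": 1},
    {"tx": -0.05,"ty": 0,"tz": 0,"wx": -14,"wy": 0,"wz": 0,"claw": 1},
    {"tx": -0.07,"ty": 0,"tz": 0,"wx": -21,"wy": 0,"wz": 0,"claw": 1},
    {"tx": -0.085,"ty": 0,"tz": 0,"wx": -28,"wy": 0,"wz": 0,"claw": 1},
    {"tx": -0.093,"ty": 0,"tz": 0,"wx": -35,"wy": 0,"wz": 0,"claw": 1},
    {"tx": -0.093,"ty": 0,"tz": 0,"wx": -42,"wy": 0,"wz": 0,"claw": 1},
    {"tx": -0.093,"ty": 0,"tz": 0,"wx": -49,"wy": 0,"wz": 0,"claw": 1},
    {"tx": -0.093,"ty": 0,"tz": 0,"wx": -56,"wy": 0,"wz": 0,"claw": 1},
  ],
)

```text
time: 15.8
position: [0.5104, 0.0425, 0.2488]
tcp_rot: [0.508, 1.571, -0.167]
ft_force: [-0.3, -0.3, -2.9]
grip_width: 0.268
```

```bash
python3 -c "
from h import *
stat();plan((.610,.273,.246,110))
c=read_camera('top');cv2.imwrite('pics/t5.png',c['frame']);np.savez('t5.npz',**c)"
```

```text
t 15.8 pos [0.5104 0.0425 0.2488] phi 51.4 tilt 0.02 q [-0.08  0.19 -0.14  1.9   0.03  1.05 -0.91] F [-0.3 -0.3 -2.9] w 0.268
t [ 0.0028  0.2422 -0.0662] w [-58.6   0.    0. ]
```

View pics/t5.png

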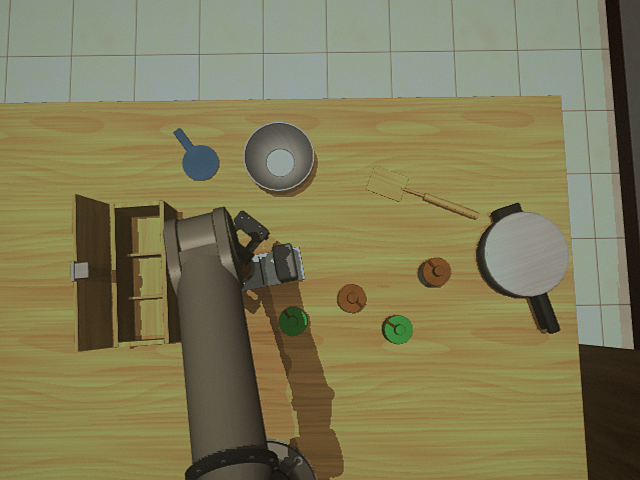

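move_arm(
  deltas=[
    {"tx": 0,"ty": 0.008,"tz": -0.002,"wx": -7,"wy": 0,"wz": 0,"claw": 1},
    {"tx": 0,"ty": 0.024,"tz": -0.007,"wx": -14,"wy": 0,"wz": 0,"claw": 1},
    {"tx": 0,"ty": 0.045,"tz": -0.012,"wx": -21,"wy": 0,"wz": 0,"claw": 1},
    {"tx": 0,"ty": 0.067,"tz": -0.018,"wx": -28,"wy": 0,"wz": 0,"claw": 1},
    {"tx": 0,"ty": 0.09,"tz": -0.025,"wx": -35,"wy": 0,"wz": 0,"claw": 1},
    {"tx": 0,"ty": 0.112,"tz": -0.031,"wx": -42,"wy": 0,"wz": 0,"claw": 1},
    {"tx": 0,"ty": 0.135,"tz": -0.037,"wx": -49,"wy": 0,"wz": 0,"claw": 1},
    {"tx": 0,"ty": 0.157,"tz": -0.043,"wx": -56,"wy": 0,"wz": 0,"claw": 1},
  ],
)

```text
time: 16.52
position: [0.5762, 0.1926, 0.2483]
tcp_rot: [-2.996, 1.57, -2.696]
ft_force: [0.4, -0.0, -2.5]
grip_width: 0.264
```

```bash
python3 -c "
from h import *
stat();plan((.610,.273,.246,160))"
```

```text
t 16.52 pos [0.5762 0.1926 0.2483] phi 107.2 tilt 0.02 q [-0.17  0.37 -0.33  1.68  0.13  1.12 -0.24] F [ 0.4 -0.  -2.5] w 0.264
t [0.0023 0.0668 0.056 ] w [-52.8  -0.   -0. ]
```

move_arm(
  deltas=[
    {"tx": 0,"ty": 0.017,"tz": 0.014,"wx": -7,"wy": 0,"wz": 0,"claw": 1},
    {"tx": 0,"ty": 0.034,"tz": 0.028,"wx": -14,"wy": 0,"wz": 0,"claw": 1},
    {"tx": 0,"ty": 0.048,"tz": 0.04,"wx": -21,"wy": 0,"wz": 0,"claw": 1},
    {"tx": 0,"ty": 0.059,"tz": 0.049,"wx": -28,"wy": 0,"wz": 0,"claw": 1},
    {"tx": 0,"ty": 0.065,"tz": 0.055,"wx": -35,"wy": 0,"wz": 0,"claw": 1},
    {"tx": 0,"ty": 0.067,"tz": 0.056,"wx": -42,"wy": 0,"wz": 0,"claw": 1},
    {"tx": 0,"ty": 0.067,"tz": 0.056,"wx": -49,"wy": 0,"wz": 0,"claw": 1},
    {"tx": 0,"ty": 0.067,"tz": 0.056,"wx": -56,"wy": 0,"wz": 0,"claw": 1},
  ],
)

```text
time: 17.18
position: [0.6097, 0.2723, 0.2479]
tcp_rot: [2.313, 1.57, -2.692]
ft_force: [-0.2, -0.1, -3.1]
grip_width: 0.26
```

move_arm(
  deltas=[
    {"tx": 0,"ty": 0,"tz": 0,"wx": -7,"wy": 0,"wz": 0,"claw": 1},
    {"tx": 0,"ty": 0,"tz": 0,"wx": -14,"wy": 0,"wz": 0,"claw": 1},
    {"tx": 0,"ty": 0,"tz": 0,"wx": -21,"wy": 0,"wz": 0,"claw": 1},
    {"tx": 0,"ty": 0,"tz": 0,"wx": -28,"wy": 0,"wz": 0,"claw": 1},
    {"tx": 0,"ty": 0,"tz": 0,"wx": -35,"wy": 0,"wz": 0,"claw": 1},
    {"tx": 0,"ty": 0,"tz": 0,"wx": -42,"wy": 0,"wz": 0,"claw": 1},
    {"tx": 0,"ty": 0,"tz": 0,"wx": -49,"wy": 0,"wz": 0,"claw": 1},
    {"tx": 0,"ty": 0,"tz": 0,"wx": -56,"wy": 0,"wz": 0,"claw": 1},
  ],
)

```text
time: 17.85
position: [0.6098, 0.2717, 0.2481]
tcp_rot: [1.79, 1.57, -2.239]
ft_force: [0.5, 0.8, -2.9]
grip_width: 0.263
```

```bash
python3 -c "
from h import *
stat();plan((.610,.273,.246,268),(.610,.273,.108,268))
c=read_camera('scene');u,v=map(int,proj(c,(.55,.27,.15)));cv2.imwrite('pics/s6.png',cv2.resize(c['frame'][v-90:v+90,u-110:u+110],None,fx=3.5,fy=3.5))"
```

```text
t 17.85 pos [0.6098 0.2717 0.2481] phi -140.8 tilt 0.05 q [-0.02  0.54 -0.73  1.51  0.37  1.23  1.45] F [ 0.5  0.8 -2.9] w 0.263
t [ 0.0021 -0.001   0.0009] w [-48.8   0.   -0. ]
t [ 0.1401 -0.0011  0.0009] w [-48.8   0.   -0. ]
```

View pics/s6.png

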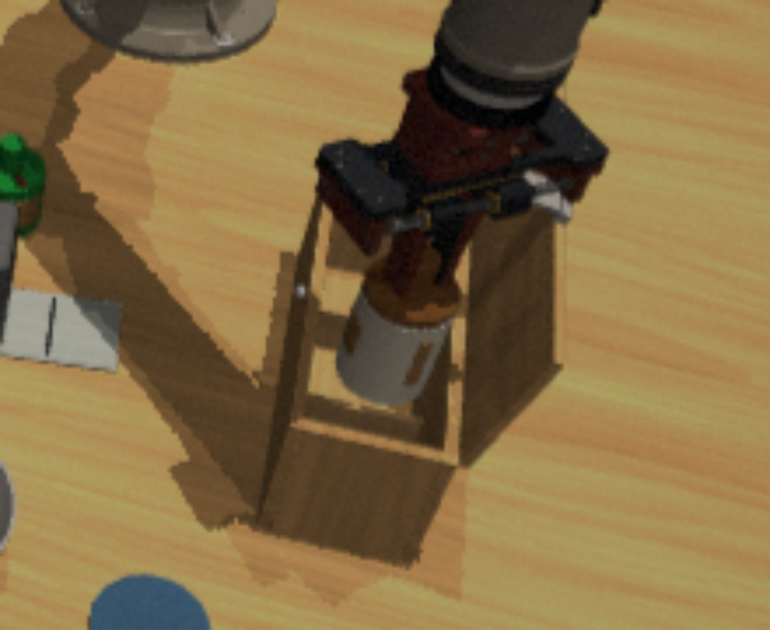

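The jar hangs over the far bay, clear of the walls and lid. I turn, then go down.

move_arm(
  deltas=[
    {"tx": 0,"ty": 0,"tz": 0,"wx": -7,"wy": 0,"wz": 0,"claw": 1},
    {"tx": 0,"ty": 0,"tz": 0,"wx": -14,"wy": 0,"wz": 0,"claw": 1},
    {"tx": 0,"ty": 0,"tz": 0,"wx": -21,"wy": 0,"wz": 0,"claw": 1},
    {"tx": 0,"ty": 0,"tz": 0,"wx": -28,"wy": 0,"wz": 0,"claw": 1},
    {"tx": 0.005,"ty": 0,"tz": 0,"wx": -35,"wy": 0,"wz": 0,"claw": 1},
    {"tx": 0.012,"ty": 0,"tz": 0,"wx": -42,"wy": 0,"wz": 0,"claw": 1},
    {"tx": 0.022,"ty": 0,"tz": 0,"wx": -48,"wy": 0,"wz": 0,"claw": 1},
    {"tx": 0.035,"ty": 0,"tz": 0,"wx": -48,"wy": 0,"wz": 0,"claw": 1},
  ],
)

```text
time: 18.57
position: [0.6104, 0.2719, 0.2132]
tcp_rot: [-2.451, 1.57, 0.637]
ft_force: [-0.0, 0.4, -2.1]
grip_width: 0.269
```

```bash
python3 -c "
from h import *
stat();plan((.610,.273,.106,268))"
```

```text
t 18.57 pos [0.6104 0.2719 0.2132] phi -93.1 tilt 0.04 q [ 0.08  0.63 -0.89  1.54  0.51  1.22  2.19] F [-0.   0.4 -2.1] w 0.269
t [ 0.1072 -0.001   0.0005] w [-1.1 -0.   0. ]
```

move_arm(
  deltas=[
    {"tx": 0.015,"ty": -0.001,"tz": 0,"wx": -1,"wy": 0,"wz": 0,"claw": 1},
    {"tx": 0.035,"ty": -0.001,"tz": 0,"wx": -1,"wy": 0,"wz": 0,"claw": 1},
    {"tx": 0.055,"ty": -0.001,"tz": 0,"wx": -1,"wy": 0,"wz": 0,"claw": 1},
    {"tx": 0.075,"ty": -0.001,"tz": 0,"wx": -1,"wy": 0,"wz": 0,"claw": 1},
    {"tx": 0.09,"ty": -0.001,"tz": 0,"wx": -1,"wy": 0,"wz": 0,"claw": 1},
    {"tx": 0.1,"ty": -0.001,"tz": 0,"wx": -1,"wy": 0,"wz": 0,"claw": 1},
    {"tx": 0.104,"ty": -0.001,"tz": 0,"wx": -1,"wy": 0,"wz": 0,"claw": 1},
    {"tx": 0.106,"ty": -0.001,"tz": 0,"wx": -1,"wy": 0,"wz": 0,"claw": 1},
  ],
)

```text
time: 19.23
position: [0.6097, 0.2731, 0.1069]
tcp_rot: [0.451, 1.57, -2.726]
ft_force: [-0.2, -0.5, -2.1]
grip_width: 0.261
```

move_arm(
  deltas=[
    {"tx": 0.001,"ty": 0,"tz": 0,"wx": 0,"wy": 0,"wz": 0,"claw": 1},
    {"tx": 0.002,"ty": 0,"tz": 0,"wx": 0,"wy": 0,"wz": 0,"claw": 1},
    {"tx": 0.003,"ty": 0,"tz": 0,"wx": 0,"wy": 0,"wz": 0,"claw": 1},
    {"tx": 0.0035,"ty": 0,"tz": 0,"wx": 0,"wy": 0,"wz": 0,"claw": 1},
    {"tx": 0.004,"ty": 0,"tz": 0,"wx": 0,"wy": 0,"wz": 0,"claw": 1},
    {"tx": 0.004,"ty": 0,"tz": 0,"wx": 0,"wy": 0,"wz": 0,"claw": 1},
  ],
)

```text
time: 19.73
position: [0.61, 0.2731, 0.1038]
tcp_rot: [-2.972, 1.57, 0.135]
ft_force: [-0.1, -0.0, -2.6]
grip_width: 0.263
```

```bash
python3 -c "
from h import *
stat();plan((.610,.273,.1016,268))"
```

```text
t 19.73 pos [0.61   0.2731 0.1038] phi -92.0 tilt 0.02 q [ 0.04  0.74 -0.83  1.63  0.61  1.05  2.13] F [-0.1 -0.  -2.6] w 0.263
t [ 0.0022  0.0001 -0.    ] w [-0. -0.  0.]
```

move_arm(
  deltas=[
    {"tx": 0.001,"ty": 0,"tz": 0,"wx": 0,"wy": 0,"wz": 0,"claw": 1},
    {"tx": 0.002,"ty": 0,"tz": 0,"wx": 0,"wy": 0,"wz": 0,"claw": 1},
    {"tx": 0.0025,"ty": 0,"tz": 0,"wx": 0,"wy": 0,"wz": 0,"claw": 1},
    {"tx": 0.0025,"ty": 0,"tz": 0,"wx": 0,"wy": 0,"wz": 0,"claw": 1},
  ],
)

```text
time: 20.07
position: [0.6102, 0.2733, 0.1016]
tcp_rot: [-2.754, 1.57, 0.352]
ft_force: [0.4, -0.1, 1.3]
grip_width: 0.268
```

Contact is felt, with Fz going from -2.6 to +1.3. I release and rise.

move_arm(
  deltas=[
    {"tx": 0,"ty": 0,"tz": 0,"wx": 0,"wy": 0,"wz": 0,"claw": 0.6},
    {"tx": 0,"ty": 0,"tz": 0,"wx": 0,"wy": 0,"wz": 0,"claw": 0.5},
    {"tx": 0,"ty": 0,"tz": 0,"wx": 0,"wy": 0,"wz": 0,"claw": 0.5},
    {"tx": -0.01,"ty": 0,"tz": 0,"wx": 0,"wy": 0,"wz": 0,"claw": 0.5},
    {"tx": -0.035,"ty": 0,"tz": 0,"wx": 0,"wy": 0,"wz": 0,"claw": 0.5},
    {"tx": -0.07,"ty": 0,"tz": 0,"wx": 0,"wy": 0,"wz": 0,"claw": 0.5},
    {"tx": -0.1,"ty": 0,"tz": 0,"wx": 0,"wy": 0,"wz": 0,"claw": 0.5},
    {"tx": -0.12,"ty": 0,"tz": 0,"wx": 0,"wy": 0,"wz": 0,"claw": 0.5},
  ],
)

```text
time: 20.73
position: [0.6104, 0.2742, 0.2253]
tcp_rot: [-2.494, 1.567, 0.613]
ft_force: [1.6, 0.7, 0.6]
grip_width: 0.5
```

```bash
python3 -c "
from h import *
stat();plan((.501,-.400,.2,-40))
c=read_camera('scene');np.savez('s7.npz',**c);u,v=map(int,proj(c,(.55,.27,.15)));cv2.imwrite('pics/s7.png',cv2.resize(c['frame'][v-90:v+90,u-110:u+110],None,fx=3.5,fy=3.5))
c=read_camera('top');np.savez('t7.npz',**c)
W=cloud(c);hsv=cv2.cvtColor(c['frame'],cv2.COLOR_BGR2HSV)
m=(abs(hsv[...,0].astype(int)-15)<6)&(hsv[...,1]>140)&(W[...,2]>.05)&(W[...,2]<.13)&(W[...,1]<.0)
n,L,st,ce=cv2.connectedComponentsWithStats(m.astype(np.uint8))
for i in range(1,n):
    if st[i,4]>100:
        w=W[L==i];p=np.median(w,0);print(st[i],p)
        h=min(H.values(),key=lambda h:abs(h-p[2]));mm=(L==i)&(abs(W[...,2]-h)<.006)
        ys,xs=np.nonzero(mm);P=np.array([ray_z(c,(a,b),h)[:2] for a,b in zip(xs,ys)]).astype(np.float32);q=cv2.minEnclosingCircle(P);print(h,q,ridge(c,q[0],h))
"
```

```text
t 20.73 pos [0.6104 0.2742 0.2253] phi -92.0 tilt 0.22 q [ 0.08  0.62 -0.9   1.52  0.5   1.24  2.21] F [1.6 0.7 0.6] w 0.5
t [0.0235 0.6776 0.0863] w [-52.   -0.2   0. ]
[422 258  29  28 615] [ 0.49989573 -0.39765366  0.07750988]
0.077 ((0.5009999871253967, -0.40002575516700745), 0.03272160515189171) (np.float64(37.09494432318293), np.float64(56.206896551724135), np.float64(83.32425742574257))
[338 284  28  29 633] [ 0.4430804  -0.20302193  0.06230106]
0.062 ((0.44361016154289246, -0.203931987285614), 0.03293029963970184) (np.float64(-131.46000697876633), np.float64(59.824120603015075), np.float64(85.64494112352808))
```

View pics/s7.png

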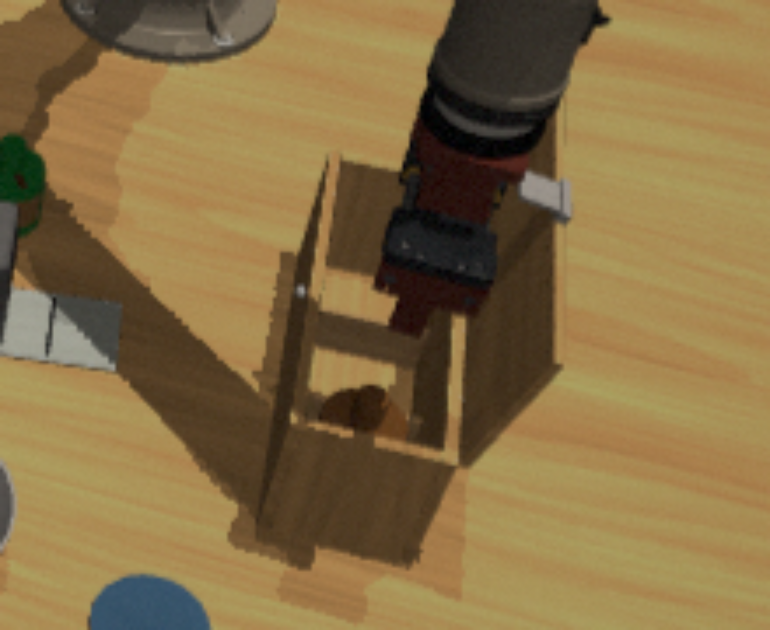

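The tall jar stands in the far bay. The middle jar (0.501,-0.400, ridge 37°) and the short jar have not moved. Next is the middle jar, to be grasped at phi = -20.

move_arm(
  deltas=[
    {"tx": 0,"ty": 0.01,"tz": 0.001,"wx": 7,"wy": 0,"wz": 0,"claw": 0.5},
    {"tx": 0,"ty": 0.03,"tz": 0.004,"wx": 14,"wy": 0,"wz": 0,"claw": 0.5},
    {"tx": 0,"ty": 0.06,"tz": 0.008,"wx": 21,"wy": 0,"wz": 0,"claw": 0.5},
    {"tx": 0,"ty": 0.09,"tz": 0.012,"wx": 28,"wy": 0,"wz": 0,"claw": 0.5},
    {"tx": 0,"ty": 0.12,"tz": 0.016,"wx": 35,"wy": 0,"wz": 0,"claw": 0.5},
    {"tx": 0,"ty": 0.15,"tz": 0.02,"wx": 42,"wy": 0,"wz": 0,"claw": 0.5},
    {"tx": 0,"ty": 0.18,"tz": 0.024,"wx": 49,"wy": 0,"wz": 0,"claw": 0.5},
    {"tx": 0,"ty": 0.21,"tz": 0.028,"wx": 56,"wy": 0,"wz": 0,"claw": 0.5},
  ],
)

```text
time: 21.5
position: [0.5737, 0.0626, 0.2207]
tcp_rot: [1.263, 1.57, -2.897]
ft_force: [0.4, 0.6, 0.5]
grip_width: 0.495
```

```bash
python3 -c "
from h import *
stat();plan((.501,-.400,.2,156))"
```

```text
t 21.5 pos [0.5737 0.0626 0.2207] phi -148.3 tilt 0.05 q [ 0.34  0.41 -0.72  1.76  0.3   1.09  1.65] F [0.4 0.6 0.5] w 0.495
t [ 0.0208  0.3047 -0.3556] w [55.7 -0.  -0. ]
```

move_arm(
  deltas=[
    {"tx": 0,"ty": 0.019,"tz": -0.023,"wx": 7,"wy": 0,"wz": 0,"claw": 0.4},
    {"tx": 0,"ty": 0.039,"tz": -0.046,"wx": 14,"wy": 0,"wz": 0,"claw": 0.4},
    {"tx": 0,"ty": 0.058,"tz": -0.068,"wx": 21,"wy": 0,"wz": 0,"claw": 0.4},
    {"tx": 0,"ty": 0.078,"tz": -0.091,"wx": 28,"wy": 0,"wz": 0,"claw": 0.4},
    {"tx": 0,"ty": 0.098,"tz": -0.114,"wx": 35,"wy": 0,"wz": 0,"claw": 0.4},
    {"tx": 0,"ty": 0.117,"tz": -0.137,"wx": 42,"wy": 0,"wz": 0,"claw": 0.4},
    {"tx": 0,"ty": 0.136,"tz": -0.159,"wx": 49,"wy": 0,"wz": 0,"claw": 0.4},
    {"tx": 0,"ty": 0.156,"tz": -0.182,"wx": 56,"wy": 0,"wz": 0,"claw": 0.4},
  ],
)

```text
time: 22.17
position: [0.538, -0.1739, 0.2208]
tcp_rot: [1.575, 1.57, 2.722]
ft_force: [0.6, -0.6, -0.7]
grip_width: 0.602
```

```bash
python3 -c "
from h import *
stat();plan((.501,-.400,.2,100))"
```

```text
t 22.17 pos [ 0.538  -0.1739  0.2208] phi 155.7 tilt 0.04 q [ 0.57  0.34 -0.45  1.8   0.17  1.04  1.2 ] F [ 0.6 -0.6 -0.7] w 0.602
t [ 0.0208 -0.0594 -0.2213] w [55.7 -0.  -0. ]
```

move_arm(
  deltas=[
    {"tx": 0,"ty": -0.008,"tz": -0.03,"wx": 7,"wy": 0,"wz": 0,"claw": 0.4},
    {"tx": 0,"ty": -0.016,"tz": -0.06,"wx": 14,"wy": 0,"wz": 0,"claw": 0.4},
    {"tx": 0,"ty": -0.024,"tz": -0.09,"wx": 21,"wy": 0,"wz": 0,"claw": 0.4},
    {"tx": 0,"ty": -0.032,"tz": -0.12,"wx": 28,"wy": 0,"wz": 0,"claw": 0.4},
    {"tx": 0,"ty": -0.04,"tz": -0.15,"wx": 35,"wy": 0,"wz": 0,"claw": 0.4},
    {"tx": 0,"ty": -0.047,"tz": -0.177,"wx": 42,"wy": 0,"wz": 0,"claw": 0.4},
    {"tx": 0,"ty": -0.053,"tz": -0.2,"wx": 49,"wy": 0,"wz": 0,"claw": 0.4},
    {"tx": 0,"ty": -0.057,"tz": -0.215,"wx": 56,"wy": 0,"wz": 0,"claw": 0.4},
  ],
)

```text
time: 22.83
position: [0.5017, -0.3954, 0.2205]
tcp_rot: [-2.974, 1.569, -2.809]
ft_force: [-0.0, 0.0, -0.1]
grip_width: 0.594
```

```bash
python3 -c "
from h import *
stat();plan((.501,-.400,.2,44))"
```

```text
t 22.83 pos [ 0.5017 -0.3954  0.2205] phi 99.5 tilt 0.08 q [ 0.7   0.43 -0.17  1.64  0.08  1.08  0.67] F [-0.   0.  -0.1] w 0.594
t [ 0.0205 -0.0044 -0.0015] w [55.5 -0.1  0.1]
```

move_arm(
  deltas=[
    {"tx": 0,"ty": -0.003,"tz": 0,"wx": 7,"wy": 0,"wz": 0,"claw": 0.4},
    {"tx": 0,"ty": -0.003,"tz": 0,"wx": 14,"wy": 0,"wz": 0,"claw": 0.4},
    {"tx": 0,"ty": -0.003,"tz": 0,"wx": 21,"wy": 0,"wz": 0,"claw": 0.4},
    {"tx": 0,"ty": -0.003,"tz": 0,"wx": 28,"wy": 0,"wz": 0,"claw": 0.4},
    {"tx": 0,"ty": -0.003,"tz": 0,"wx": 35,"wy": 0,"wz": 0,"claw": 0.4},
    {"tx": 0,"ty": -0.003,"tz": 0,"wx": 42,"wy": 0,"wz": 0,"claw": 0.4},
    {"tx": 0,"ty": -0.003,"tz": 0,"wx": 49,"wy": 0,"wz": 0,"claw": 0.4},
    {"tx": 0,"ty": -0.003,"tz": 0,"wx": 56,"wy": 0,"wz": 0,"claw": 0.4},
  ],
)

```text
time: 23.5
position: [0.5037, -0.3949, 0.2205]
tcp_rot: [-3.085, 1.57, 2.39]
ft_force: [0.3, 0.1, 0.8]
grip_width: 0.605
```

move_arm(
  deltas=[
    {"tx": 0,"ty": 0,"tz": 0,"wx": 7,"wy": 0,"wz": 0,"claw": 0.4},
    {"tx": 0,"ty": 0,"tz": 0,"wx": 14,"wy": 0,"wz": 0,"claw": 0.4},
    {"tx": 0.01,"ty": 0,"tz": 0,"wx": 21,"wy": 0,"wz": 0,"claw": 0.4},
    {"tx": 0.02,"ty": 0,"tz": 0,"wx": 28,"wy": 0,"wz": 0,"claw": 0.4},
    {"tx": 0.03,"ty": 0,"tz": 0,"wx": 35,"wy": 0,"wz": 0,"claw": 0.4},
    {"tx": 0.04,"ty": 0,"tz": 0,"wx": 42,"wy": 0,"wz": 0,"claw": 0.4},
    {"tx": 0.045,"ty": 0,"tz": 0,"wx": 49,"wy": 0,"wz": 0,"claw": 0.4},
    {"tx": 0.045,"ty": 0,"tz": 0,"wx": 56,"wy": 0,"wz": 0,"claw": 0.4},
  ],
)

```text
time: 24.17
position: [0.503, -0.3943, 0.174]
tcp_rot: [-1.976, 1.567, 2.521]
ft_force: [-0.8, 0.3, 0.5]
grip_width: 0.599
```

```bash
cat > wl.py <<'E'
from h import *
import sys
tag,h,x,y=sys.argv[1],*map(float,sys.argv[2:5])
stat();c=read_camera('wrist');cv2.imwrite(f'pics/{tag}.png',c['frame']);W=cloud(c)
for z,tol in((h,.004),(h+.03,.004)):
    m=(abs(W[...,2]-z)<tol)&(np.hypot(W[...,0]-x,W[...,1]-y)<.05)
    ys,xs=np.nonzero(m)
    if len(xs)>10:
        P=np.array([ray_z(c,(u,v),z)[:2] for u,v in zip(xs,ys)]).astype(np.float32);q=cv2.minEnclosingCircle(P);print(z,len(P),np.round(q[0],4),round(q[1],4))
        if z==h: print(ridge(c,q[0],h)); a=jar(c,q[0],h)[0];cv2.imwrite(f'pics/{tag}r.png',cv2.resize(a,None,fx=3,fy=3))
E
python3 wl.py w8 .077 .501 -.400;python3 -c "
from h import *
plan((.501,-.400,.0816,-20))"
```

```text
t 24.17 pos [ 0.503  -0.3943  0.174 ] phi -12.3 tilt 0.2 q [ 0.4   0.47  0.23  1.7  -0.12  0.98 -1.11] F [-0.8  0.3  0.5] w 0.599
0.077 3836 [ 0.5021 -0.4018] 0.0331
(np.float64(38.645307096846004), np.float64(66.51724137931035), np.float64(79.7362162686857))
0.107 791 [ 0.5023 -0.402 ] 0.0121
t [ 0.093  -0.0009  0.006 ] w [ 7.3 -0.1  0.1]
```

View pics/w8.png

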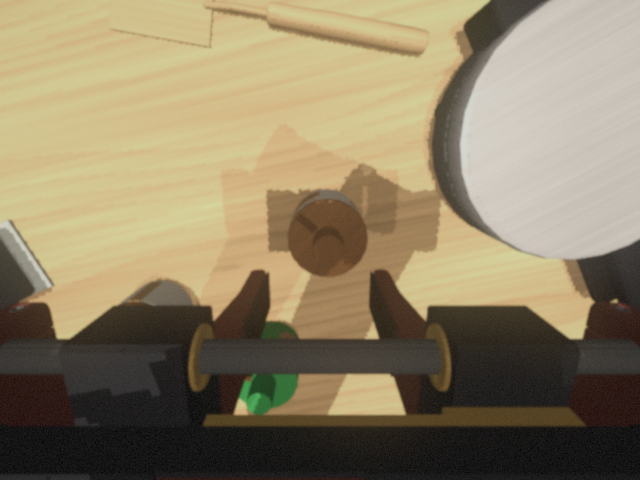

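View pics/w8r.png

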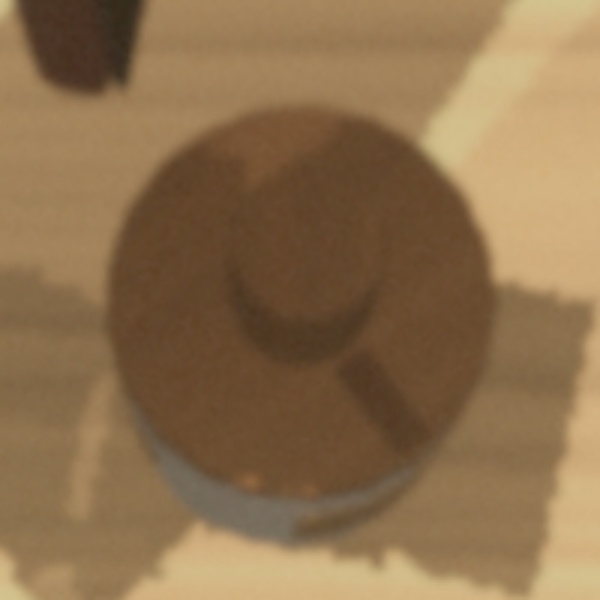

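The jar is at (328,235) between the fingers, with its ridge clear. I use the mean centre (0.5016,-0.401) and ridge angle 37.8°.

move_arm(
  deltas=[
    {"tx": 0,"ty": 0.0,"tz": 0.006,"wx": 7,"wy": 0,"wz": 0,"claw": 0.4},
    {"tx": 0.02,"ty": 0.0,"tz": 0.006,"wx": 7.5,"wy": 0,"wz": 0,"claw": 0.4},
    {"tx": 0.04,"ty": 0.0,"tz": 0.006,"wx": 7.5,"wy": 0,"wz": 0,"claw": 0.4},
    {"tx": 0.05,"ty": 0.0,"tz": 0.006,"wx": 7.5,"wy": 0,"wz": 0,"claw": 0.4},
    {"tx": 0.05,"ty": 0.0,"tz": 0.006,"wx": 7.5,"wy": 0,"wz": 0,"claw": 0.4},
    {"tx": 0.05,"ty": 0.0,"tz": 0.006,"wx": 7.5,"wy": 0,"wz": 0,"claw": 0.4},
    {"tx": 0.05,"ty": 0.0,"tz": 0.006,"wx": 7.5,"wy": 0,"wz": 0,"claw": 0.4},
  ],
)

```text
time: 24.8
position: [0.5032, -0.4017, 0.127]
tcp_rot: [1.362, 1.57, -0.548]
ft_force: [-0.1, 0.7, 0.7]
grip_width: 0.603
```

```bash
python3 wl.py w9 .077 .501 -.400;python3 -c "
from h import *
plan((.5016,-.401,.0816,-20))"
```

```text
t 24.8 pos [ 0.5032 -0.4017  0.127 ] phi -19.5 tilt 0.07 q [ 0.4   0.53  0.24  1.73 -0.16  0.89 -1.2 ] F [-0.1  0.7  0.7] w 0.603
0.077 5324 [ 0.5021 -0.4019] 0.033
(np.float64(39.20401389641117), np.float64(64.76354679802955), np.float64(78.15594059405942))
0.107 1192 [ 0.5025 -0.4019] 0.0124
t [ 0.0457 -0.002  -0.0002] w [ 0.5  0.  -0.1]
```

move_arm(
  deltas=[
    {"tx": 0.015,"ty": -0.0015,"tz": 0,"wx": 0.5,"wy": 0,"wz": 0,"claw": 0.4},
    {"tx": 0.03,"ty": -0.0015,"tz": 0,"wx": 0.5,"wy": 0,"wz": 0,"claw": 0.4},
    {"tx": 0.04,"ty": -0.0015,"tz": 0,"wx": 0.5,"wy": 0,"wz": 0,"claw": 0.4},
    {"tx": 0.045,"ty": -0.0015,"tz": 0,"wx": 0.5,"wy": 0,"wz": 0,"claw": 0.4},
    {"tx": 0.0455,"ty": -0.0015,"tz": 0,"wx": 0.5,"wy": 0,"wz": 0,"claw": 0.4},
    {"tx": 0.0455,"ty": -0.0015,"tz": 0,"wx": 0.5,"wy": 0,"wz": 0,"claw": 0.4},
    {"tx": 0.0455,"ty": -0.0015,"tz": 0,"wx": 0.5,"wy": 0,"wz": 0,"claw": 0.4},
    {"tx": 0.0455,"ty": -0.0015,"tz": 0,"wx": 0.5,"wy": 0,"wz": 0,"claw": 0.4},
  ],
)

```text
time: 25.52
position: [0.5018, -0.4012, 0.0814]
tcp_rot: [1.327, 1.569, -0.593]
ft_force: [-0.6, -0.1, 1.0]
grip_width: 0.599
```

```bash
python3 -c "
from h import *
stat();plan((.5017,-.401,.0816,-20))"
```

```text
t 25.52 pos [ 0.5018 -0.4012  0.0814] phi -20.0 tilt 0.08 q [ 0.41  0.59  0.23  1.76 -0.18  0.81 -1.19] F [-0.6 -0.1  1. ] w 0.599
t [-0.0002 -0.0001 -0.0001] w [ 0.   0.  -0.1]
```

move_arm(
  deltas=[
    {"tx": 0,"ty": 0,"tz": 0,"wx": 0,"wy": 0,"wz": 0,"claw": 1},
    {"tx": 0,"ty": 0,"tz": 0,"wx": 0,"wy": 0,"wz": 0,"claw": 1},
    {"tx": 0,"ty": 0,"tz": 0,"wx": 0,"wy": 0,"wz": 0,"claw": 1},
    {"tx": 0,"ty": 0,"tz": 0,"wx": 0,"wy": 0,"wz": 0,"claw": 1},
    {"tx": 0,"ty": 0,"tz": 0,"wx": 0,"wy": 0,"wz": 0,"claw": 1},
    {"tx": 0,"ty": 0,"tz": 0,"wx": 0,"wy": 0,"wz": 0,"claw": 1},
  ],
  grip_force=40,
)

```text
time: 26.02
position: [0.5014, -0.4007, 0.0806]
tcp_rot: [2.965, 1.571, 1.045]
ft_force: [0.5, -0.2, 0.3]
grip_width: 0.265
```

```bash
python3 -c "
from h import *
stat();plan((.5017,-.401,.22,-20))"
```

```text
t 26.02 pos [ 0.5014 -0.4007  0.0806] phi -20.0 tilt 0.01 q [ 0.41  0.59  0.23  1.76 -0.18  0.81 -1.19] F [ 0.5 -0.2  0.3] w 0.265
t [-0.1394  0.0004  0.0002] w [ 0. -0. -0.]
```

move_arm(
  deltas=[
    {"tx": -0.01,"ty": 0,"tz": 0,"wx": 0,"wy": 0,"wz": 0,"claw": 1},
    {"tx": -0.03,"ty": 0,"tz": 0,"wx": 0,"wy": 0,"wz": 0,"claw": 1},
    {"tx": -0.055,"ty": 0,"tz": 0,"wx": -5,"wy": 0,"wz": 0,"claw": 1},
    {"tx": -0.085,"ty": 0,"tz": 0,"wx": -12,"wy": 0,"wz": 0,"claw": 1},
    {"tx": -0.11,"ty": 0,"tz": 0,"wx": -19,"wy": 0,"wz": 0,"claw": 1},
    {"tx": -0.13,"ty": 0,"tz": 0,"wx": -26,"wy": 0,"wz": 0,"claw": 1},
    {"tx": -0.14,"ty": 0,"tz": 0,"wx": -33,"wy": 0,"wz": 0,"claw": 1},
    {"tx": -0.14,"ty": 0,"tz": 0,"wx": -40,"wy": 0,"wz": 0,"claw": 1},
  ],
)

```text
time: 26.68
position: [0.5021, -0.4018, 0.2242]
tcp_rot: [0.569, 1.566, -0.647]
ft_force: [-0.2, -0.1, -3.0]
grip_width: 0.267
```

```bash
python3 -c "
from h import *
stat();plan((.5101,.0424,.22,76))"
```

```text
t 26.68 pos [ 0.5021 -0.4018  0.2242] phi 20.3 tilt 0.27 q [ 0.5   0.42  0.11  1.64 -0.05  1.07 -0.6 ] F [-0.2 -0.1 -3. ] w 0.267
t [ 0.003   0.1618 -0.4137] w [-55.7   0.3  -0. ]
```

move_arm(
  deltas=[
    {"tx": 0,"ty": 0.003,"tz": -0.007,"wx": -7,"wy": 0,"wz": 0,"claw": 1},
    {"tx": 0,"ty": 0.009,"tz": -0.022,"wx": -14,"wy": 0,"wz": 0,"claw": 1},
    {"tx": 0,"ty": 0.018,"tz": -0.045,"wx": -21,"wy": 0,"wz": 0,"claw": 1},
    {"tx": 0,"ty": 0.028,"tz": -0.072,"wx": -28,"wy": 0,"wz": 0,"claw": 1},
    {"tx": 0,"ty": 0.039,"tz": -0.1,"wx": -35,"wy": 0,"wz": 0,"claw": 1},
    {"tx": 0,"ty": 0.05,"tz": -0.128,"wx": -42,"wy": 0,"wz": 0,"claw": 1},
    {"tx": 0,"ty": 0.061,"tz": -0.156,"wx": -49,"wy": 0,"wz": 0,"claw": 1},
    {"tx": 0,"ty": 0.072,"tz": -0.184,"wx": -56,"wy": 0,"wz": 0,"claw": 1},
  ],
)

```text
time: 27.35
position: [0.5052, -0.202, 0.2208]
tcp_rot: [-2.369, 1.57, -2.608]
ft_force: [0.9, -0.4, -2.4]
grip_width: 0.265
```

```bash
python3 -c "
from h import *
stat();plan((.5101,.0424,.22,132))"
```

```text
t 27.35 pos [ 0.5052 -0.202   0.2208] phi 76.3 tilt 0.05 q [ 0.4   0.27 -0.16  1.86  0.05  1.01 -0.02] F [ 0.9 -0.4 -2.4] w 0.265
t [ 0.0007  0.2386 -0.053 ] w [-55.7  -0.    0. ]
```

move_arm(
  deltas=[
    {"tx": 0,"ty": 0.03,"tz": -0.007,"wx": -7,"wy": 0,"wz": 0,"claw": 1},
    {"tx": 0,"ty": 0.062,"tz": -0.014,"wx": -14,"wy": 0,"wz": 0,"claw": 1},
    {"tx": 0,"ty": 0.095,"tz": -0.021,"wx": -21,"wy": 0,"wz": 0,"claw": 1},
    {"tx": 0,"ty": 0.13,"tz": -0.029,"wx": -28,"wy": 0,"wz": 0,"claw": 1},
    {"tx": 0,"ty": 0.165,"tz": -0.037,"wx": -35,"wy": 0,"wz": 0,"claw": 1},
    {"tx": 0,"ty": 0.195,"tz": -0.043,"wx": -42,"wy": 0,"wz": 0,"claw": 1},
    {"tx": 0,"ty": 0.22,"tz": -0.049,"wx": -49,"wy": 0,"wz": 0,"claw": 1},
    {"tx": 0,"ty": 0.237,"tz": -0.053,"wx": -56,"wy": 0,"wz": 0,"claw": 1},
  ],
)

```text
time: 28.02
position: [0.5112, 0.0425, 0.221]
tcp_rot: [1.166, 1.571, 1.909]
ft_force: [0.4, -0.3, -3.4]
grip_width: 0.259
```

```bash
python3 -c "
from h import *
stat();plan((.5101,.0424,.1171,188))"
```

```text
t 28.02 pos [0.5112 0.0425 0.221 ] phi 132.5 tilt 0.02 q [ 0.18  0.25 -0.45  1.92  0.13  1.01  0.42] F [ 0.4 -0.3 -3.4] w 0.259
t [ 0.1039  0.0006 -0.0009] w [-55.5   0.   -0. ]
```

move_arm(
  deltas=[
    {"tx": 0.01,"ty": 0,"tz": -0.001,"wx": -7,"wy": 0,"wz": 0,"claw": 1},
    {"tx": 0.025,"ty": 0,"tz": -0.001,"wx": -14,"wy": 0,"wz": 0,"claw": 1},
    {"tx": 0.04,"ty": 0,"tz": -0.001,"wx": -21,"wy": 0,"wz": 0,"claw": 1},
    {"tx": 0.055,"ty": 0,"tz": -0.001,"wx": -28,"wy": 0,"wz": 0,"claw": 1},
    {"tx": 0.07,"ty": 0,"tz": -0.001,"wx": -35,"wy": 0,"wz": 0,"claw": 1},
    {"tx": 0.085,"ty": 0,"tz": -0.001,"wx": -42,"wy": 0,"wz": 0,"claw": 1},
    {"tx": 0.095,"ty": 0,"tz": -0.001,"wx": -49,"wy": 0,"wz": 0,"claw": 1},
    {"tx": 0.101,"ty": 0,"tz": -0.001,"wx": -56,"wy": 0,"wz": 0,"claw": 1},
  ],
)

```text
time: 28.68
position: [0.5101, 0.0381, 0.1184]
tcp_rot: [1.914, 1.568, -2.653]
ft_force: [0.5, 0.0, -3.6]
grip_width: 0.267
```

```bash
python3 -c "
from h import *
stat();plan((.5101,.0424,.1171,221.9))"
```

```text
t 28.68 pos [0.5101 0.0381 0.1184] phi -171.7 tilt 0.15 q [ 0.29  0.41 -0.59  2.01  0.31  0.82  1.24] F [ 0.5  0.  -3.6] w 0.267
t [ 0.0013 -0.0007  0.0043] w [-33.6  -0.   -0.2]
```

move_arm(
  deltas=[
    {"tx": 0.002,"ty": 0,"tz": 0.001,"wx": -7,"wy": 0,"wz": 0,"claw": 1},
    {"tx": 0.002,"ty": 0,"tz": 0.001,"wx": -14,"wy": 0,"wz": 0,"claw": 1},
    {"tx": 0.002,"ty": 0,"tz": 0.001,"wx": -21,"wy": 0,"wz": 0,"claw": 1},
    {"tx": 0.002,"ty": 0,"tz": 0.001,"wx": -28,"wy": 0,"wz": 0,"claw": 1},
    {"tx": 0.002,"ty": 0,"tz": 0.001,"wx": -33.6,"wy": 0,"wz": 0,"claw": 1},
    {"tx": 0.002,"ty": 0,"tz": 0.001,"wx": -33.6,"wy": 0,"wz": 0,"claw": 1},
    {"tx": 0.002,"ty": 0,"tz": 0.001,"wx": -33.6,"wy": 0,"wz": 0,"claw": 1},
    {"tx": 0.002,"ty": 0,"tz": 0.001,"wx": -33.6,"wy": 0,"wz": 0,"claw": 1},
  ],
)

```text
time: 29.35
position: [0.5109, 0.0395, 0.1176]
tcp_rot: [2.25, 1.57, -1.739]
ft_force: [0.6, -0.1, -1.9]
grip_width: 0.266
```

```bash
python3 look.py m1 .5101 .0424 .1171 221.9
```

```text
t 29.35 pos [0.5109 0.0395 0.1176] phi -138.6 tilt 0.03 q [ 0.39  0.44 -0.72  2.    0.39  0.84  1.74] F [ 0.6 -0.1 -1.9] w 0.266
t [ 0.0005 -0.0013  0.0027] w [-0.5 -0.  -0. ]
[365 230  35  40 661] [384.4 245.2]
[386 243   5  11  35] [388.1 248.1]
120 -4 [388.5 248.6]
120 0 [389.2 248.4]
120 4 [389.9 248.2]
240 -4 [391.1 235.1]
240 0 [390.5 234.7]
240 4 [389.8 234.3]
```

View pics/m1.png

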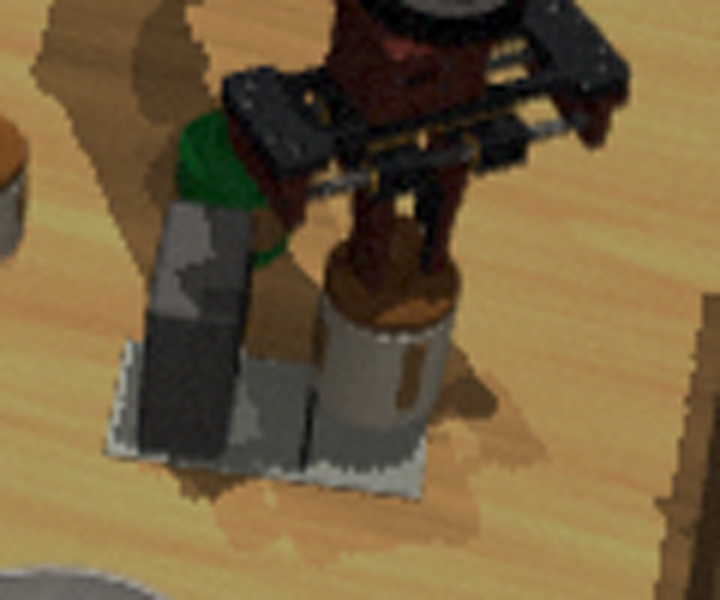

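The strip is 1 px left of its prediction, which matches the 3 mm the arm reports it is off. I correct that and hold for label 1.

move_arm(
  deltas=[
    {"tx": 0.0005,"ty": -0.0013,"tz": 0.0027,"wx": -0.5,"wy": 0,"wz": 0,"claw": 1},
    {"tx": 0.0005,"ty": -0.0013,"tz": 0.0027,"wx": -0.5,"wy": 0,"wz": 0,"claw": 1},
    {"tx": 0.0005,"ty": -0.0013,"tz": 0.0027,"wx": -0.5,"wy": 0,"wz": 0,"claw": 1},
    {"tx": 0.0005,"ty": -0.0013,"tz": 0.0027,"wx": -0.5,"wy": 0,"wz": 0,"claw": 1},
    {"tx": 0.0005,"ty": -0.0013,"tz": 0.0027,"wx": -0.5,"wy": 0,"wz": 0,"claw": 1},
    {"tx": 0.0005,"ty": -0.0013,"tz": 0.0027,"wx": -0.5,"wy": 0,"wz": 0,"claw": 1},
    {"tx": 0.0005,"ty": -0.0013,"tz": 0.0027,"wx": -0.5,"wy": 0,"wz": 0,"claw": 1},
  ],
)

```text
time: 29.98
position: [0.5102, 0.0427, 0.117]
tcp_rot: [1.43, 1.571, -2.547]
ft_force: [1.1, 0.1, -3.9]
grip_width: 0.268
```

```bash
python3 look.py m1b .5101 .0424 .1171 221.9
```

```text
t 29.98 pos [0.5102 0.0427 0.117 ] phi -137.9 tilt 0.0 q [ 0.38  0.44 -0.73  2.    0.39  0.84  1.75] F [ 1.1  0.1 -3.9] w 0.268
t [-0.0001  0.0003 -0.0002] w [ 0.2  0.  -0. ]
[365 230  35  40 656] [384.  245.2]
[387 243   5  11  31] [389.4 248.3]
120 -4 [388.5 248.6]
120 0 [389.2 248.4]
120 4 [389.9 248.2]
240 -4 [391.1 235.1]
240 0 [390.5 234.7]
240 4 [389.8 234.3]
```

The strip now lands on its prediction (389.4 against 389.2). I hold for over a second, then turn 120°.

move_arm(
  deltas=[
    {"tx": 0,"ty": 0,"tz": 0,"wx": 0,"wy": 0,"wz": 0,"claw": 1},
    {"tx": 0,"ty": 0,"tz": 0,"wx": 0,"wy": 0,"wz": 0,"claw": 1},
    {"tx": 0,"ty": 0,"tz": 0,"wx": 0,"wy": 0,"wz": 0,"claw": 1},
    {"tx": 0,"ty": 0,"tz": 0,"wx": 0,"wy": 0,"wz": 0,"claw": 1},
    {"tx": 0,"ty": 0,"tz": 0,"wx": 0,"wy": 0,"wz": 0,"claw": 1},
    {"tx": 0,"ty": 0,"tz": 0,"wx": 0,"wy": 0,"wz": 0,"claw": 1},
    {"tx": 0,"ty": 0,"tz": 0,"wx": 0,"wy": 0,"wz": 0,"claw": 1},
    {"tx": 0,"ty": 0,"tz": 0,"wx": 0,"wy": 0,"wz": 0,"claw": 1},
  ],
)

```text
time: 30.7
position: [0.5102, 0.0427, 0.1171]
tcp_rot: [-2.958, 1.571, -0.652]
ft_force: [-0.1, 0.6, -2.8]
grip_width: 0.264
```

move_arm(
  deltas=[
    {"tx": 0,"ty": 0,"tz": 0,"wx": 0,"wy": 0,"wz": 0,"claw": 1},
    {"tx": 0,"ty": 0,"tz": 0,"wx": 0,"wy": 0,"wz": 0,"claw": 1},
    {"tx": 0,"ty": 0,"tz": 0,"wx": 0,"wy": 0,"wz": 0,"claw": 1},
    {"tx": 0,"ty": 0,"tz": 0,"wx": 0,"wy": 0,"wz": 0,"claw": 1},
    {"tx": 0,"ty": 0,"tz": 0,"wx": 0,"wy": 0,"wz": 0,"claw": 1},
    {"tx": 0,"ty": 0,"tz": 0,"wx": 0,"wy": 0,"wz": 0,"claw": 1},
    {"tx": 0,"ty": 0,"tz": 0,"wx": 5,"wy": 0,"wz": 0,"claw": 1},
    {"tx": 0,"ty": 0,"tz": 0,"wx": 12,"wy": 0,"wz": 0,"claw": 1},
  ],
)

```text
time: 31.37
position: [0.5101, 0.0427, 0.117]
tcp_rot: [0.153, 1.57, 2.246]
ft_force: [0.6, 0.1, -2.8]
grip_width: 0.267
```

move_arm(
  deltas=[
    {"tx": 0,"ty": 0,"tz": 0,"wx": 7,"wy": 0,"wz": 0,"claw": 1},
    {"tx": 0,"ty": 0,"tz": 0,"wx": 14,"wy": 0,"wz": 0,"claw": 1},
    {"tx": 0,"ty": 0,"tz": 0,"wx": 21,"wy": 0,"wz": 0,"claw": 1},
    {"tx": 0,"ty": 0,"tz": 0,"wx": 28,"wy": 0,"wz": 0,"claw": 1},
    {"tx": 0,"ty": 0,"tz": 0,"wx": 35,"wy": 0,"wz": 0,"claw": 1},
    {"tx": 0,"ty": 0,"tz": 0,"wx": 42,"wy": 0,"wz": 0,"claw": 1},
    {"tx": 0,"ty": 0,"tz": 0,"wx": 49,"wy": 0,"wz": 0,"claw": 1},
    {"tx": 0,"ty": 0,"tz": 0,"wx": 55,"wy": 0,"wz": 0,"claw": 1},
  ],
)

```text
time: 32.03
position: [0.5102, 0.0429, 0.1171]
tcp_rot: [-0.378, 1.571, 0.753]
ft_force: [0.2, -0.1, -2.8]
grip_width: 0.269
```

move_arm(
  deltas=[
    {"tx": 0,"ty": 0,"tz": 0,"wx": 7,"wy": 0,"wz": 0,"claw": 1},
    {"tx": 0,"ty": 0,"tz": 0,"wx": 14,"wy": 0,"wz": 0,"claw": 1},
    {"tx": 0,"ty": 0,"tz": 0,"wx": 21,"wy": 0,"wz": 0,"claw": 1},
    {"tx": 0,"ty": 0,"tz": 0,"wx": 28,"wy": 0,"wz": 0,"claw": 1},
    {"tx": 0,"ty": 0,"tz": 0,"wx": 35,"wy": 0,"wz": 0,"claw": 1},
    {"tx": 0,"ty": 0,"tz": 0,"wx": 42,"wy": 0,"wz": 0,"claw": 1},
    {"tx": 0,"ty": 0,"tz": 0,"wx": 48,"wy": 0,"wz": 0,"claw": 1},
    {"tx": 0,"ty": 0,"tz": 0,"wx": 53,"wy": 0,"wz": 0,"claw": 1},
  ],
)

```text
time: 32.7
position: [0.5101, 0.043, 0.1171]
tcp_rot: [1.086, 1.571, 1.293]
ft_force: [-0.3, -0.6, -3.2]
grip_width: 0.267
```

move_arm(
  deltas=[
    {"tx": 0,"ty": 0,"tz": 0,"wx": 0,"wy": 0,"wz": 0,"claw": 1},
    {"tx": 0,"ty": 0,"tz": 0,"wx": 0,"wy": 0,"wz": 0,"claw": 1},
    {"tx": 0,"ty": 0,"tz": 0,"wx": 0,"wy": 0,"wz": 0,"claw": 1},
  ],
)

```text
time: 32.95
position: [0.5101, 0.0429, 0.1171]
tcp_rot: [2.636, 1.571, 2.851]
ft_force: [-0.5, -0.0, -4.1]
grip_width: 0.265
```

```bash
python3 look.py m2 .5101 .0424 .1171 101.9
```

```text
t 32.95 pos [0.5101 0.0429 0.1171] phi 102.3 tilt 0.0 q [ 0.01  0.36 -0.26  2.02  0.13  0.77 -0.12] F [-0.5 -0.  -4.1] w 0.265
t [-0.     -0.0005 -0.0001] w [ 0.4 -0.  -0. ]
[365 230  35  40 739] [385.  245.6]
120 -4 [388.5 248.6]
120 0 [389.2 248.4]
120 4 [389.9 248.2]
240 -4 [391.1 235.1]
240 0 [390.5 234.7]
240 4 [389.8 234.3]
```

View pics/m2.png

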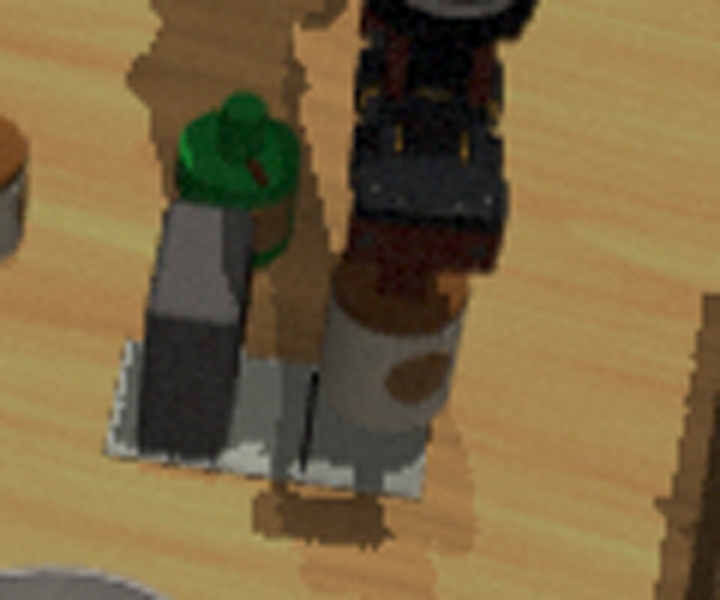

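The round spot is at (417,378), the right bearing, so the strip faces the window. I hold, then turn on.

move_arm(
  deltas=[
    {"tx": 0,"ty": 0,"tz": 0,"wx": 0.3,"wy": 0,"wz": 0,"claw": 1},
    {"tx": 0,"ty": 0,"tz": 0,"wx": 0.3,"wy": 0,"wz": 0,"claw": 1},
    {"tx": 0,"ty": 0,"tz": 0,"wx": 0.3,"wy": 0,"wz": 0,"claw": 1},
    {"tx": 0,"ty": 0,"tz": 0,"wx": 0.3,"wy": 0,"wz": 0,"claw": 1},
    {"tx": 0,"ty": 0,"tz": 0,"wx": 0.3,"wy": 0,"wz": 0,"claw": 1},
    {"tx": 0,"ty": 0,"tz": 0,"wx": 0.3,"wy": 0,"wz": 0,"claw": 1},
    {"tx": 0,"ty": 0,"tz": 0,"wx": 0.3,"wy": 0,"wz": 0,"claw": 1},
    {"tx": 0,"ty": 0,"tz": 0,"wx": 0.3,"wy": 0,"wz": 0,"claw": 1},
  ],
)

```text
time: 33.67
position: [0.5101, 0.0428, 0.117]
tcp_rot: [-2.916, 1.571, -2.709]
ft_force: [-0.5, 0.5, -2.9]
grip_width: 0.264
```

move_arm(
  deltas=[
    {"tx": 0,"ty": 0,"tz": 0,"wx": 0,"wy": 0,"wz": 0,"claw": 1},
    {"tx": 0,"ty": 0,"tz": 0,"wx": 0,"wy": 0,"wz": 0,"claw": 1},
    {"tx": 0,"ty": 0,"tz": 0,"wx": 0,"wy": 0,"wz": 0,"claw": 1},
    {"tx": 0,"ty": 0,"tz": 0,"wx": 0,"wy": 0,"wz": 0,"claw": 1},
    {"tx": 0,"ty": 0,"tz": 0,"wx": 0,"wy": 0,"wz": 0,"claw": 1},
    {"tx": 0,"ty": 0,"tz": 0,"wx": 0,"wy": 0,"wz": 0,"claw": 1},
    {"tx": 0,"ty": 0,"tz": 0,"wx": 5,"wy": 0,"wz": 0,"claw": 1},
    {"tx": 0,"ty": 0,"tz": 0,"wx": 12,"wy": 0,"wz": 0,"claw": 1},
  ],
)

```text
time: 34.33
position: [0.5101, 0.0426, 0.117]
tcp_rot: [2.298, 1.571, 2.291]
ft_force: [-0.3, -0.5, -3.1]
grip_width: 0.267
```

move_arm(
  deltas=[
    {"tx": 0,"ty": 0,"tz": 0,"wx": 7,"wy": 0,"wz": 0,"claw": 1},
    {"tx": 0,"ty": 0,"tz": 0,"wx": 14,"wy": 0,"wz": 0,"claw": 1},
    {"tx": 0,"ty": 0,"tz": 0,"wx": 21,"wy": 0,"wz": 0,"claw": 1},
    {"tx": 0,"ty": 0,"tz": 0,"wx": 28,"wy": 0,"wz": 0,"claw": 1},
    {"tx": 0,"ty": 0,"tz": 0,"wx": 35,"wy": 0,"wz": 0,"claw": 1},
    {"tx": 0,"ty": 0,"tz": 0,"wx": 42,"wy": 0,"wz": 0,"claw": 1},
    {"tx": 0,"ty": 0,"tz": 0,"wx": 49,"wy": 0,"wz": 0,"claw": 1},
    {"tx": 0,"ty": 0,"tz": 0,"wx": 55,"wy": 0,"wz": 0,"claw": 1},
  ],
)

```text
time: 35.0
position: [0.5102, 0.0429, 0.1171]
tcp_rot: [1.177, 1.571, 0.208]
ft_force: [0.3, -0.1, -2.9]
grip_width: 0.262
```

move_arm(
  deltas=[
    {"tx": 0,"ty": 0,"tz": 0,"wx": 7,"wy": 0,"wz": 0,"claw": 1},
    {"tx": 0,"ty": 0,"tz": 0,"wx": 14,"wy": 0,"wz": 0,"claw": 1},
    {"tx": 0,"ty": 0,"tz": 0,"wx": 21,"wy": 0,"wz": 0,"claw": 1},
    {"tx": 0,"ty": 0,"tz": 0,"wx": 28,"wy": 0,"wz": 0,"claw": 1},
    {"tx": 0,"ty": 0,"tz": 0,"wx": 35,"wy": 0,"wz": 0,"claw": 1},
    {"tx": 0,"ty": 0,"tz": 0,"wx": 42,"wy": 0,"wz": 0,"claw": 1},
    {"tx": 0,"ty": 0,"tz": 0,"wx": 48,"wy": 0,"wz": 0,"claw": 1},
    {"tx": 0,"ty": 0,"tz": 0,"wx": 53,"wy": 0,"wz": 0,"claw": 1},
  ],
)

```text
time: 35.67
position: [0.5102, 0.0429, 0.1171]
tcp_rot: [3.099, 1.571, 1.205]
ft_force: [0.1, 0.5, -2.3]
grip_width: 0.266
```

move_arm(
  deltas=[
    {"tx": 0,"ty": 0,"tz": 0,"wx": 0,"wy": 0,"wz": 0,"claw": 1},
    {"tx": 0,"ty": 0,"tz": 0,"wx": 0,"wy": 0,"wz": 0,"claw": 1},
    {"tx": 0,"ty": 0,"tz": 0,"wx": 0,"wy": 0,"wz": 0,"claw": 1},
  ],
)

```text
time: 35.92
position: [0.5102, 0.0429, 0.1171]
tcp_rot: [2.541, 1.571, 0.655]
ft_force: [-0.2, -0.3, -2.9]
grip_width: 0.265
```

```bash
python3 look.py m3 .5101 .0424 .1171 -18.1
```

```text
t 35.92 pos [0.5102 0.0429 0.1171] phi -18.0 tilt 0.0 q [-0.37  0.35  0.19  2.05 -0.1   0.75 -2.  ] F [-0.2 -0.3 -2.9] w 0.265
t [-0.      0.0001  0.0005] w [ 0.1 -0.  -0. ]
[365 230  35  40 768] [384.9 245.6]
120 -4 [388.5 248.6]
120 0 [389.2 248.4]
120 4 [389.9 248.2]
240 -4 [391.1 235.1]
240 0 [390.5 234.7]
240 4 [389.8 234.3]
```

View pics/m3.png

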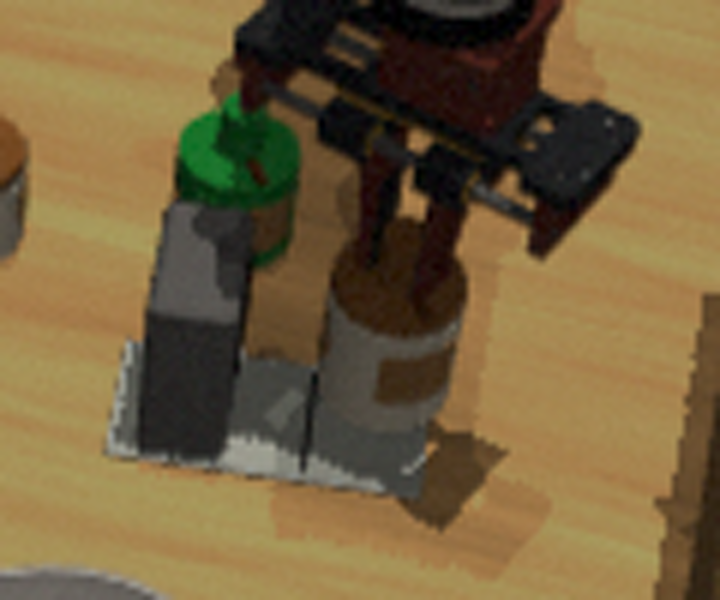

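The rectangle is at (414,376), the right bearing. I hold for label 3, then lift and carry.

move_arm(
  deltas=[
    {"tx": 0,"ty": 0,"tz": 0,"wx": 0,"wy": 0,"wz": 0,"claw": 1},
    {"tx": 0,"ty": 0,"tz": 0,"wx": 0,"wy": 0,"wz": 0,"claw": 1},
    {"tx": 0,"ty": 0,"tz": 0,"wx": 0,"wy": 0,"wz": 0,"claw": 1},
    {"tx": 0,"ty": 0,"tz": 0,"wx": 0,"wy": 0,"wz": 0,"claw": 1},
    {"tx": 0,"ty": 0,"tz": 0,"wx": 0,"wy": 0,"wz": 0,"claw": 1},
    {"tx": 0,"ty": 0,"tz": 0,"wx": 0,"wy": 0,"wz": 0,"claw": 1},
    {"tx": 0,"ty": 0,"tz": 0,"wx": 0,"wy": 0,"wz": 0,"claw": 1},
    {"tx": 0,"ty": 0,"tz": 0,"wx": 0,"wy": 0,"wz": 0,"claw": 1},
  ],
)

```text
time: 36.63
position: [0.5101, 0.0428, 0.117]
tcp_rot: [-0.741, 1.571, -2.629]
ft_force: [0.3, 0.3, -2.8]
grip_width: 0.264
```

move_arm(
  deltas=[
    {"tx": 0,"ty": 0,"tz": 0,"wx": 0,"wy": 0,"wz": 0,"claw": 1},
    {"tx": 0,"ty": 0,"tz": 0,"wx": 0,"wy": 0,"wz": 0,"claw": 1},
    {"tx": 0,"ty": 0,"tz": 0,"wx": 0,"wy": 0,"wz": 0,"claw": 1},
    {"tx": 0,"ty": 0,"tz": 0,"wx": 0,"wy": 0,"wz": 0,"claw": 1},
    {"tx": 0,"ty": 0,"tz": 0,"wx": 0,"wy": 0,"wz": 0,"claw": 1},
    {"tx": 0,"ty": 0,"tz": 0,"wx": 0,"wy": 0,"wz": 0,"claw": 1},
    {"tx": -0.01,"ty": 0,"tz": 0,"wx": -5,"wy": 0,"wz": 0,"claw": 1},
    {"tx": -0.03,"ty": 0,"tz": 0,"wx": -12,"wy": 0,"wz": 0,"claw": 1},
  ],
)

```text
time: 37.3
position: [0.5083, 0.0425, 0.1454]
tcp_rot: [-1.176, 1.566, -2.85]
ft_force: [0.8, -0.2, -2.9]
grip_width: 0.266
```

move_arm(
  deltas=[
    {"tx": -0.025,"ty": 0,"tz": 0,"wx": -7,"wy": 0,"wz": 0,"claw": 1},
    {"tx": -0.05,"ty": 0,"tz": 0,"wx": -14,"wy": 0,"wz": 0,"claw": 1},
    {"tx": -0.07,"ty": 0,"tz": 0,"wx": -21,"wy": 0,"wz": 0,"claw": 1},
    {"tx": -0.085,"ty": 0,"tz": 0,"wx": -28,"wy": 0,"wz": 0,"claw": 1},
    {"tx": -0.09,"ty": 0,"tz": 0,"wx": -35,"wy": 0,"wz": 0,"claw": 1},
    {"tx": -0.09,"ty": 0,"tz": 0,"wx": -42,"wy": 0,"wz": 0,"claw": 1},
    {"tx": -0.09,"ty": 0,"tz": 0,"wx": -49,"wy": 0,"wz": 0,"claw": 1},
    {"tx": -0.09,"ty": 0,"tz": 0,"wx": -56,"wy": 0,"wz": 0,"claw": 1},
  ],
)

```text
time: 37.97
position: [0.5101, 0.0426, 0.2372]
tcp_rot: [0.533, 1.571, -0.162]
ft_force: [-0.5, 0.0, -3.6]
grip_width: 0.269
```

```bash
python3 -c "
from h import *
stat();plan((.505,.2675,.238,106))
c=read_camera('top');cv2.imwrite('pics/t10.png',c['frame'])"
```

```text
t 37.97 pos [0.5101 0.0426 0.2372] phi 50.1 tilt 0.01 q [-0.23  0.19  0.02  1.93 -0.01  1.02 -0.9 ] F [-0.5  0.  -3.6] w 0.269
t [-0.0008  0.1694 -0.148 ] w [-55.9   0.   -0. ]
```

View pics/t10.png

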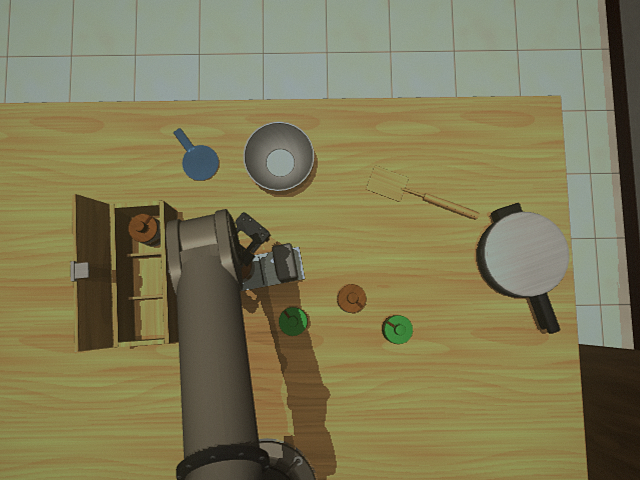

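The tall jar is visible in the far bay at (143,227) and the short jar is still at (352,298). I carry the middle jar over the middle bay.

move_arm(
  deltas=[
    {"tx": 0,"ty": 0.006,"tz": -0.005,"wx": -7,"wy": 0,"wz": 0,"claw": 1},
    {"tx": 0,"ty": 0.017,"tz": -0.015,"wx": -14,"wy": 0,"wz": 0,"claw": 1},
    {"tx": 0,"ty": 0.033,"tz": -0.029,"wx": -21,"wy": 0,"wz": 0,"claw": 1},
    {"tx": 0,"ty": 0.05,"tz": -0.044,"wx": -28,"wy": 0,"wz": 0,"claw": 1},
    {"tx": 0,"ty": 0.067,"tz": -0.059,"wx": -35,"wy": 0,"wz": 0,"claw": 1},
    {"tx": 0,"ty": 0.084,"tz": -0.074,"wx": -42,"wy": 0,"wz": 0,"claw": 1},
    {"tx": 0,"ty": 0.101,"tz": -0.089,"wx": -49,"wy": 0,"wz": 0,"claw": 1},
    {"tx": 0,"ty": 0.118,"tz": -0.104,"wx": -56,"wy": 0,"wz": 0,"claw": 1},
  ],
)

```text
time: 38.68
position: [0.5066, 0.2009, 0.2369]
tcp_rot: [-2.735, 1.57, -2.456]
ft_force: [0.1, -0.2, -2.4]
grip_width: 0.266
```

```bash
python3 -c "
from h import *
stat();plan((.505,.2675,.238,162))"
```

```text
t 38.68 pos [0.5066 0.2009 0.2369] phi 106.0 tilt 0.02 q [-0.33  0.26 -0.19  1.84  0.06  1.05 -0.27] F [ 0.1 -0.2 -2.4] w 0.266
t [-0.0011  0.0645  0.0168] w [-56.  -0.  -0.]
```

move_arm(
  deltas=[
    {"tx": 0,"ty": 0.018,"tz": 0.005,"wx": -7,"wy": 0,"wz": 0,"claw": 1},
    {"tx": 0,"ty": 0.034,"tz": 0.009,"wx": -14,"wy": 0,"wz": 0,"claw": 1},
    {"tx": 0,"ty": 0.047,"tz": 0.012,"wx": -21,"wy": 0,"wz": 0,"claw": 1},
    {"tx": 0,"ty": 0.057,"tz": 0.015,"wx": -28,"wy": 0,"wz": 0,"claw": 1},
    {"tx": 0,"ty": 0.063,"tz": 0.017,"wx": -35,"wy": 0,"wz": 0,"claw": 1},
    {"tx": 0,"ty": 0.064,"tz": 0.017,"wx": -42,"wy": 0,"wz": 0,"claw": 1},
    {"tx": 0,"ty": 0.064,"tz": 0.017,"wx": -49,"wy": 0,"wz": 0,"claw": 1},
    {"tx": 0,"ty": 0.064,"tz": 0.017,"wx": -56,"wy": 0,"wz": 0,"claw": 1},
  ],
)

```text
time: 39.35
position: [0.5056, 0.2662, 0.2367]
tcp_rot: [2.599, 1.57, -2.428]
ft_force: [-0.2, 0.5, -3.3]
grip_width: 0.265
```

move_arm(
  deltas=[
    {"tx": 0,"ty": 0,"tz": 0,"wx": -7,"wy": 0,"wz": 0,"claw": 1},
    {"tx": 0,"ty": 0,"tz": 0,"wx": -14,"wy": 0,"wz": 0,"claw": 1},
    {"tx": 0,"ty": 0,"tz": 0,"wx": -21,"wy": 0,"wz": 0,"claw": 1},
    {"tx": 0,"ty": 0,"tz": 0,"wx": -28,"wy": 0,"wz": 0,"claw": 1},
    {"tx": 0,"ty": 0,"tz": 0,"wx": -35,"wy": 0,"wz": 0,"claw": 1},
    {"tx": 0,"ty": 0,"tz": 0,"wx": -42,"wy": 0,"wz": 0,"claw": 1},
    {"tx": 0,"ty": 0,"tz": 0,"wx": -49,"wy": 0,"wz": 0,"claw": 1},
    {"tx": 0,"ty": 0,"tz": 0,"wx": -56,"wy": 0,"wz": 0,"claw": 1},
  ],
)

```text
time: 40.02
position: [0.5057, 0.2658, 0.2368]
tcp_rot: [1.761, 1.57, -2.289]
ft_force: [0.0, 0.5, -2.8]
grip_width: 0.26
```

```bash
python3 -c "
from h import *
stat();plan((.505,.2675,.238,268))"
```

```text
t 40.02 pos [0.5057 0.2658 0.2368] phi -142.0 tilt 0.04 q [-0.15  0.35 -0.55  1.76  0.2   1.09  1.46] F [ 0.   0.5 -2.8] w 0.26
t [-0.0012 -0.0004  0.0018] w [-50.   0.  -0.]
```

move_arm(
  deltas=[
    {"tx": 0,"ty": 0,"tz": 0.001,"wx": -7,"wy": 0,"wz": 0,"claw": 1},
    {"tx": 0,"ty": 0,"tz": 0.001,"wx": -14,"wy": 0,"wz": 0,"claw": 1},
    {"tx": 0,"ty": 0,"tz": 0.001,"wx": -21,"wy": 0,"wz": 0,"claw": 1},
    {"tx": 0,"ty": 0,"tz": 0.001,"wx": -28,"wy": 0,"wz": 0,"claw": 1},
    {"tx": 0.005,"ty": 0,"tz": 0.001,"wx": -35,"wy": 0,"wz": 0,"claw": 1},
    {"tx": 0.012,"ty": 0,"tz": 0.001,"wx": -42,"wy": 0,"wz": 0,"claw": 1},
    {"tx": 0.022,"ty": 0,"tz": 0.001,"wx": -48,"wy": 0,"wz": 0,"claw": 1},
    {"tx": 0.035,"ty": 0,"tz": 0.001,"wx": -49,"wy": 0,"wz": 0,"claw": 1},
  ],
)

```text
time: 40.68
position: [0.5057, 0.2669, 0.2019]
tcp_rot: [-2.72, 1.57, 0.367]
ft_force: [0.4, 0.2, -2.4]
grip_width: 0.264
```

```bash
python3 -c "
from h import *
stat();plan((.505,.2675,.09,268))"
```

```text
t 40.68 pos [0.5057 0.2669 0.2019] phi -93.2 tilt 0.06 q [-0.05  0.42 -0.7   1.79  0.31  1.04  2.22] F [ 0.4  0.2 -2.4] w 0.264
t [ 0.1119 -0.0006  0.0009] w [-1.2 -0.1  0. ]
```

move_arm(
  deltas=[
    {"tx": 0.015,"ty": 0,"tz": 0,"wx": -1,"wy": 0,"wz": 0,"claw": 1},
    {"tx": 0.035,"ty": 0,"tz": 0,"wx": -1,"wy": 0,"wz": 0,"claw": 1},
    {"tx": 0.055,"ty": 0,"tz": 0,"wx": -1,"wy": 0,"wz": 0,"claw": 1},
    {"tx": 0.075,"ty": 0,"tz": 0,"wx": -1,"wy": 0,"wz": 0,"claw": 1},
    {"tx": 0.092,"ty": 0,"tz": 0,"wx": -1,"wy": 0,"wz": 0,"claw": 1},
    {"tx": 0.104,"ty": 0,"tz": 0,"wx": -1,"wy": 0,"wz": 0,"claw": 1},
    {"tx": 0.109,"ty": 0,"tz": 0,"wx": -1,"wy": 0,"wz": 0,"claw": 1},
    {"tx": 0.111,"ty": 0,"tz": 0,"wx": -1,"wy": 0,"wz": 0,"claw": 1},
  ],
)

```text
time: 41.35
position: [0.5047, 0.2667, 0.09]
tcp_rot: [0.547, 1.569, -2.634]
ft_force: [-0.2, -0.2, -2.3]
grip_width: 0.265
```

move_arm(
  deltas=[
    {"tx": 0.001,"ty": 0,"tz": 0,"wx": 0,"wy": 0,"wz": 0,"claw": 1},
    {"tx": 0.002,"ty": 0,"tz": 0,"wx": 0,"wy": 0,"wz": 0,"claw": 1},
    {"tx": 0.003,"ty": 0,"tz": 0,"wx": 0,"wy": 0,"wz": 0,"claw": 1},
    {"tx": 0.003,"ty": 0,"tz": 0,"wx": 0,"wy": 0,"wz": 0,"claw": 1},
    {"tx": 0.003,"ty": 0,"tz": 0,"wx": 0,"wy": 0,"wz": 0,"claw": 1},
  ],
)

```text
time: 41.77
position: [0.5055, 0.2671, 0.0886]
tcp_rot: [-2.766, 1.57, 0.337]
ft_force: [0.4, -1.3, -3.0]
grip_width: 0.268
```

```bash
python3 -c "
from h import *
stat();plan((.505,.2675,.0856,268))"
```

```text
t 41.77 pos [0.5055 0.2671 0.0886] phi -92.2 tilt 0.05 q [-0.11  0.55 -0.64  1.89  0.43  0.84  2.14] F [ 0.4 -1.3 -3. ] w 0.268
t [ 0.003  -0.0004  0.0005] w [-0.2 -0.   0. ]
```

move_arm(
  deltas=[
    {"tx": 0.001,"ty": 0,"tz": 0,"wx": 0,"wy": 0,"wz": 0,"claw": 1},
    {"tx": 0.002,"ty": 0,"tz": 0,"wx": 0,"wy": 0,"wz": 0,"claw": 1},
    {"tx": 0.003,"ty": 0,"tz": 0,"wx": 0,"wy": 0,"wz": 0,"claw": 1},
    {"tx": 0.003,"ty": 0,"tz": 0,"wx": 0,"wy": 0,"wz": 0,"claw": 1},
    {"tx": 0.003,"ty": 0,"tz": 0,"wx": 0,"wy": 0,"wz": 0,"claw": 1},
  ],
)

```text
time: 42.18
position: [0.5055, 0.267, 0.0855]
tcp_rot: [3.092, 1.57, -0.088]
ft_force: [-0.3, -1.7, 3.6]
grip_width: 0.265
```

Contact at the expected height, with Fz at +3.6. I release and rise.

move_arm(
  deltas=[
    {"tx": 0,"ty": 0,"tz": 0,"wx": 0,"wy": 0,"wz": 0,"claw": 0.6},
    {"tx": 0,"ty": 0,"tz": 0,"wx": 0,"wy": 0,"wz": 0,"claw": 0.5},
    {"tx": 0,"ty": 0,"tz": 0,"wx": 0,"wy": 0,"wz": 0,"claw": 0.5},
    {"tx": -0.01,"ty": 0,"tz": 0,"wx": 0,"wy": 0,"wz": 0,"claw": 0.5},
    {"tx": -0.035,"ty": 0,"tz": 0,"wx": 0,"wy": 0,"wz": 0,"claw": 0.5},
    {"tx": -0.07,"ty": 0,"tz": 0,"wx": 0,"wy": 0,"wz": 0,"claw": 0.5},
    {"tx": -0.1,"ty": 0,"tz": 0,"wx": 0,"wy": 0,"wz": 0,"claw": 0.5},
    {"tx": -0.125,"ty": 0,"tz": 0,"wx": 0,"wy": 0,"wz": 0,"claw": 0.5},
  ],
)

```text
time: 42.85
position: [0.5054, 0.2678, 0.2131]
tcp_rot: [-2.445, 1.569, 0.659]
ft_force: [-0.2, -0.5, -0.5]
grip_width: 0.498
```

```bash
cat > jl.py <<'E'
from h import *
c=read_camera('top');np.savez('tl.npz',**c);cv2.imwrite('pics/tl%d.png'%int(observe()['time']*10),c['frame'])
W=cloud(c);hsv=cv2.cvtColor(c['frame'],cv2.COLOR_BGR2HSV)
m=(abs(hsv[...,0].astype(int)-15)<6)&(hsv[...,1]>140)&(W[...,2]>.05)&(W[...,2]<.13)&(W[...,1]<.15)&(W[...,0]>.3)
n,L,st,ce=cv2.connectedComponentsWithStats(m.astype(np.uint8))
for i in range(1,n):
    if st[i,4]>100:
        w=W[L==i];p=np.median(w,0);print(st[i],p)
        h=min(H.values(),key=lambda h:abs(h-p[2]));mm=(L==i)&(abs(W[...,2]-h)<.006)
        ys,xs=np.nonzero(mm);P=np.array([ray_z(c,(a,b),h)[:2] for a,b in zip(xs,ys)]).astype(np.float32);q=cv2.minEnclosingCircle(P);print(h,q,ridge(c,q[0],h))
E
python3 jl.py;  python3 -c "
from h import *
stat();plan((.444,-.204,.22,212))
c=read_camera('scene');u,v=map(int,proj(c,(.55,.27,.15)));cv2.imwrite('pics/s11.png',cv2.resize(c['frame'][v-90:v+90,u-110:u+110],None,fx=3.5,fy=3.5))"
```

```text
[338 284  28  29 633] [ 0.44311335 -0.20303227  0.06252992]
0.062 ((0.44385039806365967, -0.20385508239269257), 0.03299972414970398) (np.float64(-131.73744565884158), np.float64(60.49246231155779), np.float64(85.54207920792079))
t 42.9 pos [0.5074 0.2694 0.2177] phi -92.2 tilt 0.51 q [-0.04  0.4  -0.72  1.78  0.3   1.07  2.25] F [1.8 0.1 2.2] w 0.499
t [-0.0048  0.4754  0.0454] w [55.8 -0.3  0.5]
```

View pics/s11.png

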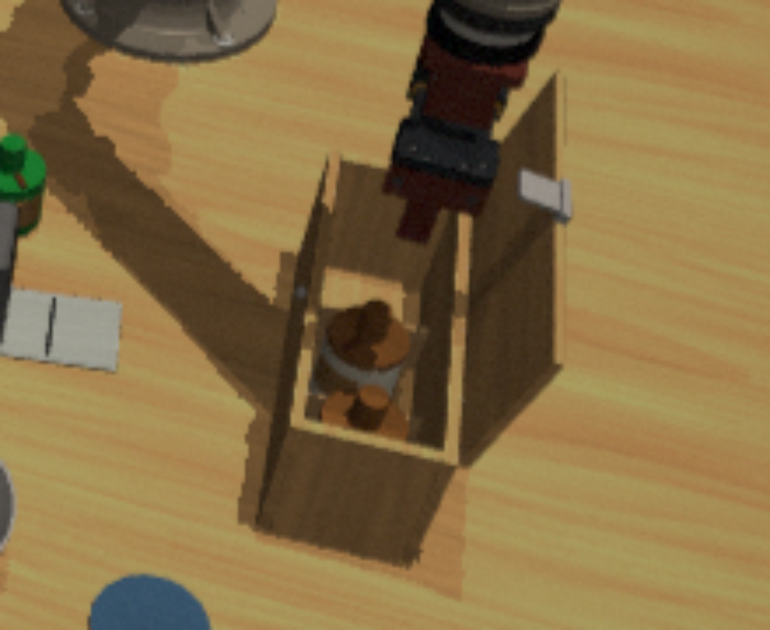

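Both jars stand in their bays. The short jar is unmoved at (0.444,-0.204) with its ridge at -131.7°, so I go there with phi = 170.5.

move_arm(
  deltas=[
    {"tx": 0,"ty": 0.01,"tz": 0.001,"wx": 7,"wy": 0,"wz": 0,"claw": 0.4},
    {"tx": 0,"ty": 0.03,"tz": 0.003,"wx": 14,"wy": 0,"wz": 0,"claw": 0.4},
    {"tx": 0,"ty": 0.06,"tz": 0.006,"wx": 21,"wy": 0,"wz": 0,"claw": 0.4},
    {"tx": 0,"ty": 0.095,"tz": 0.009,"wx": 28,"wy": 0,"wz": 0,"claw": 0.4},
    {"tx": 0,"ty": 0.13,"tz": 0.012,"wx": 35,"wy": 0,"wz": 0,"claw": 0.4},
    {"tx": 0,"ty": 0.165,"tz": 0.015,"wx": 42,"wy": 0,"wz": 0,"claw": 0.4},
    {"tx": 0,"ty": 0.2,"tz": 0.018,"wx": 49,"wy": 0,"wz": 0,"claw": 0.4},
    {"tx": 0,"ty": 0.235,"tz": 0.022,"wx": 56,"wy": 0,"wz": 0,"claw": 0.4},
  ],
)

```text
time: 43.62
position: [0.4735, 0.0314, 0.21]
tcp_rot: [0.722, 1.571, 2.842]
ft_force: [1.6, 0.2, -0.3]
grip_width: 0.601
```

```bash
python3 -c "
from h import *
stat();plan((.444,-.204,.16,170.5))"
```

```text
t 43.62 pos [0.4735 0.0314 0.21  ] phi -148.5 tilt 0.01 q [ 0.23  0.2  -0.48  2.01  0.11  0.96  1.82] F [ 1.6  0.2 -0.3] w 0.601
t [ 0.05    0.1481 -0.1854] w [41.  0. -0.]
```

move_arm(
  deltas=[
    {"tx": 0,"ty": 0.022,"tz": -0.027,"wx": 7,"wy": 0,"wz": 0,"claw": 0.4},
    {"tx": 0,"ty": 0.044,"tz": -0.055,"wx": 14,"wy": 0,"wz": 0,"claw": 0.4},
    {"tx": 0,"ty": 0.066,"tz": -0.083,"wx": 21,"wy": 0,"wz": 0,"claw": 0.4},
    {"tx": 0,"ty": 0.088,"tz": -0.11,"wx": 28,"wy": 0,"wz": 0,"claw": 0.4},
    {"tx": 0.01,"ty": 0.11,"tz": -0.138,"wx": 35,"wy": 0,"wz": 0,"claw": 0.4},
    {"tx": 0.03,"ty": 0.13,"tz": -0.163,"wx": 41,"wy": 0,"wz": 0,"claw": 0.4},
    {"tx": 0.045,"ty": 0.144,"tz": -0.18,"wx": 41,"wy": 0,"wz": 0,"claw": 0.4},
    {"tx": 0.05,"ty": 0.148,"tz": -0.185,"wx": 41,"wy": 0,"wz": 0,"claw": 0.4},
  ],
)

```text
time: 44.28
position: [0.4433, -0.2056, 0.1579]
tcp_rot: [1.76, 1.567, -3.118]
ft_force: [-1.1, 0.0, -0.2]
grip_width: 0.601
```

move_arm(
  deltas=[
    {"tx": 0.015,"ty": 0,"tz": 0,"wx": 0,"wy": 0,"wz": 0,"claw": 0.4},
    {"tx": 0.035,"ty": 0,"tz": 0,"wx": 0,"wy": 0,"wz": 0,"claw": 0.4},
    {"tx": 0.045,"ty": 0,"tz": 0,"wx": 0,"wy": 0,"wz": 0,"claw": 0.4},
    {"tx": 0.045,"ty": 0,"tz": 0,"wx": 0,"wy": 0,"wz": 0,"claw": 0.4},
    {"tx": 0.045,"ty": 0,"tz": 0,"wx": 0,"wy": 0,"wz": 0,"claw": 0.4},
  ],
)

```text
time: 44.7
position: [0.446, -0.2013, 0.1151]
tcp_rot: [1.051, 1.57, 2.463]
ft_force: [-0.1, -0.1, 0.7]
grip_width: 0.6
```

```bash
python3 wl.py w12 .062 .444 -.204;python3 -c "
from h import *
plan((.444,-.204,.066,170.5))"
```

```text
t 44.7 pos [ 0.446  -0.2013  0.1151] phi 170.9 tilt 0.07 q [ 0.48  0.33 -0.21  2.08  0.1   0.75  1.61] F [-0.1 -0.1  0.7] w 0.6
0.062 3106 [ 0.4061 -0.2023] 0.0321
(np.float64(-137.88906255429504), np.float64(73.81909547738694), np.float64(90.85391986062717))
0.092 1209 [ 0.4027 -0.2021] 0.0119
t [ 0.0497  0.0022 -0.0027] w [0.4 0.  0. ]
```

View pics/w12.png

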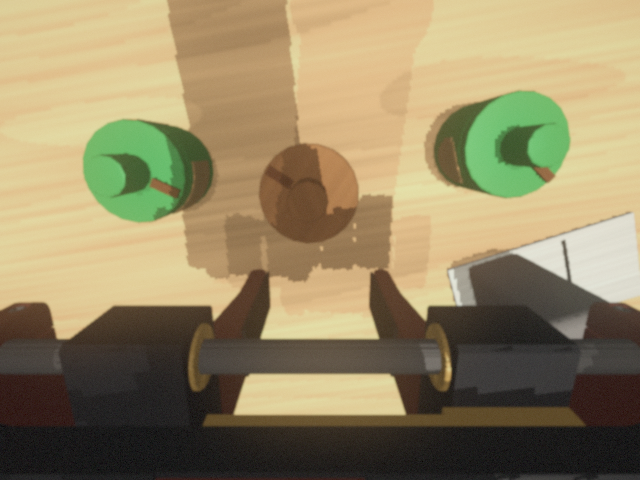

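View pics/w12r.png

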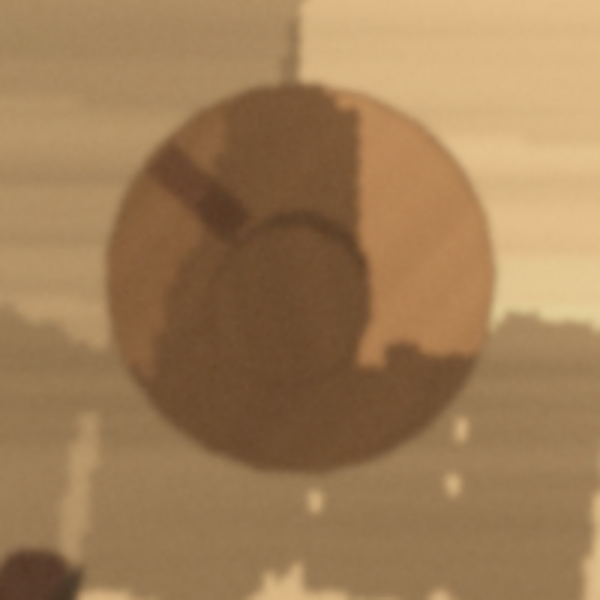

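The short jar has been knocked: it is now near (0.403,-0.202), about 41 mm back, with the same yaw. I re-measure.

```bash
python3 wl.py w13 .062 .403 -.202; python3 jl.py; python3 -c "
from h import *
stat();plan((.403,-.203,.135,170.5))"
```

```text
t 44.75 pos [ 0.4465 -0.2016  0.1157] phi 170.9 tilt 0.03 q [ 0.48  0.33 -0.21  2.08  0.1   0.75  1.61] F [0.3 0.2 0.5] w 0.598
0.062 6281 [ 0.4028 -0.2021] 0.0328
(np.float64(-131.21734950058865), np.float64(75.58793969849246), np.float64(94.20264256606416))
0.092 1324 [ 0.4026 -0.202 ] 0.0119
t 44.85 pos [ 0.4468 -0.2021  0.1161] phi 170.8 tilt 0.1 q [ 0.48  0.33 -0.21  2.08  0.1   0.75  1.61] F [ 0.1  0.7 -0.2] w 0.593
t [-0.0189  0.0431 -0.0079] w [ 0.3 -0.   0.1]
```

View pics/w13r.png

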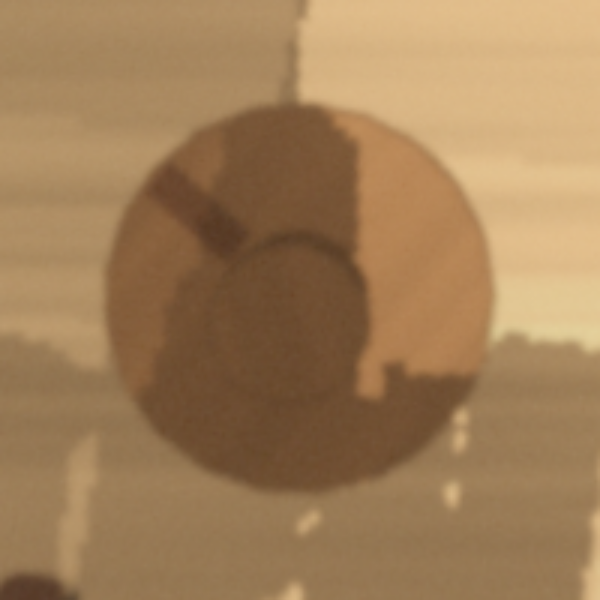

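move_arm(
  deltas=[
    {"tx": -0.01,"ty": 0.015,"tz": -0.002,"wx": 0.3,"wy": 0,"wz": 0,"claw": 0.4},
    {"tx": -0.01,"ty": 0.035,"tz": -0.004,"wx": 0.3,"wy": 0,"wz": 0,"claw": 0.4},
    {"tx": -0.01,"ty": 0.044,"tz": -0.0065,"wx": 0.3,"wy": 0,"wz": 0,"claw": 0.4},
    {"tx": -0.01,"ty": 0.044,"tz": -0.0065,"wx": 0.3,"wy": 0,"wz": 0,"claw": 0.4},
    {"tx": -0.01,"ty": 0.044,"tz": -0.0065,"wx": 0.3,"wy": 0,"wz": 0,"claw": 0.4},
    {"tx": -0.01,"ty": 0.044,"tz": -0.0065,"wx": 0.3,"wy": 0,"wz": 0,"claw": 0.4},
  ],
)

```text
time: 45.35
position: [0.4027, -0.2017, 0.1255]
tcp_rot: [-1.655, 1.569, -0.25]
ft_force: [0.5, -0.7, 0.0]
grip_width: 0.597
```

```bash
python3 wl.py w14 .062 .403 -.202;python3 -c "
from h import *
plan((.4022,-.2012,.066,170.5))"
```

```text
t 45.35 pos [ 0.4027 -0.2017  0.1255] phi 170.5 tilt 0.09 q [ 0.52  0.25 -0.22  2.16  0.08  0.74  1.65] F [ 0.5 -0.7  0. ] w 0.597
0.062 4824 [ 0.4025 -0.2019] 0.033
(np.float64(-129.30275292526636), np.float64(64.48095238095237), np.float64(86.17366139599034))
0.092 1057 [ 0.4022 -0.2018] 0.0122
t [0.0593 0.0006 0.0003] w [0.  0.  0.1]
```

View pics/w14.png

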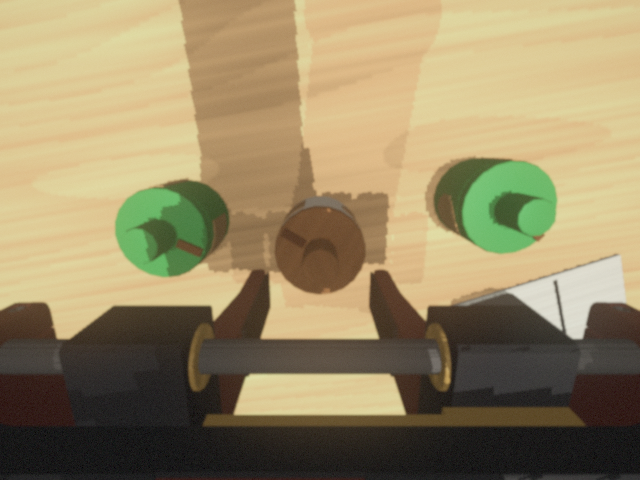

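The jar is at (320,248), centred between the fingers, with the green decoys well clear on either side. I descend.

move_arm(
  deltas=[
    {"tx": 0.015,"ty": 0.0003,"tz": 0,"wx": 0,"wy": 0,"wz": 0,"claw": 0.4},
    {"tx": 0.035,"ty": 0.0003,"tz": 0,"wx": 0,"wy": 0,"wz": 0,"claw": 0.4},
    {"tx": 0.05,"ty": 0.0003,"tz": 0,"wx": 0,"wy": 0,"wz": 0,"claw": 0.4},
    {"tx": 0.057,"ty": 0.0003,"tz": 0,"wx": 0,"wy": 0,"wz": 0,"claw": 0.4},
    {"tx": 0.059,"ty": 0.0003,"tz": 0,"wx": 0,"wy": 0,"wz": 0,"claw": 0.4},
    {"tx": 0.059,"ty": 0.0003,"tz": 0,"wx": 0,"wy": 0,"wz": 0,"claw": 0.4},
    {"tx": 0.059,"ty": 0.0003,"tz": 0,"wx": 0,"wy": 0,"wz": 0,"claw": 0.4},
    {"tx": 0.059,"ty": 0.0003,"tz": 0,"wx": 0,"wy": 0,"wz": 0,"claw": 0.4},
  ],
)

```text
time: 46.07
position: [0.4019, -0.2018, 0.0668]
tcp_rot: [-1.794, 1.569, -0.389]
ft_force: [-0.5, 0.1, -0.5]
grip_width: 0.599
```

```bash
python3 -c "
from h import *
stat();plan((.4022,-.2012,.066,170.5))"
```

```text
t 46.07 pos [ 0.4019 -0.2018  0.0668] phi 170.5 tilt 0.09 q [ 0.5   0.35 -0.2   2.2   0.12  0.6   1.61] F [-0.5  0.1 -0.5] w 0.599
t [ 0.0008 -0.0002  0.0006] w [ 0.  -0.   0.1]
```

move_arm(
  deltas=[
    {"tx": 0.0005,"ty": 0,"tz": 0.0003,"wx": 0,"wy": 0,"wz": 0,"claw": 1},
    {"tx": 0.0005,"ty": 0,"tz": 0.0003,"wx": 0,"wy": 0,"wz": 0,"claw": 1},
    {"tx": 0.0005,"ty": 0,"tz": 0.0003,"wx": 0,"wy": 0,"wz": 0,"claw": 1},
    {"tx": 0.0005,"ty": 0,"tz": 0.0003,"wx": 0,"wy": 0,"wz": 0,"claw": 1},
    {"tx": 0.0005,"ty": 0,"tz": 0.0003,"wx": 0,"wy": 0,"wz": 0,"claw": 1},
    {"tx": 0.0005,"ty": 0,"tz": 0.0003,"wx": 0,"wy": 0,"wz": 0,"claw": 1},
  ],
  grip_force=40,
)

```text
time: 46.57
position: [0.4013, -0.2012, 0.0657]
tcp_rot: [-1.767, 1.571, -0.361]
ft_force: [-0.5, 0.2, 1.8]
grip_width: 0.265
```

```bash
python3 -c "
from h import *
stat();plan((.403,-.202,.205,170.5))"
```

```text
t 46.57 pos [ 0.4013 -0.2012  0.0657] phi 170.5 tilt 0.01 q [ 0.5   0.36 -0.2   2.2   0.12  0.59  1.61] F [-0.5  0.2  1.8] w 0.265
t [-0.1393 -0.0018 -0.0005] w [ 0. -0.  0.]
```

move_arm(
  deltas=[
    {"tx": -0.01,"ty": 0,"tz": 0,"wx": 0,"wy": 0,"wz": 0,"claw": 1},
    {"tx": -0.03,"ty": 0,"tz": 0,"wx": 0,"wy": 0,"wz": 0,"claw": 1},
    {"tx": -0.055,"ty": 0,"tz": 0,"wx": 0,"wy": 0,"wz": 0,"claw": 1},
    {"tx": -0.085,"ty": 0,"tz": 0,"wx": 0,"wy": 0,"wz": 0,"claw": 1},
    {"tx": -0.11,"ty": 0,"tz": 0,"wx": 0,"wy": 0,"wz": 0,"claw": 1},
    {"tx": -0.13,"ty": 0,"tz": 0,"wx": 0,"wy": 0,"wz": 0,"claw": 1},
    {"tx": -0.14,"ty": 0,"tz": 0,"wx": 0,"wy": 0,"wz": 0,"claw": 1},
    {"tx": -0.14,"ty": 0,"tz": 0,"wx": 0,"wy": 0,"wz": 0,"claw": 1},
  ],
)

```text
time: 47.23
position: [0.4023, -0.2017, 0.2078]
tcp_rot: [-1.84, 1.567, -0.435]
ft_force: [0.9, -0.1, -2.5]
grip_width: 0.269
```

```bash
python3 -c "
from h import *
stat();plan((.5101,.0424,.205,221.4))"
```

```text
t 47.23 pos [ 0.4023 -0.2017  0.2078] phi 170.5 tilt 0.24 q [ 0.53  0.13 -0.22  2.08  0.04  0.93  1.69] F [ 0.9 -0.1 -2.5] w 0.269
t [ 0.0028 -0.066   0.2586] w [-50.9  -0.2   0.2]
```

move_arm(
  deltas=[
    {"tx": 0,"ty": -0.002,"tz": 0.007,"wx": -3,"wy": 0,"wz": 0,"claw": 1},
    {"tx": 0,"ty": -0.006,"tz": 0.022,"wx": -9,"wy": 0,"wz": 0,"claw": 1},
    {"tx": 0,"ty": -0.012,"tz": 0.045,"wx": -15,"wy": 0,"wz": 0,"claw": 1},
    {"tx": 0,"ty": -0.018,"tz": 0.072,"wx": -21,"wy": 0,"wz": 0,"claw": 1},
    {"tx": 0,"ty": -0.026,"tz": 0.1,"wx": -27,"wy": 0,"wz": 0,"claw": 1},
    {"tx": 0,"ty": -0.033,"tz": 0.128,"wx": -33,"wy": 0,"wz": 0,"claw": 1},
    {"tx": 0,"ty": -0.04,"tz": 0.156,"wx": -39,"wy": 0,"wz": 0,"claw": 1},
    {"tx": 0,"ty": -0.047,"tz": 0.184,"wx": -45,"wy": 0,"wz": 0,"claw": 1},
  ],
)

```text
time: 47.9
position: [0.4772, -0.0262, 0.204]
tcp_rot: [0.847, 1.568, 3.042]
ft_force: [1.1, -0.0, -1.7]
grip_width: 0.269
```

```bash
python3 -c "
from h import *
stat();plan((.5101,.0424,.1097,221.4))"
```

```text
t 47.9 pos [ 0.4772 -0.0262  0.204 ] phi -144.2 tilt 0.16 q [ 0.32  0.21 -0.45  2.01  0.11  0.95  2.01] F [ 1.1 -0.  -1.7] w 0.269
t [ 0.0942 -0.067   0.0362] w [-5.6  0.1 -0.1]
```

Now laterally first, then down.

move_arm(
  deltas=[
    {"tx": 0,"ty": -0.022,"tz": 0.012,"wx": -3,"wy": 0,"wz": 0,"claw": 1},
    {"tx": 0,"ty": -0.042,"tz": 0.022,"wx": -5.6,"wy": 0,"wz": 0,"claw": 1},
    {"tx": 0,"ty": -0.056,"tz": 0.03,"wx": -5.6,"wy": 0,"wz": 0,"claw": 1},
    {"tx": 0.005,"ty": -0.064,"tz": 0.035,"wx": -5.6,"wy": 0,"wz": 0,"claw": 1},
    {"tx": 0.02,"ty": -0.066,"tz": 0.036,"wx": -5.6,"wy": 0,"wz": 0,"claw": 1},
    {"tx": 0.04,"ty": -0.066,"tz": 0.036,"wx": -5.6,"wy": 0,"wz": 0,"claw": 1},
    {"tx": 0.06,"ty": -0.066,"tz": 0.036,"wx": -5.6,"wy": 0,"wz": 0,"claw": 1},
    {"tx": 0.078,"ty": -0.066,"tz": 0.036,"wx": -5.6,"wy": 0,"wz": 0,"claw": 1},
  ],
)

```text
time: 48.57
position: [0.5093, 0.0394, 0.125]
tcp_rot: [1.024, 1.568, -2.971]
ft_force: [-0.6, -0.5, -2.1]
grip_width: 0.264
```

move_arm(
  deltas=[
    {"tx": 0.01,"ty": 0,"tz": 0,"wx": 0,"wy": 0,"wz": 0,"claw": 1},
    {"tx": 0.015,"ty": 0,"tz": 0,"wx": 0,"wy": 0,"wz": 0,"claw": 1},
    {"tx": 0.0165,"ty": 0,"tz": 0,"wx": 0,"wy": 0,"wz": 0,"claw": 1},
    {"tx": 0.0165,"ty": 0,"tz": 0,"wx": 0,"wy": 0,"wz": 0,"claw": 1},
    {"tx": 0.0165,"ty": 0,"tz": 0,"wx": 0,"wy": 0,"wz": 0,"claw": 1},
    {"tx": 0.0165,"ty": 0,"tz": 0,"wx": 0,"wy": 0,"wz": 0,"claw": 1},
  ],
)

```text
time: 49.07
position: [0.5114, 0.0402, 0.112]
tcp_rot: [-2.241, 1.569, 0.048]
ft_force: [0.5, 0.4, -1.9]
grip_width: 0.26
```

```bash
python3 look.py k1 .5101 .0424 .1097 221.4
```

```text
t 49.07 pos [0.5114 0.0402 0.112 ] phi -138.9 tilt 0.1 q [ 0.18  0.39 -0.46  2.02  0.24  0.78  1.86] F [ 0.5  0.4 -1.9] w 0.26
t [ 0.0023 -0.0004  0.0025] w [-0.3 -0.1  0.1]
[365 230  35  40 760] [384.7 245.2]
120 -4 [388.5 248.6]
120 0 [389.2 248.4]
120 4 [389.9 248.2]
240 -4 [391.1 235.1]
240 0 [390.5 234.7]
240 4 [389.8 234.3]
```

View pics/k1.png

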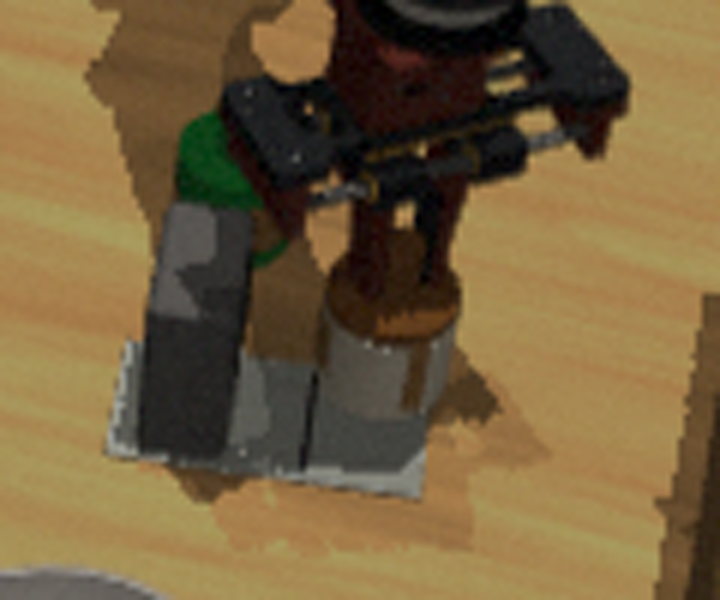

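move_arm(
  deltas=[
    {"tx": 0.002,"ty": -0.0004,"tz": 0.0023,"wx": -0.3,"wy": 0,"wz": 0,"claw": 1},
    {"tx": 0.002,"ty": -0.0004,"tz": 0.0023,"wx": -0.3,"wy": 0,"wz": 0,"claw": 1},
    {"tx": 0.002,"ty": -0.0004,"tz": 0.0023,"wx": -0.3,"wy": 0,"wz": 0,"claw": 1},
    {"tx": 0.002,"ty": -0.0004,"tz": 0.0023,"wx": -0.3,"wy": 0,"wz": 0,"claw": 1},
    {"tx": 0.002,"ty": -0.0004,"tz": 0.0023,"wx": -0.3,"wy": 0,"wz": 0,"claw": 1},
    {"tx": 0.002,"ty": -0.0004,"tz": 0.0023,"wx": -0.3,"wy": 0,"wz": 0,"claw": 1},
  ],
)

```text
time: 49.62
position: [0.5096, 0.0421, 0.1091]
tcp_rot: [-2.589, 1.571, -0.296]
ft_force: [0.3, 0.4, -2.2]
grip_width: 0.264
```

```bash
python3 look.py k1b .5101 .0424 .1097 221.4 | head -2
python3 - <<'E'
from h import *
c=dict(np.load('k1b.npz'));g=cv2.cvtColor(c['frame'],cv2.COLOR_BGR2HSV)
for f in('k1b','m1b','scene2'):
    c=dict(np.load(f+'.npz'));g=cv2.cvtColor(c['frame'],cv2.COLOR_BGR2HSV)
    for r in range(246,252):
        row=g[r,378:395,1].astype(float);i0=np.arange(378,395);w=np.clip(row-70,0,None);w[(i0<384)|(i0>392)]=0
        print(f,r,round((w*i0).sum()/max(w.sum(),1),2),row.astype(int).tolist())
E
```

```text
t 49.62 pos [0.5096 0.0421 0.1091] phi -138.6 tilt 0.0 q [ 0.17  0.4  -0.46  2.02  0.25  0.78  1.86] F [ 0.3  0.4 -2.2] w 0.264
t [-0.0006 -0.0006 -0.0001] w [ 0. -0.  0.]
k1b 246 389.81 [40, 50, 46, 49, 46, 47, 47, 49, 47, 47, 52, 184, 167, 133, 62, 48, 49]
k1b 247 389.94 [55, 40, 40, 45, 47, 46, 47, 42, 42, 47, 63, 151, 145, 137, 59, 42, 52]
k1b 248 389.81 [48, 47, 40, 53, 51, 47, 45, 46, 48, 50, 70, 169, 147, 126, 40, 47, 51]
k1b 249 389.33 [46, 46, 50, 50, 44, 43, 45, 53, 48, 54, 133, 149, 147, 105, 43, 44, 59]
k1b 250 389.22 [42, 46, 48, 40, 43, 43, 43, 37, 53, 43, 126, 156, 148, 85, 50, 44, 62]
k1b 251 389.06 [50, 45, 44, 47, 41, 42, 42, 44, 46, 50, 150, 163, 165, 58, 48, 41, 87]
m1b 246 389.91 [40, 44, 50, 45, 46, 47, 37, 49, 48, 50, 68, 146, 160, 126, 50, 46, 49]
m1b 247 389.65 [48, 45, 49, 44, 47, 43, 43, 48, 47, 42, 93, 145, 145, 115, 50, 48, 47]
m1b 248 389.17 [44, 41, 43, 51, 38, 53, 43, 45, 47, 51, 133, 151, 139, 86, 45, 39, 50]
m1b 249 388.92 [46, 48, 47, 42, 46, 49, 40, 48, 42, 52, 167, 147, 148, 61, 49, 48, 57]
m1b 250 388.86 [45, 54, 44, 47, 42, 52, 50, 44, 44, 48, 177, 147, 141, 59, 50, 40, 80]
m1b 251 388.91 [43, 55, 46, 50, 46, 41, 45, 41, 45, 66, 143, 151, 124, 41, 39, 55, 107]
scene2 246 389.32 [46, 46, 49, 42, 43, 49, 43, 42, 49, 48, 131, 170, 145, 107, 59, 50, 48]
scene2 247 389.17 [39, 50, 38, 46, 46, 42, 44, 49, 47, 50, 117, 162, 137, 78, 45, 50, 60]
scene2 248 388.94 [48, 43, 52, 41, 50, 54, 52, 49, 45, 48, 162, 149, 146, 56, 42, 52, 80]
scene2 249 388.82 [38, 47, 47, 48, 41, 45, 47, 47, 44, 73, 158, 143, 124, 45, 46, 49, 84]
scene2 250 388.65 [42, 46, 46, 48, 42, 43, 39, 51, 45, 91, 147, 174, 105, 46, 45, 52, 123]
scene2 251 388.49 [47, 47, 50, 46, 44, 39, 47, 50, 52, 111, 143, 163, 103, 46, 52, 48, 129]
```

The strip is about 0.4 px to the right of its prediction, roughly +2° of yaw. I take out 1.5° (target 219.9°) and hold.

move_arm(
  deltas=[
    {"tx": -0.0006,"ty": -0.0004,"tz": 0,"wx": 1.5,"wy": 0,"wz": 0,"claw": 1},
    {"tx": -0.0006,"ty": -0.0004,"tz": 0,"wx": 1.5,"wy": 0,"wz": 0,"claw": 1},
    {"tx": -0.0006,"ty": -0.0004,"tz": 0,"wx": 1.5,"wy": 0,"wz": 0,"claw": 1},
    {"tx": -0.0006,"ty": -0.0004,"tz": 0,"wx": 1.5,"wy": 0,"wz": 0,"claw": 1},
    {"tx": -0.0006,"ty": -0.0004,"tz": 0,"wx": 1.5,"wy": 0,"wz": 0,"claw": 1},
    {"tx": -0.0006,"ty": -0.0004,"tz": 0,"wx": 1.5,"wy": 0,"wz": 0,"claw": 1},
    {"tx": -0.0006,"ty": -0.0004,"tz": 0,"wx": 1.5,"wy": 0,"wz": 0,"claw": 1},
    {"tx": -0.0006,"ty": -0.0004,"tz": 0,"wx": 1.5,"wy": 0,"wz": 0,"claw": 1},
  ],
)

```text
time: 50.33
position: [0.5098, 0.0424, 0.1097]
tcp_rot: [2.589, 1.571, -1.427]
ft_force: [-0.2, 0.6, -2.3]
grip_width: 0.266
```

move_arm(
  deltas=[
    {"tx": 0,"ty": 0,"tz": 0,"wx": 0,"wy": 0,"wz": 0,"claw": 1},
    {"tx": 0,"ty": 0,"tz": 0,"wx": 0,"wy": 0,"wz": 0,"claw": 1},
    {"tx": 0,"ty": 0,"tz": 0,"wx": 0,"wy": 0,"wz": 0,"claw": 1},
    {"tx": 0,"ty": 0,"tz": 0,"wx": 0,"wy": 0,"wz": 0,"claw": 1},
    {"tx": 0,"ty": 0,"tz": 0,"wx": 0,"wy": 0,"wz": 0,"claw": 1},
    {"tx": 0,"ty": 0,"tz": 0,"wx": 0,"wy": 0,"wz": 0,"claw": 1},
    {"tx": 0,"ty": 0,"tz": 0,"wx": 0,"wy": 0,"wz": 0,"claw": 1},
    {"tx": 0,"ty": 0,"tz": 0,"wx": 0,"wy": 0,"wz": 0,"claw": 1},
  ],
)

```text
time: 51.0
position: [0.5098, 0.0424, 0.1097]
tcp_rot: [1.857, 1.571, -2.159]
ft_force: [-0.7, 0.4, -1.9]
grip_width: 0.265
```

```bash
python3 -c "
from h import *
stat();plan((.5101,.0424,.1097,219.9))"
```

```text
t 51.0 pos [0.5098 0.0424 0.1097] phi -140.1 tilt 0.0 q [ 0.17  0.39 -0.45  2.02  0.24  0.78  1.84] F [-0.7  0.4 -1.9] w 0.265
t [-0.     -0.0002 -0.0001] w [ 0. -0. -0.]
```

move_arm(
  deltas=[
    {"tx": 0,"ty": 0,"tz": 0,"wx": 0,"wy": 0,"wz": 0,"claw": 1},
    {"tx": 0,"ty": 0,"tz": 0,"wx": 0,"wy": 0,"wz": 0,"claw": 1},
    {"tx": 0,"ty": 0,"tz": 0,"wx": 0,"wy": 0,"wz": 0,"claw": 1},
    {"tx": 0,"ty": 0,"tz": 0,"wx": 0,"wy": 0,"wz": 0,"claw": 1},
    {"tx": 0,"ty": 0,"tz": 0,"wx": 4,"wy": 0,"wz": 0,"claw": 1},
    {"tx": 0,"ty": 0,"tz": 0,"wx": 10,"wy": 0,"wz": 0,"claw": 1},
    {"tx": 0,"ty": 0,"tz": 0,"wx": 17,"wy": 0,"wz": 0,"claw": 1},
    {"tx": 0,"ty": 0,"tz": 0,"wx": 24,"wy": 0,"wz": 0,"claw": 1},
  ],
)

```text
time: 51.67
position: [0.5098, 0.0423, 0.1097]
tcp_rot: [-0.223, 1.571, 1.62]
ft_force: [0.9, -0.2, -1.3]
grip_width: 0.268
```

move_arm(
  deltas=[
    {"tx": 0,"ty": 0,"tz": 0,"wx": 7,"wy": 0,"wz": 0,"claw": 1},
    {"tx": 0,"ty": 0,"tz": 0,"wx": 14,"wy": 0,"wz": 0,"claw": 1},
    {"tx": 0,"ty": 0,"tz": 0,"wx": 21,"wy": 0,"wz": 0,"claw": 1},
    {"tx": 0,"ty": 0,"tz": 0,"wx": 28,"wy": 0,"wz": 0,"claw": 1},
    {"tx": 0,"ty": 0,"tz": 0,"wx": 35,"wy": 0,"wz": 0,"claw": 1},
    {"tx": 0,"ty": 0,"tz": 0,"wx": 42,"wy": 0,"wz": 0,"claw": 1},
    {"tx": 0,"ty": 0,"tz": 0,"wx": 49,"wy": 0,"wz": 0,"claw": 1},
    {"tx": 0,"ty": 0,"tz": 0,"wx": 55,"wy": 0,"wz": 0,"claw": 1},
  ],
)

```text
time: 52.33
position: [0.5098, 0.0425, 0.1097]
tcp_rot: [1.568, 1.571, 2.451]
ft_force: [0.1, -0.5, -2.1]
grip_width: 0.266
```

move_arm(
  deltas=[
    {"tx": 0,"ty": 0,"tz": 0,"wx": 7,"wy": 0,"wz": 0,"claw": 1},
    {"tx": 0,"ty": 0,"tz": 0,"wx": 14,"wy": 0,"wz": 0,"claw": 1},
    {"tx": 0,"ty": 0,"tz": 0,"wx": 21,"wy": 0,"wz": 0,"claw": 1},
    {"tx": 0,"ty": 0,"tz": 0,"wx": 28,"wy": 0,"wz": 0,"claw": 1},
    {"tx": 0,"ty": 0,"tz": 0,"wx": 35,"wy": 0,"wz": 0,"claw": 1},
    {"tx": 0,"ty": 0,"tz": 0,"wx": 41,"wy": 0,"wz": 0,"claw": 1},
    {"tx": 0,"ty": 0,"tz": 0,"wx": 41,"wy": 0,"wz": 0,"claw": 1},
    {"tx": 0,"ty": 0,"tz": 0,"wx": 41,"wy": 0,"wz": 0,"claw": 1},
  ],
)

```text
time: 53.0
position: [0.5098, 0.0426, 0.1097]
tcp_rot: [-1.569, 1.571, -1.392]
ft_force: [-0.7, 0.1, -1.9]
grip_width: 0.264
```

```bash
python3 look.py k2 .5101 .0424 .1097 99.9
```

```text
t 53.0 pos [0.5098 0.0426 0.1097] phi 100.1 tilt 0.01 q [-0.21  0.36  0.01  2.05 -0.    0.74 -0.02] F [-0.7  0.1 -1.9] w 0.264
t [-0.     -0.0002  0.0002] w [0.2 0.  0. ]
[365 230  35  40 716] [384.7 245.3]
[383 244  11   9  65] [388.2 248.3]
120 -4 [388.5 248.6]
120 0 [389.2 248.4]
120 4 [389.9 248.2]
240 -4 [391.1 235.1]
240 0 [390.5 234.7]
240 4 [389.8 234.3]
```

View pics/k2.png

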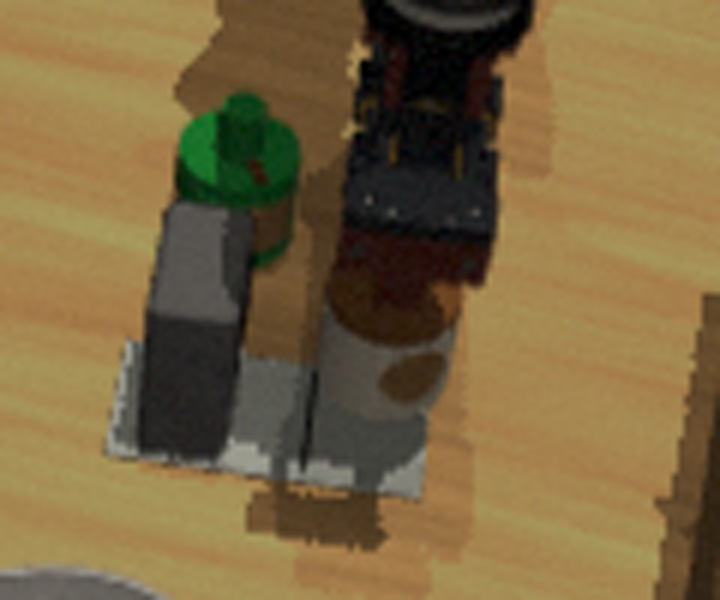

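The spot and the jar's left edge sit about 0.5–1 px left of the middle jar's view, which hints that the grasp is 1–2 mm off the axis. I check the silhouettes.

Run:
```python
from h import *
def edges(f,phi_pos):
    c=dict(np.load(f+'.npz'));hsv=cv2.cvtColor(c['frame'],cv2.COLOR_BGR2HSV).astype(float)
    out=[]
    E=c["extrinsics"]
    for z in (.062,.066,.07):
        u0,v0=proj(c,(.5101,.0424,z))
        # camera ray plane: visible tangents
        r=int(round(v0+8)); row=hsv[r,:,1]
        seg=row[366:400]
        # left edge: crossing of 95 going from high to low
        L=[i for i in range(366,382) if row[i]>=95 and row[i+1]<95]
        R=[i for i in range(386,400) if row[i]<95 and row[i+1]>=95]
        f1=lambda i:i+(row[i]-95)/(row[i]-row[i+1]+1e-9)
        out.append((r,[round(f1(i),2) for i in L],[round(f1(i),2) for i in R]))
    return out
for f in('scene2','s3','s4','m1b','m2','m3','k1b','k2'): print(f,edges(f,0))
```

```text
scene2 [(252, [], [np.float64(386.56), np.float64(393.47)]), (251, [], [np.float64(386.73), np.float64(393.58)]), (250, [], [np.float64(387.07), np.float64(393.61)])]
s3 [(252, [], [np.float64(393.75)]), (251, [], [np.float64(394.02)]), (250, [], [np.float64(394.27)])]
s4 [(252, [], [np.float64(394.08)]), (251, [], [np.float64(394.34)]), (250, [], [np.float64(394.09)])]
m1b [(252, [], [np.float64(387.07), np.float64(393.52)]), (251, [], [np.float64(387.38), np.float64(393.77)]), (250, [], [np.float64(387.36), np.float64(394.19)])]
m2 [(252, [], [np.float64(393.79)]), (251, [], [np.float64(394.24)]), (250, [], [np.float64(394.54)])]
m3 [(252, [], [np.float64(393.54)]), (251, [], [np.float64(394.0)]), (250, [], [np.float64(394.15)])]
k1b [(252, [], [np.float64(387.31), np.float64(393.4)]), (251, [], [np.float64(387.45), np.float64(394.15)]), (250, [], [np.float64(387.63), np.float64(394.34)])]
k2 [(252, [], [np.float64(392.3)]), (251, [], [np.float64(392.87)]), (250, [], [np.float64(393.41)])]
```

The offset works out at about 2 mm along -tool y. That is small for label 1, but I correct it now (ty +2 mm) and hold for label 2.

move_arm(
  deltas=[
    {"tx": 0,"ty": 0.002,"tz": 0,"wx": 0,"wy": 0,"wz": 0,"claw": 1},
    {"tx": 0,"ty": 0.002,"tz": 0,"wx": 0,"wy": 0,"wz": 0,"claw": 1},
    {"tx": 0,"ty": 0.002,"tz": 0,"wx": 0,"wy": 0,"wz": 0,"claw": 1},
    {"tx": 0,"ty": 0.002,"tz": 0,"wx": 0,"wy": 0,"wz": 0,"claw": 1},
    {"tx": 0,"ty": 0.002,"tz": 0,"wx": 0,"wy": 0,"wz": 0,"claw": 1},
    {"tx": 0,"ty": 0.002,"tz": 0,"wx": 0,"wy": 0,"wz": 0,"claw": 1},
    {"tx": 0,"ty": 0.002,"tz": 0,"wx": 0,"wy": 0,"wz": 0,"claw": 1},
    {"tx": 0,"ty": 0.002,"tz": 0,"wx": 0,"wy": 0,"wz": 0,"claw": 1},
  ],
)

```text
time: 53.72
position: [0.5095, 0.0443, 0.1097]
tcp_rot: [-1.149, 1.571, -0.975]
ft_force: [-0.5, -0.5, -1.9]
grip_width: 0.264
```

move_arm(
  deltas=[
    {"tx": 0,"ty": 0,"tz": 0,"wx": 0,"wy": 0,"wz": 0,"claw": 1},
    {"tx": 0,"ty": 0,"tz": 0,"wx": 0,"wy": 0,"wz": 0,"claw": 1},
    {"tx": 0,"ty": 0,"tz": 0,"wx": 0,"wy": 0,"wz": 0,"claw": 1},
    {"tx": 0,"ty": 0,"tz": 0,"wx": 0,"wy": 0,"wz": 0,"claw": 1},
    {"tx": 0,"ty": 0,"tz": 0,"wx": 0,"wy": 0,"wz": 0,"claw": 1},
    {"tx": 0,"ty": 0,"tz": 0,"wx": 0,"wy": 0,"wz": 0,"claw": 1},
    {"tx": 0,"ty": 0,"tz": 0,"wx": 0,"wy": 0,"wz": 0,"claw": 1},
    {"tx": 0,"ty": 0,"tz": 0,"wx": 0,"wy": 0,"wz": 0,"claw": 1},
  ],
)

```text
time: 54.38
position: [0.5095, 0.0444, 0.1097]
tcp_rot: [-2.88, 1.571, -2.707]
ft_force: [0.9, -0.0, -2.2]
grip_width: 0.261
```

```bash
python3 look.py k2b .5098 .0444 .1097 99.9|head -5; python3 -c "
from h import *
a=np.radians(-20.1);print(.5101+.002*np.cos(a),.0424+.002*np.sin(a))
plan((.5101+.002*np.cos(a),.0424+.002*np.sin(a),.1097,-20.1))"
```

```text
t 54.38 pos [0.5095 0.0444 0.1097] phi 99.9 tilt 0.0 q [-0.22  0.36  0.01  2.05 -0.    0.74 -0.03] F [ 0.9 -0.  -2.2] w 0.261
t [-0.     -0.      0.0003] w [ 0. -0.  0.]
[365 230  35  40 778] [385.  245.5]
120 -4 [388.5 248.6]
120 0 [389.2 248.4]
0.5119781885041894 0.041712680610828765
t [-0.    -0.003  0.002] w [120.   0.   0.]
```

move_arm(
  deltas=[
    {"tx": 0,"ty": -0.001,"tz": 0.001,"wx": 5,"wy": 0,"wz": 0,"claw": 1},
    {"tx": 0,"ty": -0.002,"tz": 0.002,"wx": 12,"wy": 0,"wz": 0,"claw": 1},
    {"tx": 0,"ty": -0.003,"tz": 0.002,"wx": 19,"wy": 0,"wz": 0,"claw": 1},
    {"tx": 0,"ty": -0.003,"tz": 0.002,"wx": 26,"wy": 0,"wz": 0,"claw": 1},
    {"tx": 0,"ty": -0.003,"tz": 0.002,"wx": 33,"wy": 0,"wz": 0,"claw": 1},
    {"tx": 0,"ty": -0.003,"tz": 0.002,"wx": 40,"wy": 0,"wz": 0,"claw": 1},
    {"tx": 0,"ty": -0.003,"tz": 0.002,"wx": 47,"wy": 0,"wz": 0,"claw": 1},
    {"tx": 0,"ty": -0.003,"tz": 0.002,"wx": 54,"wy": 0,"wz": 0,"claw": 1},
  ],
)

```text
time: 55.1
position: [0.512, 0.0418, 0.1097]
tcp_rot: [1.175, 1.571, 0.4]
ft_force: [0.3, -0.3, -2.7]
grip_width: 0.264
```

move_arm(
  deltas=[
    {"tx": 0,"ty": 0,"tz": 0,"wx": 7,"wy": 0,"wz": 0,"claw": 1},
    {"tx": 0,"ty": 0,"tz": 0,"wx": 14,"wy": 0,"wz": 0,"claw": 1},
    {"tx": 0,"ty": 0,"tz": 0,"wx": 21,"wy": 0,"wz": 0,"claw": 1},
    {"tx": 0,"ty": 0,"tz": 0,"wx": 28,"wy": 0,"wz": 0,"claw": 1},
    {"tx": 0,"ty": 0,"tz": 0,"wx": 35,"wy": 0,"wz": 0,"claw": 1},
    {"tx": 0,"ty": 0,"tz": 0,"wx": 42,"wy": 0,"wz": 0,"claw": 1},
    {"tx": 0,"ty": 0,"tz": 0,"wx": 49,"wy": 0,"wz": 0,"claw": 1},
    {"tx": 0,"ty": 0,"tz": 0,"wx": 56,"wy": 0,"wz": 0,"claw": 1},
  ],
)

```text
time: 55.77
position: [0.512, 0.0419, 0.1097]
tcp_rot: [2.448, 1.571, 0.696]
ft_force: [0.3, 0.4, -2.4]
grip_width: 0.27
```

move_arm(
  deltas=[
    {"tx": 0,"ty": 0,"tz": 0,"wx": 6,"wy": 0,"wz": 0,"claw": 1},
    {"tx": 0,"ty": 0,"tz": 0,"wx": 10,"wy": 0,"wz": 0,"claw": 1},
    {"tx": 0,"ty": 0,"tz": 0,"wx": 10,"wy": 0,"wz": 0,"claw": 1},
    {"tx": 0,"ty": 0,"tz": 0,"wx": 10,"wy": 0,"wz": 0,"claw": 1},
    {"tx": 0,"ty": 0,"tz": 0,"wx": 10,"wy": 0,"wz": 0,"claw": 1},
  ],
)

```text
time: 56.18
position: [0.512, 0.0419, 0.1097]
tcp_rot: [2.736, 1.571, 0.817]
ft_force: [-0.9, 0.5, -1.2]
grip_width: 0.264
```

```bash
python3 look.py k3 .512 .0417 .1097 -20.1|head -5
```

```text
t 56.18 pos [0.512  0.0419 0.1097] phi -20.0 tilt 0.0 q [-0.61  0.4   0.5   2.07 -0.28  0.74 -1.85] F [-0.9  0.5 -1.2] w 0.264
t [-0.      0.0001  0.0002] w [ 0.1 -0.  -0. ]
[365 230  35  40 824] [385.  245.6]
120 -4 [388.5 248.6]
120 0 [389.2 248.4]
```

View pics/k3.png

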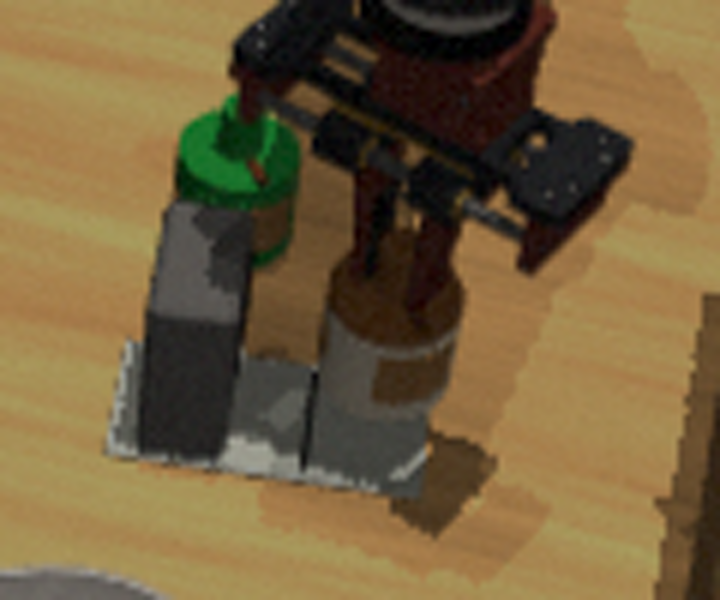

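The rectangle is at (412,377), as expected. I hold for label 3, then lift.

move_arm(
  deltas=[
    {"tx": 0,"ty": 0,"tz": 0,"wx": 0,"wy": 0,"wz": 0,"claw": 1},
    {"tx": 0,"ty": 0,"tz": 0,"wx": 0,"wy": 0,"wz": 0,"claw": 1},
    {"tx": 0,"ty": 0,"tz": 0,"wx": 0,"wy": 0,"wz": 0,"claw": 1},
    {"tx": 0,"ty": 0,"tz": 0,"wx": 0,"wy": 0,"wz": 0,"claw": 1},
    {"tx": 0,"ty": 0,"tz": 0,"wx": 0,"wy": 0,"wz": 0,"claw": 1},
    {"tx": 0,"ty": 0,"tz": 0,"wx": 0,"wy": 0,"wz": 0,"claw": 1},
    {"tx": 0,"ty": 0,"tz": 0,"wx": 0,"wy": 0,"wz": 0,"claw": 1},
    {"tx": 0,"ty": 0,"tz": 0,"wx": 0,"wy": 0,"wz": 0,"claw": 1},
  ],
)

```text
time: 56.9
position: [0.512, 0.0418, 0.1097]
tcp_rot: [0.834, 1.571, -1.087]
ft_force: [0.7, 0.4, -1.6]
grip_width: 0.264
```

move_arm(
  deltas=[
    {"tx": 0,"ty": 0,"tz": 0,"wx": 0,"wy": 0,"wz": 0,"claw": 1},
    {"tx": 0,"ty": 0,"tz": 0,"wx": 0,"wy": 0,"wz": 0,"claw": 1},
    {"tx": 0,"ty": 0,"tz": 0,"wx": 0,"wy": 0,"wz": 0,"claw": 1},
    {"tx": 0,"ty": 0,"tz": 0,"wx": 0,"wy": 0,"wz": 0,"claw": 1},
    {"tx": 0,"ty": 0,"tz": 0,"wx": 0,"wy": 0,"wz": 0,"claw": 1},
    {"tx": 0,"ty": 0,"tz": 0,"wx": 0,"wy": 0,"wz": 0,"claw": 1},
    {"tx": -0.01,"ty": 0,"tz": 0,"wx": -5,"wy": 0,"wz": 0,"claw": 1},
    {"tx": -0.03,"ty": 0,"tz": 0,"wx": -12,"wy": 0,"wz": 0,"claw": 1},
  ],
)

```text
time: 57.57
position: [0.5102, 0.0416, 0.1381]
tcp_rot: [-1.043, 1.566, -2.751]
ft_force: [0.2, -0.2, -1.1]
grip_width: 0.261
```

move_arm(
  deltas=[
    {"tx": -0.025,"ty": 0,"tz": 0,"wx": -7,"wy": 0,"wz": 0,"claw": 1},
    {"tx": -0.05,"ty": 0,"tz": 0,"wx": -14,"wy": 0,"wz": 0,"claw": 1},
    {"tx": -0.07,"ty": 0,"tz": 0,"wx": -21,"wy": 0,"wz": 0,"claw": 1},
    {"tx": -0.085,"ty": 0,"tz": 0,"wx": -28,"wy": 0,"wz": 0,"claw": 1},
    {"tx": -0.09,"ty": 0,"tz": 0,"wx": -35,"wy": 0,"wz": 0,"claw": 1},
    {"tx": -0.09,"ty": 0,"tz": 0,"wx": -42,"wy": 0,"wz": 0,"claw": 1},
    {"tx": -0.09,"ty": 0,"tz": 0,"wx": -49,"wy": 0,"wz": 0,"claw": 1},
    {"tx": -0.09,"ty": 0,"tz": 0,"wx": -56,"wy": 0,"wz": 0,"claw": 1},
  ],
)

```text
time: 58.23
position: [0.5119, 0.0416, 0.2298]
tcp_rot: [1.314, 1.571, 0.585]
ft_force: [0.5, 0.4, -1.6]
grip_width: 0.264
```

```bash
python3 -c "
from h import *
stat();plan((.400,.262,.23,104))"
```

```text
t 58.23 pos [0.5119 0.0416 0.2298] phi 48.2 tilt 0.02 q [-0.5   0.2   0.34  1.95 -0.08  1.   -0.85] F [ 0.5  0.4 -1.6] w 0.264
t [-2.000e-04  8.990e-02 -2.302e-01] w [-55.8   0.   -0. ]
```

move_arm(
  deltas=[
    {"tx": 0,"ty": 0.003,"tz": -0.007,"wx": -7,"wy": 0,"wz": 0,"claw": 1},
    {"tx": 0,"ty": 0.008,"tz": -0.021,"wx": -14,"wy": 0,"wz": 0,"claw": 1},
    {"tx": 0,"ty": 0.016,"tz": -0.04,"wx": -21,"wy": 0,"wz": 0,"claw": 1},
    {"tx": 0,"ty": 0.024,"tz": -0.061,"wx": -28,"wy": 0,"wz": 0,"claw": 1},
    {"tx": 0,"ty": 0.033,"tz": -0.084,"wx": -35,"wy": 0,"wz": 0,"claw": 1},
    {"tx": 0,"ty": 0.042,"tz": -0.107,"wx": -42,"wy": 0,"wz": 0,"claw": 1},
    {"tx": 0,"ty": 0.051,"tz": -0.13,"wx": -49,"wy": 0,"wz": 0,"claw": 1},
    {"tx": 0,"ty": 0.06,"tz": -0.153,"wx": -56,"wy": 0,"wz": 0,"claw": 1},
  ],
)

```text
time: 58.9
position: [0.4379, 0.1896, 0.2297]
tcp_rot: [-1.821, 1.571, -1.572]
ft_force: [0.6, -0.2, -1.9]
grip_width: 0.266
```

```bash
python3 -c "
from h import *
stat();plan((.400,.262,.23,160))"
```

```text
t 58.9 pos [0.4379 0.1896 0.2297] phi 104.2 tilt 0.0 q [-0.63  0.14  0.11  2.01 -0.02  0.99 -0.27] F [ 0.6 -0.2 -1.9] w 0.266
t [-0.0003  0.0795 -0.0189] w [-55.8  -0.    0. ]
```

move_arm(
  deltas=[
    {"tx": 0,"ty": 0.02,"tz": -0.005,"wx": -7,"wy": 0,"wz": 0,"claw": 1},
    {"tx": 0,"ty": 0.04,"tz": -0.01,"wx": -14,"wy": 0,"wz": 0,"claw": 1},
    {"tx": 0,"ty": 0.058,"tz": -0.014,"wx": -21,"wy": 0,"wz": 0,"claw": 1},
    {"tx": 0,"ty": 0.072,"tz": -0.017,"wx": -28,"wy": 0,"wz": 0,"claw": 1},
    {"tx": 0,"ty": 0.079,"tz": -0.019,"wx": -35,"wy": 0,"wz": 0,"claw": 1},
    {"tx": 0,"ty": 0.079,"tz": -0.019,"wx": -42,"wy": 0,"wz": 0,"claw": 1},
    {"tx": 0,"ty": 0.079,"tz": -0.019,"wx": -49,"wy": 0,"wz": 0,"claw": 1},
    {"tx": 0,"ty": 0.079,"tz": -0.019,"wx": -56,"wy": 0,"wz": 0,"claw": 1},
  ],
)

```text
time: 59.57
position: [0.401, 0.2609, 0.2295]
tcp_rot: [2.864, 1.57, -2.192]
ft_force: [0.7, 0.6, -0.9]
grip_width: 0.268
```

move_arm(
  deltas=[
    {"tx": 0,"ty": 0,"tz": 0,"wx": -7,"wy": 0,"wz": 0,"claw": 1},
    {"tx": 0,"ty": 0,"tz": 0,"wx": -14,"wy": 0,"wz": 0,"claw": 1},
    {"tx": 0,"ty": 0,"tz": 0,"wx": -21,"wy": 0,"wz": 0,"claw": 1},
    {"tx": 0,"ty": 0,"tz": 0,"wx": -28,"wy": 0,"wz": 0,"claw": 1},
    {"tx": 0,"ty": 0,"tz": 0,"wx": -35,"wy": 0,"wz": 0,"claw": 1},
    {"tx": 0,"ty": 0,"tz": 0,"wx": -42,"wy": 0,"wz": 0,"claw": 1},
    {"tx": 0,"ty": 0,"tz": 0,"wx": -49,"wy": 0,"wz": 0,"claw": 1},
    {"tx": 0,"ty": 0,"tz": 0,"wx": -56,"wy": 0,"wz": 0,"claw": 1},
  ],
)

```text
time: 60.23
position: [0.4011, 0.2607, 0.2295]
tcp_rot: [1.825, 1.57, -2.255]
ft_force: [0.5, 0.6, -1.9]
grip_width: 0.266
```

```bash
python3 -c "
from h import *
stat();plan((.400,.262,.23,269))
c=read_camera('scene');u,v=map(int,proj(c,(.5,.27,.15)));cv2.imwrite('pics/s20.png',cv2.resize(c['frame'][v-90:v+90,u-110:u+110],None,fx=3.5,fy=3.5))"
```

```text
t 60.23 pos [0.4011 0.2607 0.2295] phi -143.8 tilt 0.02 q [-0.57  0.15 -0.15  1.99  0.03  1.    1.47] F [ 0.5  0.6 -1.9] w 0.266
t [-0.0005  0.0001  0.0018] w [-52.8   0.   -0. ]
```

View pics/s20.png

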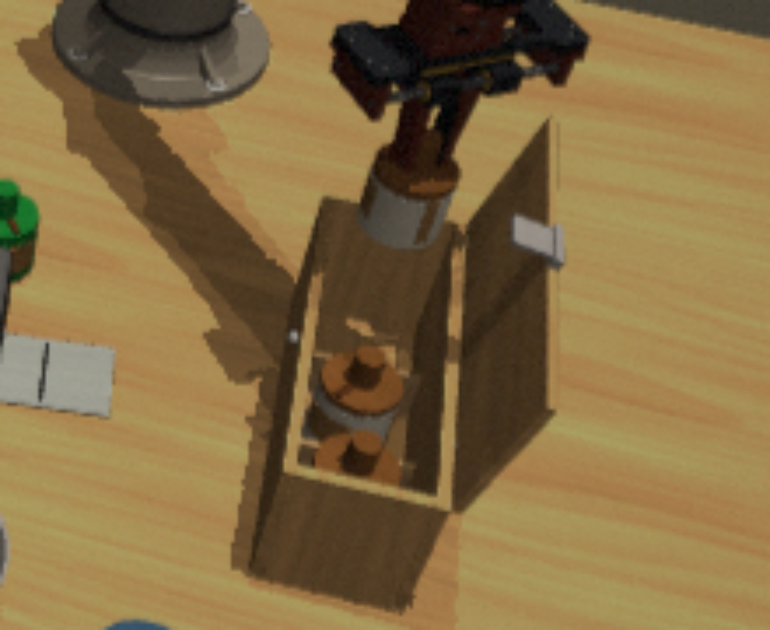

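move_arm(
  deltas=[
    {"tx": 0,"ty": 0,"tz": 0.001,"wx": -7,"wy": 0,"wz": 0,"claw": 1},
    {"tx": 0,"ty": 0,"tz": 0.001,"wx": -14,"wy": 0,"wz": 0,"claw": 1},
    {"tx": 0,"ty": 0,"tz": 0.001,"wx": -21,"wy": 0,"wz": 0,"claw": 1},
    {"tx": 0,"ty": 0,"tz": 0.001,"wx": -28,"wy": 0,"wz": 0,"claw": 1},
    {"tx": 0.005,"ty": 0,"tz": 0.001,"wx": -35,"wy": 0,"wz": 0,"claw": 1},
    {"tx": 0.012,"ty": 0,"tz": 0.001,"wx": -42,"wy": 0,"wz": 0,"claw": 1},
    {"tx": 0.022,"ty": 0,"tz": 0.001,"wx": -49,"wy": 0,"wz": 0,"claw": 1},
    {"tx": 0.035,"ty": 0,"tz": 0.001,"wx": -52.8,"wy": 0,"wz": 0,"claw": 1},
  ],
)

```text
time: 60.95
position: [0.4011, 0.2619, 0.1948]
tcp_rot: [-2.54, 1.569, 0.581]
ft_force: [0.8, 0.1, -2.8]
grip_width: 0.268
```

```bash
python3 -c "
from h import *
stat();plan((.400,.262,.0757,270))"
```

```text
t 60.95 pos [0.4011 0.2619 0.1948] phi -91.1 tilt 0.09 q [-0.5   0.2  -0.24  2.03  0.06  0.92  2.35] F [ 0.8  0.1 -2.8] w 0.268
t [0.1191 0.     0.0013] w [-1.1 -0.1  0. ]
```

move_arm(
  deltas=[
    {"tx": 0.015,"ty": 0,"tz": 0,"wx": 0,"wy": 0,"wz": 0,"claw": 1},
    {"tx": 0.035,"ty": 0,"tz": 0,"wx": 0,"wy": 0,"wz": 0,"claw": 1},
    {"tx": 0.058,"ty": 0,"tz": 0,"wx": 0,"wy": 0,"wz": 0,"claw": 1},
    {"tx": 0.08,"ty": 0,"tz": 0,"wx": 0,"wy": 0,"wz": 0,"claw": 1},
    {"tx": 0.099,"ty": 0,"tz": 0,"wx": 0,"wy": 0,"wz": 0,"claw": 1},
    {"tx": 0.111,"ty": 0,"tz": 0,"wx": 0,"wy": 0,"wz": 0,"claw": 1},
    {"tx": 0.116,"ty": 0,"tz": 0,"wx": 0,"wy": 0,"wz": 0,"claw": 1},
    {"tx": 0.118,"ty": 0,"tz": 0,"wx": 0,"wy": 0,"wz": 0,"claw": 1},
  ],
)

```text
time: 61.62
position: [0.4003, 0.2614, 0.0759]
tcp_rot: [0.717, 1.569, -2.449]
ft_force: [-0.1, -0.2, -1.0]
grip_width: 0.263
```

move_arm(
  deltas=[
    {"tx": 0.001,"ty": 0,"tz": 0,"wx": 0,"wy": 0,"wz": 0,"claw": 1},
    {"tx": 0.002,"ty": 0,"tz": 0,"wx": 0,"wy": 0,"wz": 0,"claw": 1},
    {"tx": 0.003,"ty": 0,"tz": 0,"wx": 0,"wy": 0,"wz": 0,"claw": 1},
    {"tx": 0.003,"ty": 0,"tz": 0,"wx": 0,"wy": 0,"wz": 0,"claw": 1},
    {"tx": 0.003,"ty": 0,"tz": 0,"wx": 0,"wy": 0,"wz": 0,"claw": 1},
  ],
)

```text
time: 62.03
position: [0.4009, 0.2619, 0.0741]
tcp_rot: [-2.555, 1.57, 0.564]
ft_force: [-0.4, -1.0, -2.1]
grip_width: 0.264
```

```bash
python3 -c "
from h import *
stat();plan((.400,.262,.0707,270))"
```

```text
t 62.03 pos [0.4009 0.2619 0.0741] phi -91.3 tilt 0.05 q [-0.53  0.38 -0.22  2.13  0.13  0.64  2.28] F [-0.4 -1.  -2.1] w 0.264
t [ 0.0034 -0.      0.0009] w [-1.3 -0.   0. ]
```

move_arm(
  deltas=[
    {"tx": 0.001,"ty": 0,"tz": 0,"wx": 0,"wy": 0,"wz": 0,"claw": 1},
    {"tx": 0.002,"ty": 0,"tz": 0,"wx": 0,"wy": 0,"wz": 0,"claw": 1},
    {"tx": 0.003,"ty": 0,"tz": 0,"wx": 0,"wy": 0,"wz": 0,"claw": 1},
    {"tx": 0.0035,"ty": 0,"tz": 0,"wx": 0,"wy": 0,"wz": 0,"claw": 1},
    {"tx": 0.0035,"ty": 0,"tz": 0,"wx": 0,"wy": 0,"wz": 0,"claw": 1},
  ],
)

```text
time: 62.45
position: [0.4007, 0.2618, 0.0707]
tcp_rot: [2.333, 1.571, -0.831]
ft_force: [-1.9, -1.1, 5.0]
grip_width: 0.263
```

Contact (Fz +5.0). I release and rise.

move_arm(
  deltas=[
    {"tx": -0.0005,"ty": 0,"tz": 0,"wx": 0,"wy": 0,"wz": 0,"claw": 0.6},
    {"tx": -0.0005,"ty": 0,"tz": 0,"wx": 0,"wy": 0,"wz": 0,"claw": 0.5},
    {"tx": -0.0005,"ty": 0,"tz": 0,"wx": 0,"wy": 0,"wz": 0,"claw": 0.5},
    {"tx": -0.01,"ty": 0,"tz": 0,"wx": 0,"wy": 0,"wz": 0,"claw": 0.5},
    {"tx": -0.035,"ty": 0,"tz": 0,"wx": 0,"wy": 0,"wz": 0,"claw": 0.5},
    {"tx": -0.07,"ty": 0,"tz": 0,"wx": 0,"wy": 0,"wz": 0,"claw": 0.5},
    {"tx": -0.105,"ty": 0,"tz": 0,"wx": 0,"wy": 0,"wz": 0,"claw": 0.5},
    {"tx": -0.14,"ty": 0,"tz": 0,"wx": 0,"wy": 0,"wz": 0,"claw": 0.5},
  ],
)

```text
time: 63.12
position: [0.4002, 0.2616, 0.2123]
tcp_rot: [-0.256, 1.571, 2.863]
ft_force: [0.4, 0.6, 0.3]
grip_width: 0.502
```

```bash
python3 -c "
from h import *
stat()
c=read_camera('scene');np.savez('s21.npz',**c);u,v=map(int,proj(c,(.5,.27,.15)));cv2.imwrite('pics/s21.png',cv2.resize(c['frame'][v-90:v+90,u-110:u+110],None,fx=3.5,fy=3.5))
W=cloud(c);X,Y,Z=W[...,0],W[...,1],W[...,2]
m=(Z>.15)&(Z<.28)&(X>.45)&(X<.67)&(Y>.3)&(Y<.4);q=W[m];A=np.c_[q[:,2],np.ones(len(q))];print(np.linalg.lstsq(A,q[:,1],rcond=None)[0],np.percentile(q,[2,98],0))"
```

```text
t 63.12 pos [0.4002 0.2616 0.2123] phi -91.3 tilt 0.01 q [-0.49  0.18 -0.25  2.01  0.05  0.96  2.36] F [0.4 0.6 0.3] w 0.502
[0.18214808 0.31268901] [[0.45785819 0.33367106 0.15275015]
 [0.65974854 0.36992256 0.26520394]]
```

View pics/s21.png

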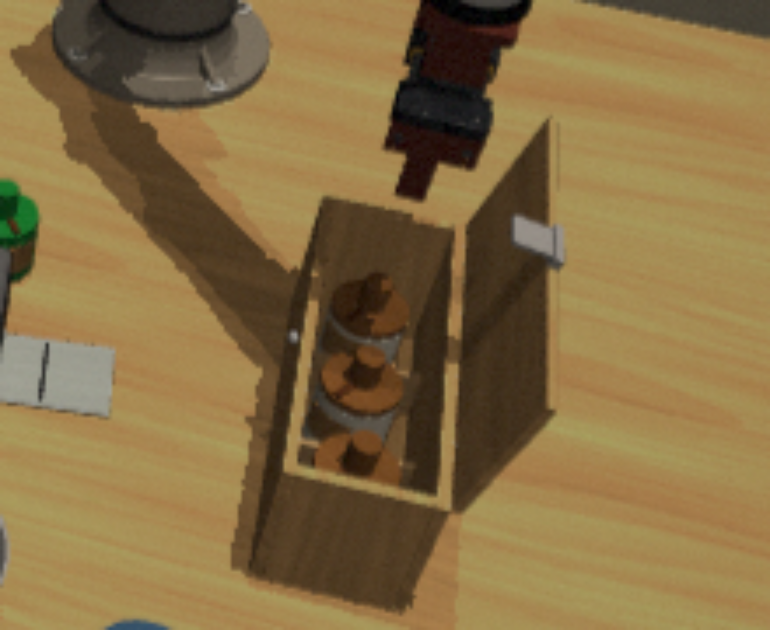

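All three jars stand in their own bays. The lid leans at about 1.77 rad with its edge at z ≈ 0.26 and y ≈ 0.36. I go up and over behind it with the fingers shut.

```bash
python3 -c "
from h import *
plan((.400,.262,.335,-86.9),(.4975,.425,.335,-86.9))"
```

```text
t [-0.116   0.0015  0.0023] w [-4.4 -0.5  0.4]
t [-0.1142 -0.1637 -0.0915] w [-4.4 -0.5  0.4]
```

move_arm(
  deltas=[
    {"tx": -0.02,"ty": 0,"tz": 0,"wx": -2,"wy": 0,"wz": 0,"claw": 0.7},
    {"tx": -0.05,"ty": 0,"tz": 0,"wx": -4.4,"wy": 0,"wz": 0,"claw": 1},
    {"tx": -0.08,"ty": 0,"tz": 0,"wx": -4.4,"wy": 0,"wz": 0,"claw": 1},
    {"tx": -0.105,"ty": -0.005,"tz": -0.003,"wx": -4.4,"wy": 0,"wz": 0,"claw": 1},
    {"tx": -0.12,"ty": -0.02,"tz": -0.011,"wx": -4.4,"wy": 0,"wz": 0,"claw": 1},
    {"tx": -0.122,"ty": -0.045,"tz": -0.025,"wx": -4.4,"wy": 0,"wz": 0,"claw": 1},
    {"tx": -0.122,"ty": -0.075,"tz": -0.042,"wx": -4.4,"wy": 0,"wz": 0,"claw": 1},
    {"tx": -0.122,"ty": -0.105,"tz": -0.059,"wx": -4.4,"wy": 0,"wz": 0,"claw": 1},
  ],
)

```text
time: 63.83
position: [0.4628, 0.3662, 0.3335]
tcp_rot: [-2.642, 1.569, 0.553]
ft_force: [0.3, 0.5, 0.6]
grip_width: 0.002
```

```bash
python3 -c "
from h import *
stat()
plan((.4975,.425,.335,-86.9),(.4975,.425,.235,-86.9))"
```

```text
t 63.83 pos [0.4628 0.3662 0.3335] phi -86.9 tilt 0.12 q [-0.56  0.27 -0.27  1.61  0.07  1.27  2.35] F [0.3 0.5 0.6] w 0.002
t [-0.0014 -0.0568 -0.0378] w [-0.  -0.1  0.1]
t [ 0.0986 -0.0567 -0.0377] w [-0.  -0.1  0.1]
```

move_arm(
  deltas=[
    {"tx": 0,"ty": -0.025,"tz": -0.015,"wx": 0,"wy": 0,"wz": 0,"claw": 1},
    {"tx": 0,"ty": -0.045,"tz": -0.028,"wx": 0,"wy": 0,"wz": 0,"claw": 1},
    {"tx": 0,"ty": -0.057,"tz": -0.038,"wx": 0,"wy": 0,"wz": 0,"claw": 1},
    {"tx": 0.015,"ty": -0.057,"tz": -0.038,"wx": 0,"wy": 0,"wz": 0,"claw": 1},
    {"tx": 0.04,"ty": -0.057,"tz": -0.038,"wx": 0,"wy": 0,"wz": 0,"claw": 1},
    {"tx": 0.07,"ty": -0.057,"tz": -0.038,"wx": 0,"wy": 0,"wz": 0,"claw": 1},
    {"tx": 0.09,"ty": -0.057,"tz": -0.038,"wx": 0,"wy": 0,"wz": 0,"claw": 1},
    {"tx": 0.098,"ty": -0.057,"tz": -0.038,"wx": 0,"wy": 0,"wz": 0,"claw": 1},
  ],
)

```text
time: 64.5
position: [0.4955, 0.4229, 0.2308]
tcp_rot: [0.704, 1.566, -2.383]
ft_force: [-0.1, -0.7, -0.5]
grip_width: 0.006
```

```bash
python3 -c "
from h import *
stat()
plan((.4975,.425,.235,-86.9))
c=read_camera('scene');u,v=map(int,proj(c,(.5,.3,.2)));cv2.imwrite('pics/s22.png',cv2.resize(c['frame'][v-90:v+90,u-110:u+110],None,fx=3.5,fy=3.5))"
```

```text
t 64.5 pos [0.4955 0.4229 0.2308] phi -86.9 tilt 0.3 q [-0.61  0.45 -0.27  1.59  0.13  1.13  2.29] F [-0.1 -0.7 -0.5] w 0.006
t [-0.0042 -0.0019 -0.0021] w [ 0.   0.2 -0.2]
```

View pics/s22.png

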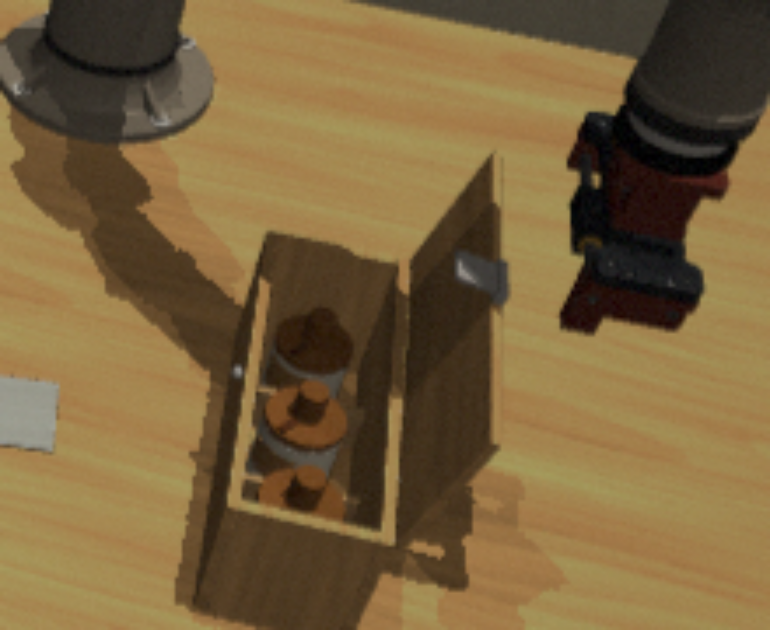

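move_arm(
  deltas=[
    {"tx": 0,"ty": 0.01,"tz": 0,"wx": 0,"wy": 0,"wz": 0,"claw": 1},
    {"tx": 0,"ty": 0.025,"tz": 0,"wx": 0,"wy": 0,"wz": 0,"claw": 1},
    {"tx": 0,"ty": 0.035,"tz": 0,"wx": 0,"wy": 0,"wz": 0,"claw": 1},
    {"tx": 0,"ty": 0.042,"tz": 0,"wx": 0,"wy": 0,"wz": 0,"claw": 1},
    {"tx": 0,"ty": 0.048,"tz": 0,"wx": 0,"wy": 0,"wz": 0,"claw": 1},
    {"tx": 0,"ty": 0.054,"tz": 0,"wx": 0,"wy": 0,"wz": 0,"claw": 1},
    {"tx": 0,"ty": 0.06,"tz": 0,"wx": 0,"wy": 0,"wz": 0,"claw": 1},
    {"tx": 0,"ty": 0.066,"tz": 0,"wx": 0,"wy": 0,"wz": 0,"claw": 1},
  ],
)

```text
time: 65.22
position: [0.5004, 0.3585, 0.2346]
tcp_rot: [-2.163, 1.57, 1.033]
ft_force: [-0.4, 1.7, 1.1]
grip_width: 0.006
```

move_arm(
  deltas=[
    {"tx": 0,"ty": 0.007,"tz": 0,"wx": 0,"wy": 0,"wz": 0,"claw": 1},
    {"tx": 0,"ty": 0.014,"tz": 0,"wx": 0,"wy": 0,"wz": 0,"claw": 1},
    {"tx": 0,"ty": 0.021,"tz": 0,"wx": 0,"wy": 0,"wz": 0,"claw": 1},
    {"tx": 0,"ty": 0.028,"tz": 0,"wx": 0,"wy": 0,"wz": 0,"claw": 1},
    {"tx": 0,"ty": 0.035,"tz": 0,"wx": 0,"wy": 0,"wz": 0,"claw": 1},
    {"tx": 0,"ty": 0.04,"tz": 0,"wx": 0,"wy": 0,"wz": 0,"claw": 1},
  ],
)

```text
time: 65.72
position: [0.5026, 0.3172, 0.2338]
tcp_rot: [0.963, 1.57, -2.125]
ft_force: [-1.0, 0.4, 0.4]
grip_width: 0.007
```

```bash
cat > sl.py <<'E'
from h import *
import sys
stat()
c=read_camera('scene');u,v=map(int,proj(c,(.5,.3,.2)));cv2.imwrite(f'pics/{sys.argv[1]}.png',cv2.resize(c['frame'][v-90:v+90,u-110:u+110],None,fx=3.5,fy=3.5))
E
python3 sl.py s23
```

```text
t 65.72 pos [0.5026 0.3172 0.2338] phi -86.9 tilt 0.06 q [-0.47  0.35 -0.25  1.73  0.1   1.08  2.44] F [-1.   0.4  0.4] w 0.007
```

View pics/s23.png

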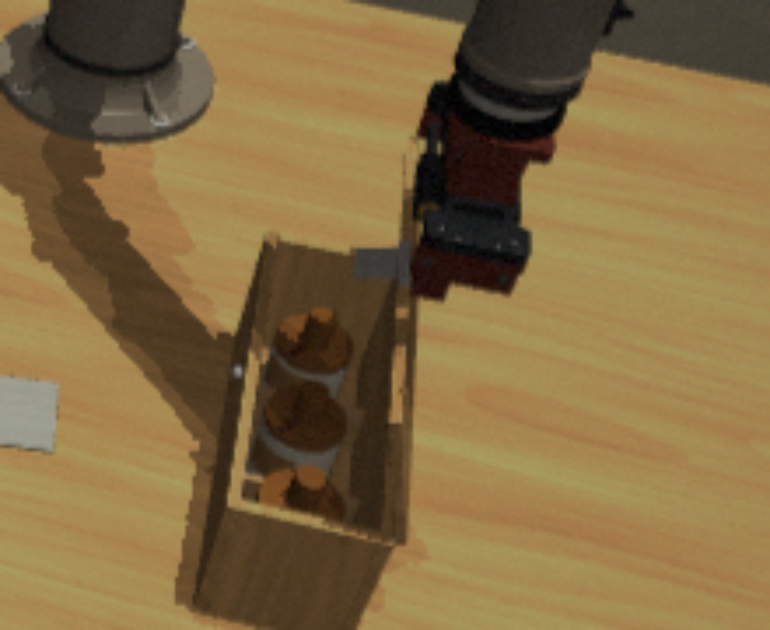

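The lid follows and is just past upright, with about 1–2 N. I push on.

move_arm(
  deltas=[
    {"tx": 0,"ty": 0.007,"tz": 0,"wx": 0,"wy": 0,"wz": 0,"claw": 1},
    {"tx": 0,"ty": 0.014,"tz": 0,"wx": 0,"wy": 0,"wz": 0,"claw": 1},
    {"tx": 0,"ty": 0.021,"tz": 0,"wx": 0,"wy": 0,"wz": 0,"claw": 1},
    {"tx": 0,"ty": 0.028,"tz": 0,"wx": 0,"wy": 0,"wz": 0,"claw": 1},
    {"tx": 0,"ty": 0.035,"tz": 0,"wx": 0,"wy": 0,"wz": 0,"claw": 1},
    {"tx": 0,"ty": 0.041,"tz": 0,"wx": 0,"wy": 0,"wz": 0,"claw": 1},
    {"tx": 0,"ty": 0.045,"tz": 0,"wx": 0,"wy": 0,"wz": 0,"claw": 1},
    {"tx": 0,"ty": 0.045,"tz": 0,"wx": 0,"wy": 0,"wz": 0,"claw": 1},
  ],
)

```text
time: 66.43
position: [0.5053, 0.2722, 0.2342]
tcp_rot: [1.681, 1.57, -1.408]
ft_force: [-0.7, 0.3, -0.0]
grip_width: 0.006
```

```bash
python3 sl.py s24
```

```text
t 66.43 pos [0.5053 0.2722 0.2342] phi -87.0 tilt 0.04 q [-0.41  0.31 -0.24  1.78  0.08  1.06  2.51] F [-0.7  0.3 -0. ] w 0.006
```

View pics/s24.png

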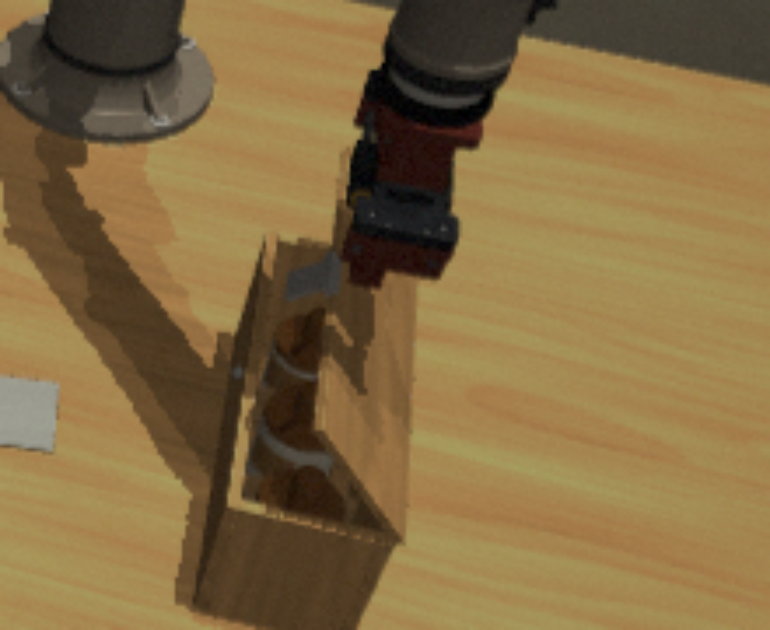

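move_arm(
  deltas=[
    {"tx": 0,"ty": 0.005,"tz": 0,"wx": 0,"wy": 0,"wz": 0,"claw": 1},
    {"tx": 0,"ty": 0.01,"tz": 0,"wx": 0,"wy": 0,"wz": 0,"claw": 1},
    {"tx": 0,"ty": 0.01,"tz": 0,"wx": 0,"wy": 0,"wz": 0,"claw": 1},
    {"tx": -0.01,"ty": 0.01,"tz": 0,"wx": 0,"wy": 0,"wz": 0,"claw": 1},
    {"tx": -0.02,"ty": 0.01,"tz": 0,"wx": 0,"wy": 0,"wz": 0,"claw": 1},
    {"tx": -0.02,"ty": 0.01,"tz": 0,"wx": 0,"wy": 0,"wz": 0,"claw": 1},
    {"tx": -0.02,"ty": 0.01,"tz": 0,"wx": 0,"wy": 0,"wz": 0,"claw": 1},
    {"tx": -0.02,"ty": 0.01,"tz": 0,"wx": 0,"wy": 0,"wz": 0,"claw": 1},
  ],
)

```text
time: 67.15
position: [0.5056, 0.2639, 0.2545]
tcp_rot: [-2.674, 1.57, 0.522]
ft_force: [0.0, -0.3, -0.0]
grip_width: 0.005
```

```bash
python3 sl.py s25
```

```text
t 67.15 pos [0.5056 0.2639 0.2545] phi -86.9 tilt 0.04 q [-0.4   0.29 -0.24  1.76  0.08  1.1   2.54] F [ 0.  -0.3 -0. ] w 0.005
```

View pics/s25.png

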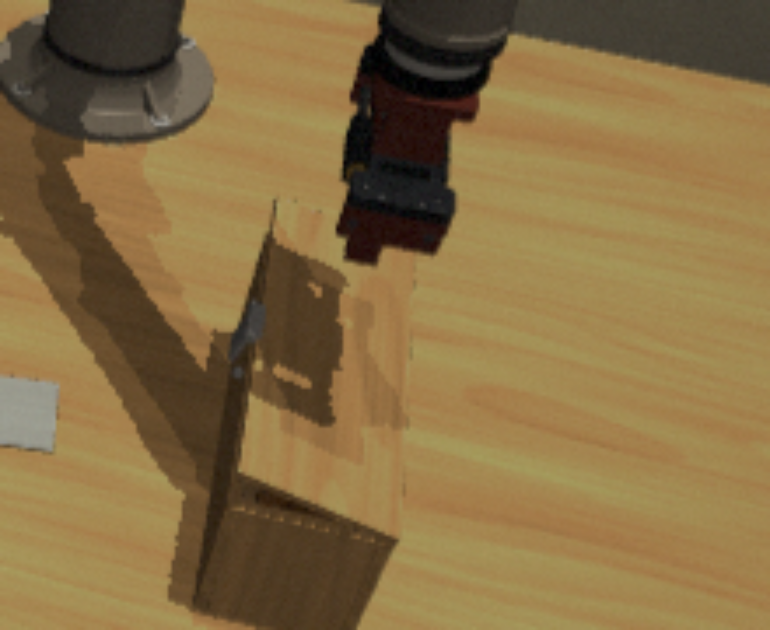

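The lid has sunk almost to the catch. I move over its free edge.

```bash
python3 -c "
from h import *
plan((.508,.2115,.175,-86.9))"
```

```text
t [0.0791 0.0522 0.0003] w [ 0.  0. -0.]
```

move_arm(
  deltas=[
    {"tx": 0,"ty": 0.015,"tz": 0,"wx": 0,"wy": 0,"wz": 0,"claw": 1},
    {"tx": 0,"ty": 0.035,"tz": 0,"wx": 0,"wy": 0,"wz": 0,"claw": 1},
    {"tx": 0.01,"ty": 0.05,"tz": 0,"wx": 0,"wy": 0,"wz": 0,"claw": 1},
    {"tx": 0.03,"ty": 0.052,"tz": 0,"wx": 0,"wy": 0,"wz": 0,"claw": 1},
    {"tx": 0.055,"ty": 0.052,"tz": 0,"wx": 0,"wy": 0,"wz": 0,"claw": 1},
    {"tx": 0.072,"ty": 0.052,"tz": 0,"wx": 0,"wy": 0,"wz": 0,"claw": 1},
    {"tx": 0.08,"ty": 0.052,"tz": 0,"wx": 0,"wy": 0,"wz": 0,"claw": 1},
    {"tx": 0.08,"ty": 0.052,"tz": 0,"wx": 0,"wy": 0,"wz": 0,"claw": 1},
  ],
)

```text
time: 67.87
position: [0.5071, 0.2111, 0.1721]
tcp_rot: [0.385, 1.567, -2.702]
ft_force: [0.6, -0.5, 0.4]
grip_width: 0.008
```

```bash
python3 sl.py s26; python3 -c "
from h import *
plan((.508,.2115,.15,-86.9))
c=read_camera('top');W=cloud(c);X,Y,Z=W[...,0],W[...,1],W[...,2]
for xx in (.40,.42,.6,.62):
    m=(abs(X-xx)<.012)&(Y>.215)&(Y<.33)&(Z>.12)&(Z<.2)
    if m.sum()>20:
        p=np.polyfit(Y[m],Z[m],1);print(xx,m.sum(),'slope',p,np.polyval(p,.205))
"
```

```text
t 67.87 pos [0.5071 0.2111 0.1721] phi -86.9 tilt 0.24 q [-0.33  0.34 -0.21  1.89  0.09  0.92  2.61] F [ 0.6 -0.5  0.4] w 0.008
t [ 0.0236  0.0001 -0.0001] w [ 0.   0.1 -0. ]
0.62 218 slope [-0.06283419  0.16325328] 0.15037227147072468
```

View pics/s26.png

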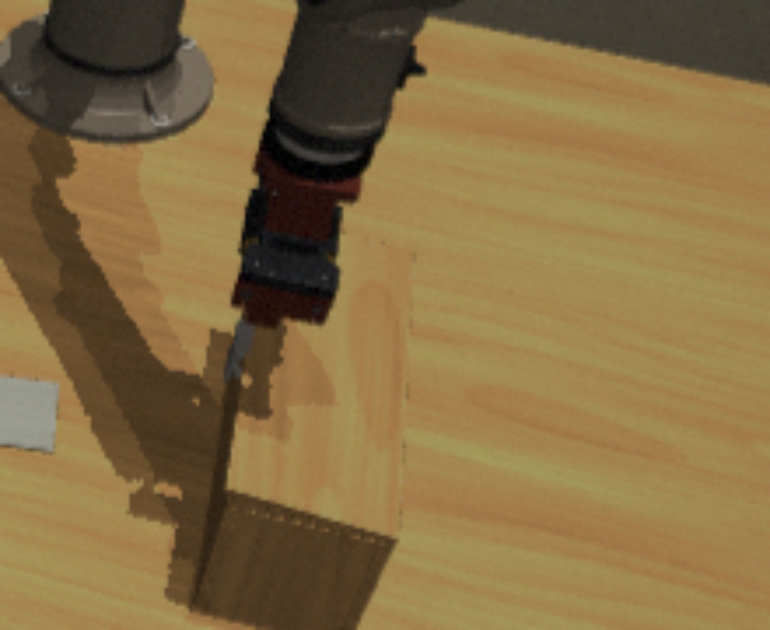

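The lid rests on the catch, with its edge at z ≈ 0.150. I press down gradually.

move_arm(
  deltas=[
    {"tx": 0.008,"ty": 0,"tz": 0,"wx": 0,"wy": 0,"wz": 0,"claw": 1},
    {"tx": 0.014,"ty": 0,"tz": 0,"wx": 0,"wy": 0,"wz": 0,"claw": 1},
    {"tx": 0.018,"ty": 0,"tz": 0,"wx": 0,"wy": 0,"wz": 0,"claw": 1},
    {"tx": 0.021,"ty": 0,"tz": 0,"wx": 0,"wy": 0,"wz": 0,"claw": 1},
    {"tx": 0.023,"ty": 0,"tz": 0,"wx": 0,"wy": 0,"wz": 0,"claw": 1},
    {"tx": 0.025,"ty": 0,"tz": 0,"wx": 0,"wy": 0,"wz": 0,"claw": 1},
    {"tx": 0.027,"ty": 0,"tz": 0,"wx": 0,"wy": 0,"wz": 0,"claw": 1},
  ],
)

```text
time: 68.55
position: [0.5084, 0.2111, 0.1485]
tcp_rot: [1.515, 1.57, -1.573]
ft_force: [-4.4, -4.3, 14.5]
grip_width: 0.004
```

```bash
python3 -c "
from h import *
stat()"
```

```text
t 68.55 pos [0.5084 0.2111 0.1485] phi -86.9 tilt 0.06 q [-0.34  0.37 -0.21  1.92  0.1   0.87  2.6 ] F [-4.4 -4.3 14.5] w 0.004
```

move_arm(
  deltas=[
    {"tx": 0.001,"ty": 0,"tz": 0,"wx": 0,"wy": 0,"wz": 0,"claw": 1},
    {"tx": 0.002,"ty": 0,"tz": 0,"wx": 0,"wy": 0,"wz": 0,"claw": 1},
    {"tx": 0.003,"ty": 0,"tz": 0,"wx": 0,"wy": 0,"wz": 0,"claw": 1},
  ],
)

```text
time: 68.8
position: [0.5084, 0.2107, 0.145]
tcp_rot: [1.475, 1.569, -1.613]
ft_force: [-2.2, -3.4, 7.3]
grip_width: 0.007
```

```bash
python3 -c "
from h import *
stat()"
```

```text
t 68.8 pos [0.5084 0.2107 0.145 ] phi -86.9 tilt 0.08 q [-0.34  0.37 -0.21  1.92  0.1   0.86  2.6 ] F [-2.2 -3.4  7.3] w 0.007
```

Force dropped, so it is past the ball. I continue to the shut position (z ≈ 0.140).

move_arm(
  deltas=[
    {"tx": 0.002,"ty": 0,"tz": 0,"wx": 0,"wy": 0,"wz": 0,"claw": 1},
    {"tx": 0.004,"ty": 0,"tz": 0,"wx": 0,"wy": 0,"wz": 0,"claw": 1},
    {"tx": 0.005,"ty": 0,"tz": 0,"wx": 0,"wy": 0,"wz": 0,"claw": 1},
    {"tx": 0.006,"ty": 0,"tz": 0,"wx": 0,"wy": 0,"wz": 0,"claw": 1},
  ],
)

```text
time: 69.13
position: [0.5088, 0.2115, 0.1397]
tcp_rot: [2.478, 1.57, -0.61]
ft_force: [-7.5, -6.0, 24.6]
grip_width: 0.005
```

```bash
python3 -c "
from h import *
stat()"
```

```text
t 69.13 pos [0.5088 0.2115 0.1397] phi -86.9 tilt 0.04 q [-0.34  0.38 -0.21  1.92  0.1   0.85  2.59] F [-7.5 -6.  24.6] w 0.005
```

move_arm(
  deltas=[
    {"tx": -0.004,"ty": 0,"tz": 0,"wx": 0,"wy": 0,"wz": 0,"claw": 1},
    {"tx": -0.02,"ty": 0,"tz": 0,"wx": 0,"wy": 0,"wz": 0,"claw": 1},
    {"tx": -0.05,"ty": 0,"tz": 0,"wx": 0,"wy": 0,"wz": 0,"claw": 1},
    {"tx": -0.09,"ty": 0,"tz": 0,"wx": 0,"wy": 0,"wz": 0,"claw": 1},
    {"tx": -0.12,"ty": 0.03,"tz": 0,"wx": 0,"wy": 0,"wz": 0,"claw": 1},
    {"tx": -0.14,"ty": 0.06,"tz": 0,"wx": 0,"wy": 0,"wz": 0,"claw": 1},
    {"tx": -0.14,"ty": 0.1,"tz": 0,"wx": 0,"wy": 0,"wz": 0,"claw": 1},
    {"tx": -0.14,"ty": 0.13,"tz": 0,"wx": 0,"wy": 0,"wz": 0,"claw": 1},
  ],
)

```text
time: 69.8
position: [0.5164, 0.0797, 0.2799]
tcp_rot: [-3.128, 1.567, 0.067]
ft_force: [-0.1, -0.8, 0.4]
grip_width: 0.006
```

move_arm(
  deltas=[
    {"tx": 0,"ty": 0.03,"tz": 0,"wx": 0,"wy": 0,"wz": 0,"claw": 1},
    {"tx": 0,"ty": 0.06,"tz": 0,"wx": 0,"wy": 0,"wz": 0,"claw": 1},
    {"tx": 0,"ty": 0.08,"tz": 0,"wx": 0,"wy": 0,"wz": 0,"claw": 1},
    {"tx": 0,"ty": 0.08,"tz": 0,"wx": 0,"wy": 0,"wz": 0,"claw": 1},
  ],
)

```text
time: 70.13
position: [0.5196, 0.0045, 0.2775]
tcp_rot: [0.327, 1.57, -2.76]
ft_force: [1.0, 0.2, 0.7]
grip_width: 0.01
```

```bash
python3 sl.py s27; python3 -c "
from h import *
for n in('top','scene'):
  c=read_camera(n);W=cloud(c);X,Y,Z=W[...,0],W[...,1],W[...,2]
  if n=='top': cv2.imwrite('pics/tend.png',c['frame'])
  for xx in (.38,.42,.47,.56,.6,.64):
    m=(abs(X-xx)<.015)&(Y>.213)&(Y<.32)&(Z>.12)&(Z<.2)
    if m.sum()>20:
        p=np.polyfit(Y[m],Z[m],1);print(n,xx,m.sum(),'slope',round(p[0],4),'edge z',round(np.polyval(p,.205),4))
"
```

```text
t 70.13 pos [0.5196 0.0045 0.2775] phi -86.9 tilt 0.06 q [ 0.34  0.21 -0.54  1.83  0.12  1.13  2.95] F [1.  0.2 0.7] w 0.01
top 0.38 691 slope 0.0047 edge z 0.1395
top 0.42 678 slope -0.002 edge z 0.1401
top 0.47 674 slope 0.004 edge z 0.1395
top 0.56 664 slope -0.0002 edge z 0.1397
top 0.6 648 slope -0.0008 edge z 0.1401
top 0.64 648 slope -0.0022 edge z 0.1399
scene 0.38 247 slope -0.0005 edge z 0.1393
scene 0.42 267 slope 0.005 edge z 0.1388
scene 0.47 285 slope -0.0011 edge z 0.1392
scene 0.56 338 slope 0.0013 edge z 0.1391
scene 0.6 360 slope -0.0009 edge z 0.1391
scene 0.64 383 slope 0.0038 edge z 0.1388
```

View pics/tend.png

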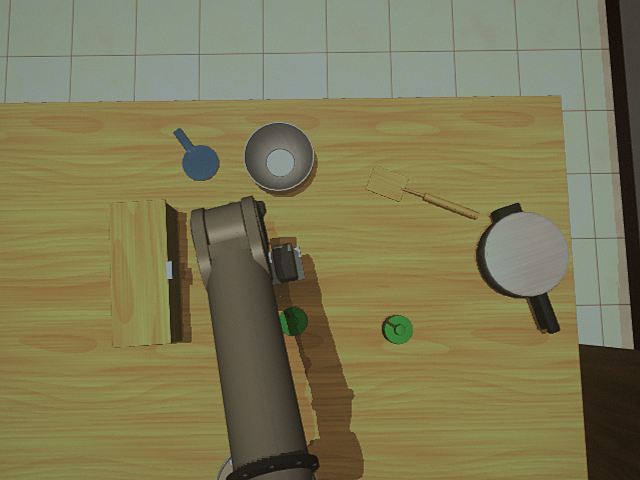

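View pics/s27.png

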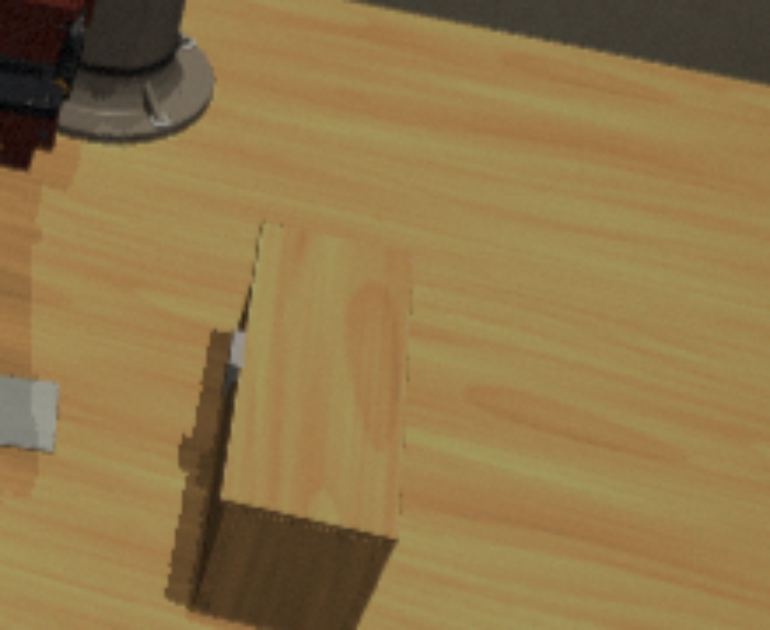

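The lid is flat (slope 0, z 0.140), the catch is engaged and the bystanders have not moved. q7 is 2.95, close to its 2.96 limit, so I turn it back before handing in.

move_arm(
  deltas=[
    {"tx": 0,"ty": 0,"tz": 0,"wx": 5,"wy": 0,"wz": 0,"claw": 1},
    {"tx": 0,"ty": 0,"tz": 0,"wx": 12,"wy": 0,"wz": 0,"claw": 1},
    {"tx": 0,"ty": 0,"tz": 0,"wx": 19,"wy": 0,"wz": 0,"claw": 1},
    {"tx": 0,"ty": 0,"tz": 0,"wx": 25,"wy": 0,"wz": 0,"claw": 1},
    {"tx": 0,"ty": 0,"tz": 0,"wx": 28,"wy": 0,"wz": 0,"claw": 1},
    {"tx": 0,"ty": 0,"tz": 0,"wx": 28,"wy": 0,"wz": 0,"claw": 1},
    {"tx": 0,"ty": 0,"tz": 0,"wx": 28,"wy": 0,"wz": 0,"claw": 1},
    {"tx": 0,"ty": 0,"tz": 0,"wx": 28,"wy": 0,"wz": 0,"claw": 1},
  ],
)

```text
time: 70.95
position: [0.5196, 0.0066, 0.2777]
tcp_rot: [0.981, 1.57, -2.59]
ft_force: [0.4, -0.4, -0.3]
grip_width: 0.006
```

```bash
python3 -c "
from h import *
stat();c=read_camera('scene');W=cloud(c);X,Y,Z=W[...,0],W[...,1],W[...,2]
m=(X>.4)&(X<.62)&(Y>.213)&(Y<.32)&(Z>.12)&(Z<.2);print(np.polyfit(Y[m],Z[m],1))
print(job_done())"
```

```text
t 70.95 pos [0.5196 0.0066 0.2777] phi -114.6 tilt 0.06 q [ 0.27  0.2  -0.47  1.83  0.1   1.13  2.48] F [ 0.4 -0.4 -0.3] w 0.006
[0.00111793 0.13888013]
the job is handed in; nothing more can be done
None
```

All three jars are booked in and the chest is shut. I handed the job in at about 71 s of the 210 s allowed.

**Jars:** I took them in the order tall, middle, short. Each was held for over a second with its rectangle, then its strip, then its round spot at the reading point. They stand in the far, middle and near bays, and all three were seen upright before the lid closed. The short jar had been knocked about 4 cm; I noticed this in the wrist view and measured it again before grasping it.

**Lid:** I swung it over and pressed it down. The force peaked at about 14 N, fell as the catch snapped past the ball, then rose to about 25 N against the stop. Afterwards both cameras showed the lid flat, with slope near 0 and its top at 0.139–0.140 m.

**Last checks:** The arm is touching nothing. The bowl, spatula, spoon rest, waffle iron and right-hand green jar look unmoved in the final top view, where the arm partly hides the other green jar.

**Small disagreements:**
- The top and wrist cameras differed by 1.5–2 mm on the tall and middle jar positions.
- The short jar's label 1 was read about 2 mm off centre, because its grasp was slightly off the jar's axis. I corrected this for labels 2 and 3. The tall and middle jars' labels were within about 1–1.5 mm.
- Joint 7 briefly stood at 2.95 rad, just inside its 2.96 limit, after the lid was shut; I turned it back before handing in.

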